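Stow the stand bars and lock the rack of a nerve-test trolley

ROBOT

A 7-joint arm with a two-finger parallel gripper is mounted at the origin on the work surface. World frame = base frame: x ahead of the robot, y to its left, z up, the work surface at z = 0. Lengths are in mm, angles in rad, forces in N, time in s.
With the tool pointing down it reaches from about 425 to 1025 mm from the base axis. Payload 9.4 kg.
Tool frame: the origin (TCP) lies midway between the tips of the shut fingers; the grasp point (between the pads) lies 19 mm behind it (hold_point_z is the z of the grasp point in the tool frame, in mm); z points along the fingers, y is the direction in which the jaws open and shut (so a half turn about z gives the same grasp; the last joint's range is limited). The gripper opens to 85 mm and grips with 20 to 120 N. Pads are 22 mm wide; open, the fingers measure 114 mm over their backs; the gripper's body (76 mm by 85 mm) begins 54 mm behind the grasp point. The pads swing forward as they close: fully open they stand 13 mm farther back than shut.
Start: joints at [-1.207, 0.599, -0.003, 1.599, 0.002, 0.943, -0.08], TCP at [309.335, 655.695, 209.975] pointing down, gripper open.
Joint ranges: [-2.57, 2.57], [-0.35, 1.97], [-1.29, 1.29], [0.11, 2.56], [-1.05, 4.19], [0.11, 1.86], [-2.63, 2.63]. Speed limits (rad/s): [2.22, 2.22, 3.01, 3.01, 3.14, 3.14, 3.14].

INTERFACE

Orientations are given as a rotation vector (axis times angle).
In Python, from station import read_state, capture, hand_in, spot_in, masks_of, hold_point_z gives the robot as it stands.
- The arm moves only by the shell command python3 -m inch 'ROWS' [OPENING] [FORCE]. ROWS is JSON, a list of rows, each an object of numbers: "dx", "dy", "dz": the shift along the tool's x, y, z in cm; "turn": the turn about the tool's z in degrees. A call has 1 to 20 rows; each row shifts and turns the pose as measured when the row begins, along the tool's axes as they then stand; what a row does not reach is not made up. A row lasts 1/10 s, in which the tool goes at most 50 mm and 8.59 degrees, less where a joint would pass 70% of its speed; a pose out of reach is approached as far as the arm can. A call with a gripper value outside its range is refused whole. OPENING is the opening in per cent of the stroke, from 0 (shut) to 100 (fully open), set as the call begins (- or left out, the last holds). The fingers move at their own pace and stop on an object; FORCE is the grip in N (left out, the last holds). Time passes only in rows, so rows that do not move let the fingers close. It gives the time, the measured TCP pose, the force and the opening at its end, in the units of the state.
- read_state(): the state, without advancing time (a new reading comes with each control period).
- capture(name): name is "side" or "top" or "wrist"; returns a dict with "color" (384x512x3 uint8, red, green, blue), "depth" (384x512 float32, mm along the optical axis (not along the pixel's ray), 0 where there is no reading), "mtx" (3x3 intrinsics, pixels), "rvec" (rotation vector, rad) and "tvec" (3), from world to camera coordinates, as OpenCV has them. Camera axes: x right, y down, z forward; pixel columns grow to the right and rows downward; lengths in mm; the calibration is good to about 2 mm. A picture is of the moment at which its call begins.
- hand_in(): hands the job in, once; it reports no verdict.
Trained networks look in the newest picture that a camera, given by its name, has taken for a name from the list of things; names that differ only in an ending like _2 or _b are one class to them, and where a whole thing is asked for, a point or a joint stands for the part that bears it (a point fixed in the world has none). Each returns a list of dicts, best first, with "p" (0 to 1); they miss things now and then, are a little off and sometimes report something else, mostly with a low value. They report only what shows in the picture. A call takes as long as a camera call. They do not tell look-alikes from the thing itself.
- spot_in(camera, thing): "xy" ([column, row] in pixels, amid what is visible of it).
- masks_of(camera, thing): "pixels" (384x512 bool, what is visible of it) and "xy" ([column, row] in pixels, amid what is visible of it).
The state is a dict: "t": time; "q": joint angles; "qvel": joint speeds; "joint_efforts": joint torques, N m; "ee_pos": TCP position; "eef_rot": TCP orientation; "contact_force": force on the tool from outside, world axes, zero at the start; "torque": the same for the moment, N m; "gripper_width": finger opening in mm.
Only numpy, scipy, OpenCV 4.12 (cv2) and the standard library are available. Lean on these libraries where they do the work, as an engineer would, in place of code of your own. Each camera call takes 0.05 s, during which the arm holds its last target.

TASK

Make the trolley ready to roll: stow every loose square bar of the coil stand in the rack, each fully home in the slot made for its own length. Then swing the hold-down strap over them until its end rests in the catch beneath the loose wing nut, and only then tighten the nut clockwise until it stops, in short turns because the catch and the charger housing stand close beside it. Leave the other things on the table where they are.

Things in the scene. Friction and masses are not known exactly. Their poses are not given: they have to be found in the camera images.
- bar80: loose square bar of plain aluminium, 80 x 18 x 18 mm, 72 g; origin at its middle, x axis along its length; lying on the table the origin is 9 mm up. The bars differ only in length. May be absent (None)
- seat80 (a point): where the middle of the 80 mm bar must lie: centre of its fixed slot (white stops on a black base), x axis along it, 39 mm above the table. The bar rests on two 10 mm ribs 30 mm either side of the middle (tops 30 mm above the table), between side guides 26 mm apart and end stops 92 mm apart (34 mm wide), all with tops at 42 mm or less; the 50 mm between the ribs is free
- bar110: loose square bar of plain aluminium, 110 x 18 x 18 mm, 99 g; origin at its middle, x axis along its length; lying on the table the origin is 9 mm up. The bars differ only in length. May be absent (None)
- seat110 (a point): where the middle of the 110 mm bar must lie: centre of its fixed slot (white stops on a black base), x axis along it, 39 mm above the table. The bar rests on two 10 mm ribs 30 mm either side of the middle (tops 30 mm above the table), between side guides 26 mm apart and end stops 122 mm apart (34 mm wide), all with tops at 42 mm or less; the 50 mm between the ribs is free
- bar140: loose square bar of plain aluminium, 140 x 18 x 18 mm, 126 g; origin at its middle, x axis along its length; lying on the table the origin is 9 mm up. The bars differ only in length. May be absent (None)
- seat140 (a point): where the middle of the 140 mm bar must lie: centre of its fixed slot (white stops on a black base), x axis along it, 39 mm above the table. The bar rests on two 10 mm ribs 30 mm either side of the middle (tops 30 mm above the table), between side guides 26 mm apart and end stops 152 mm apart (34 mm wide), all with tops at 42 mm or less; the 50 mm between the ribs is free
- bar170: loose square bar of plain aluminium, 170 x 18 x 18 mm, 153 g; origin at its middle, x axis along its length; lying on the table the origin is 9 mm up. The bars differ only in length. May be absent (None)
- seat170 (a point): where the middle of the 170 mm bar must lie: centre of its fixed slot (white stops on a black base), x axis along it, 39 mm above the table. The bar rests on two 10 mm ribs 30 mm either side of the middle (tops 30 mm above the table), between side guides 26 mm apart and end stops 182 mm apart (34 mm wide), all with tops at 42 mm or less; the 50 mm between the ribs is free
- rack: fixed grey slab 210 x 400 x 8 mm; origin on the table, mid-way along the row of slots. Along its y: strap pivot at +150 mm, slots at +84, +28, -28, -84 mm (order varies, x axes along the rack's), wing nut in the catch at -150 mm
- catch (a point): the catch, on the nut's axis, 57 mm above the table. Obstacles 92 mm high: an upright (18 mm thick, 40 mm wide) whose face is 38 mm from this axis on the rack's -x side, and a grey charger housing (100 x 22 mm) whose face is 38 mm from it on the -y side. No room for wide-open fingers beside the nut
- strap (a joint): angle of the hold-down strap (flat aluminium, 24 x 6 mm, 326 mm long), turning level about its upright pivot, underside 54 mm above the table (6 mm over stowed bars). 0 = closed: across the slots, notched end round the stud, at the stop of the catch, under the nut; grows counter-clockwise from above, to the rack's +x side, up to 1.5. Stays where left; about 1 N at the knob moves it
- strap_knob (a point): middle of the grip of the strap's black knob, an upright cylinder 18 mm in diameter that stands 38 mm above the strap (its top 98 mm above the table), fixed to the strap 120 mm from the pivot; this point is 85 mm above the table
- strap_pivot (a point): the strap's pivot axis (upright), at the strap's mid-thickness 57 mm above the table
- wing_nut (a joint): turn of the captive steel wing nut: 0 = quite loose; grows CLOCKWISE seen from above as it tightens, to a hard stop at 5.2 = fully tight. Stays where left; friction 0.08 N m; does not rise or sink as it turns
- nut_grip (a point): on the nut's upright axis at the middle of its wings, 90 mm above the table; x axis along the wings. The flat wings are 10 mm thick, 64 mm tip to tip, bottom 68 mm (ears 74 mm) and top 102 mm above the table; below 67 mm a round foot 20 mm in diameter; the closed strap's top is at 60 mm
- gel_bottle: bystander, leave alone: clear plastic bottle, 54 mm across, 150 mm high; origin at the middle of its underside
- mouse: bystander, leave alone: black computer mouse, about 104 x 60 x 32 mm; origin at the middle of its underside
- reflex_hammer: bystander, leave alone: steel reflex hammer with a dark rubber head, 200 mm long, lying; origin at the middle of its underside
- tape_roll: bystander, leave alone: roll of paper tape lying flat, 72 mm across, 25 mm high; origin at the middle of its underside
- pen_cup: bystander, leave alone: grey plastic cup, 72 mm across, 95 mm high; origin at the middle of its underside
- paste_jar: bystander, leave alone: white jar with a lid, 64 mm across, 42 mm high; origin at the middle of its underside
Mind the look-alikes: they are no part of the job. What is shaped like the bar170 but brown or purple is not meant.

How it is judged:
By the outcome, as a careful person would: the job done as asked, in the order asked, and still so for the second after the job is handed in, with the robot touching nothing.
Of bar80, bar110, bar140, bar170 only 2 to 4 are there at a start; the rules pass over those that are not, and their reading is None.
At some moment in a run one of bar80, bar110, bar140, bar170 may be knocked a few centimetres aside while the robot is not near it.
Once in a run the grip may slacken for a moment while it holds something.
It also fails if it takes over 210 s, if anything falls off the work surface, if the arm or the gripper's body presses on something with over 40 N, if the wrist force passes 120 N, or if a joint passes its speed limit or range.

## Working session

There is one attempt and no reset: what is moved stays moved. The work goes in short steps, Python scripts to look and compute and a shell command to move; the robot and the scene stay as the last step left them, time stands still between calls to the robot, and variables do not carry over. Pictures are saved under pics/ and viewed, and the job is handed in when it is done.

```bash
ls; mkdir -p pics; cat > h.py <<'E'
import numpy as np, cv2, json
from station import read_state, capture, hand_in, spot_in, masks_of, hold_point_z
from scipy.spatial.transform import Rotation as R
def save(c,n,box=None,s=1):
    im=c["color"][:,:,::-1]
    if box: im=im[box[1]:box[3],box[0]:box[2]]
    im=cv2.resize(im,None,fx=s,fy=s,interpolation=cv2.INTER_CUBIC)
    cv2.imwrite("pics/"+n,im)
def world(c,px=None):
    d=c["depth"]; K=c["mtx"]; Rm=cv2.Rodrigues(np.array(c["rvec"],float))[0]; t=np.array(c["tvec"],float).ravel()
    v,u=np.mgrid[0:d.shape[0],0:d.shape[1]]
    P=np.stack([(u-K[0,2])/K[0,0]*d,(v-K[1,2])/K[1,1]*d,d],-1)
    W=(P-t)@Rm
    W[d<=0]=np.nan
    return W
def proj(c,p):
    return cv2.projectPoints(np.array(p,float).reshape(-1,3),np.array(c["rvec"],float),np.array(c["tvec"],float),np.array(c["mtx"],float),None)[0][:,0]
def ray(c,uv,z):
    K=c["mtx"]; Rm=cv2.Rodrigues(np.array(c["rvec"],float))[0]; t=np.array(c["tvec"],float).ravel()
    d=Rm.T@np.linalg.inv(K)@np.array([uv[0],uv[1],1.]); o=-Rm.T@t
    return o+d*(z-o[2])/d[2]
E
python3 - <<'E'
from h import *
s=read_state(); print(s, hold_point_z if not callable(hold_point_z) else hold_point_z())
for n in ["top","side","wrist"]:
    c=capture(n); save(c,f"a_{n}.png",s=1.5); print(n,c["mtx"][0],c["rvec"],c["tvec"])
E
```

```text
pics
{'t': 0.0, 'q': array([-1.20671427,  0.60014646, -0.00249243,  1.60015571,  0.00179669,
        0.94290433, -0.07976137]), 'qvel': array([ 1.79005440e-05, -4.77507823e-05,  4.55615253e-05,  2.45189722e-03,
        4.06590955e-04,  7.80859324e-04,  3.00550900e-04]), 'joint_efforts': array([ 5.03543597e-04, -7.76438427e+01,  1.56522732e+00, -2.57986879e+01,
        1.23563939e-02,  9.34337731e-03, -4.34839961e-06]), 'ee_pos': array([309.14369711, 655.20808947, 209.09308966]), 'eef_rot': array([-6.86665788e-01, -3.06544401e+00,  2.51631997e-03]), 'contact_force': array([-0.54457733,  0.18857563, -0.06117542]), 'torque': array([-0.03262973, -0.02020961,  0.04269633]), 'gripper_width': 85.46822853588648} -18.700000000000003
top [372.07684999   0.         255.78304291] [ 2.16011496 -2.17979054  0.09021152] [-121.44920908  489.43683557 1081.21725785]
side [401.11563891   0.         252.70376378] [ 2.14632966 -0.58007041  0.30233628] [-455.76374117  141.15759261  987.21820264]
wrist [320.02271136   0.         253.49589217] [-2.41047986 -1.5300814  -0.25146401] [-724.00767007  -43.66594109  380.17740633]
```

View pics/a_top.png

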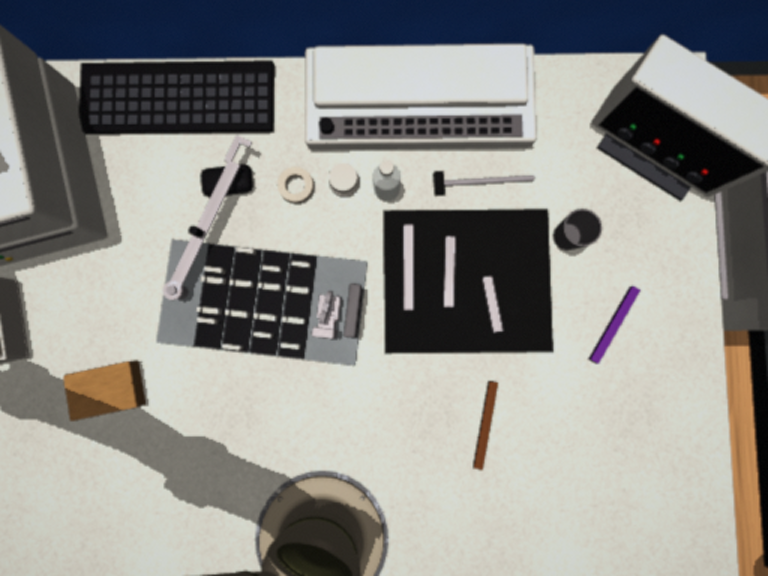

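View pics/a_side.png

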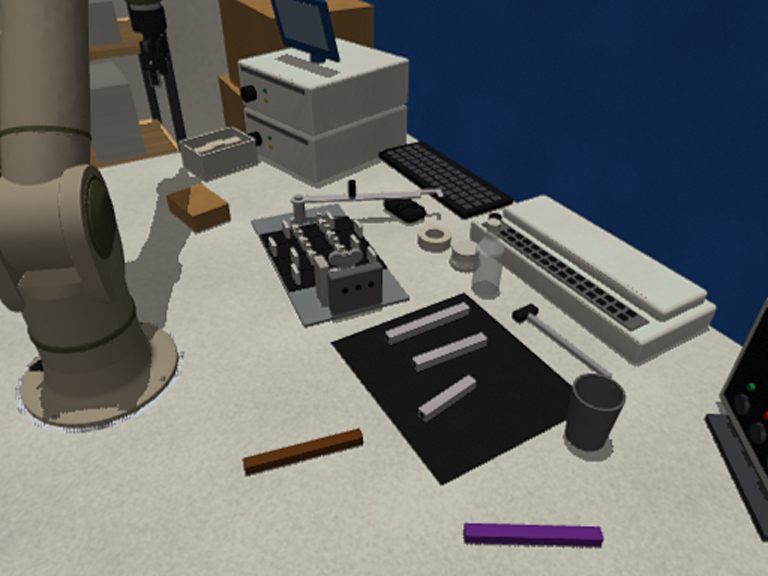

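View pics/a_wrist.png

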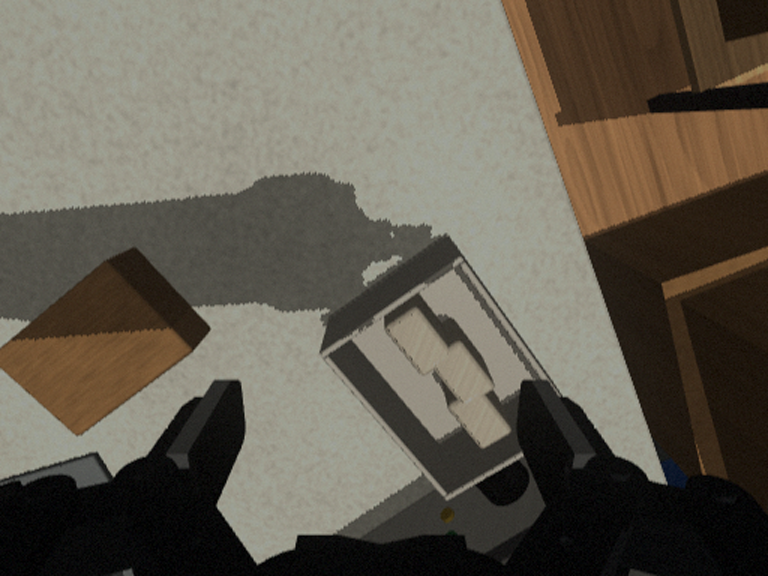

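The top view shows three aluminium bars on the black mat at (408,267), (450,272) and (492,305) in the enlarged picture. The rack is near (262,302) with the strap swung open. The brown and purple bars are look-alikes. Next I measure.

```bash
python3 - <<'E'
from h import *
c=capture("top"); W=world(c); save(c,"rack.png",(95,85,260,250),4.5)
W0=W
for n in ["bar80","bar110","bar140","bar170"]:
    for m in masks_of("top",n):
        p=W0[m["pixels"]]; p=p[~np.isnan(p).any(1)]
        if len(p)<20: continue
        z=np.median(p[:,2]); q=p[np.abs(p[:,2]-z)<6][:,:2].astype(np.float32)
        r=cv2.minAreaRect(q); mu=q.mean(0); w,v=np.linalg.eigh(np.cov(q.T)); L=np.sqrt(12*w[1]); 
        col=c["color"][m["pixels"]].mean(0).round()
        print(n,round(m["p"],2),np.round(m["xy"]),"z",round(z,1),"rect",np.round(r[0]),np.round(r[1]),"mean",mu.round(1),"Lmom",L.round(1),"ang",np.degrees(np.arctan2(v[1,1],v[0,1])).round(1),col)
for n in ["rack","strap","strap_knob","wing_nut","nut_grip"]:
    for m in masks_of("top",n):
        p=W0[m["pixels"]]; p=p[~np.isnan(p).any(1)]
        r=cv2.minAreaRect(p[:,:2].astype(np.float32))
        print(n,round(m["p"],2),np.round(m["xy"]),len(p),np.median(p,0).round(1),np.round(r[0]),np.round(r[1]),np.round(r[2],1),p[:,2].max().round())
E
```

```text
bar80 0.92 [271. 172.] z 19.6 rect [ 527. -173.] [ 15. 166.] mean [ 533.  -173.3] Lmom 163.0 ang 179.5 [201. 191. 193.]
bar80 0.89 [409. 217.] z 18.7 rect [ 407. -577.] [ 19. 167.] mean [ 407.1 -576.4] Lmom 171.0 ang 148.1 [ 99.  47. 127.]
bar80 0.59 [301. 180.] z 19.6 rect [ 515. -255.] [ 18. 138.] mean [ 514.5 -254.3] Lmom 135.1 ang 177.0 [190. 180. 182.]
bar80 0.55 [323. 280.] z 18.9 rect [ 216. -320.] [ 19. 169.] mean [ 216.1 -319.4] Lmom 171.4 ang 168.4 [115.  78.  54.]
bar80 0.53 [326. 204.] z 18.9 rect [ 450. -338.] [110.  19.] mean [ 450.2 -337.9] Lmom 107.8 ang -170.6 [171. 162. 163.]
bar110 0.92 [271. 172.] z 19.6 rect [ 527. -173.] [ 15. 166.] mean [ 533.  -173.3] Lmom 163.0 ang 179.5 [201. 191. 193.]
bar110 0.89 [409. 217.] z 18.7 rect [ 407. -577.] [ 19. 167.] mean [ 407.1 -576.4] Lmom 171.0 ang 148.1 [ 99.  47. 127.]
bar110 0.59 [301. 180.] z 19.6 rect [ 515. -255.] [ 18. 138.] mean [ 514.5 -254.3] Lmom 135.1 ang 177.0 [190. 180. 182.]
bar110 0.55 [323. 280.] z 18.9 rect [ 216. -320.] [ 19. 169.] mean [ 216.1 -319.4] Lmom 171.4 ang 168.4 [115.  78.  54.]
bar110 0.53 [32
[... 1205 characters left out ...]
.53 [326. 204.] z 18.9 rect [ 450. -338.] [110.  19.] mean [ 450.2 -337.9] Lmom 107.8 ang -170.6 [171. 162. 163.]
rack 0.84 [208. 199.] 4584 [469.1  23.9  11.7] [566. 106.] [401. 424.] 82.7 108.0
rack 0.49 [135. 149.] 923 [596.3 221.9  62. ] [626. 227.] [ 56. 341.] 65.9 104.0
rack 0.33 [386. 156.] 696 [ 590.2 -505.8   56.7] [ 597. -510.] [ 79. 107.] 22.4 101.0
strap 0.81 [136. 149.] 1000 [601.9 221.9  62. ] [624. 225.] [ 53. 344.] 66.0 104.0
strap_knob 0.96 [136. 150.] 976 [610.3 218.2  62. ] [626. 225.] [ 52. 341.] 66.0 104.0
wing_nut 0.58 [178. 199.] 1212 [458.6 102.7  16.2] [458. 105.] [ 57. 206.] 82.9 51.0
nut_grip 0.66 [218. 205.] 103 [441.2 -19.8  99.1] [441. -20.] [14. 57.] 75.4 108.0
```

View pics/rack.png

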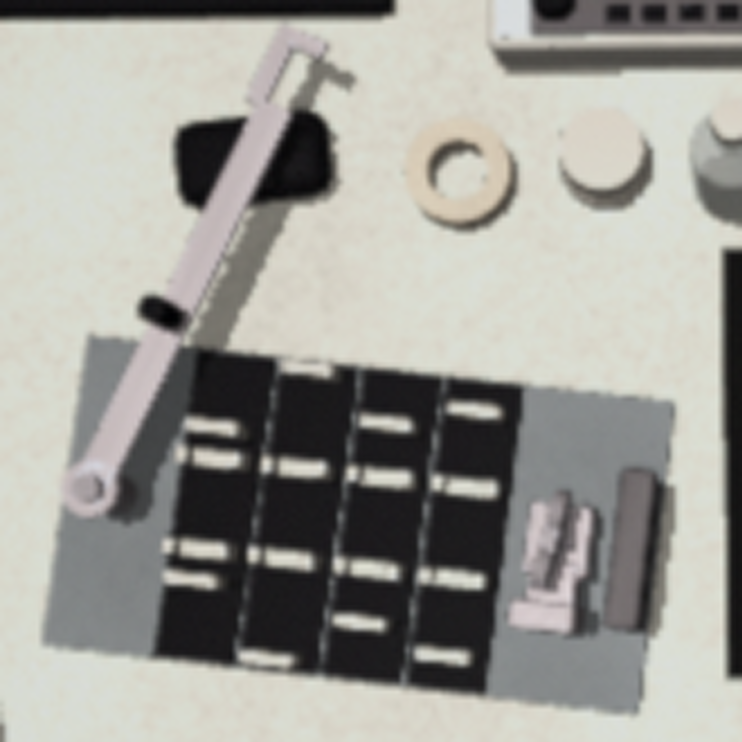

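Three bars are present: 170, 140 and 110. The other two masks are the brown (323,280) and purple (409,217) look-alikes. Slots from the pivot side are 80, 170, 110 and 140. Now I fit the rack pose.

```bash
python3 - <<'E'
from h import *
c=capture("top"); 
off=np.array([95,85])
# hand-read corners of slab top (z=8), crop px
cr=[(90,335),(675,402),(640,712),(43,647)]
P=[ray(c,np.array(q)/4.5+off,8)[:2] for q in cr]
for p in P: print(p.round(1))
P=np.array(P); print("centre",P.mean(0), [np.linalg.norm(P[i]-P[(i+1)%4]).round() for i in range(4)])
W=world(c); g=c["color"].astype(int)
m=(g.min(2)>150)
sub=np.zeros_like(m); sub[150:240,128:215]=1
m=(m&sub&(W[...,2]>30)&(W[...,2]<50)).astype(np.uint8)
n,l,s,ce=cv2.connectedComponentsWithStats(m,connectivity=4)
for i in range(1,n):
    if s[i,4]>5:
        w=W[l==i]; print(ce[i].round(1),s[i,4],w.mean(0).round(1), ray(c,ce[i],42).round(1))
for nm,q in [("pivot",(90,487))]: print(nm,ray(c,np.array(q)/4.5+off,62).round(1))
print("knob", ray(c,np.array((152,305))/4.5+off,98))
mk=masks_of("top","nut_grip")[0]["pixels"]; w=W[mk]; w=w[w[:,2]>92]; print(len(w),w.mean(0), np.cov(w[:,:2].T))
save(c,"nut.png",(200,185,245,235),14)
E
```

```text
[587.5 300.9]
[538.  -93.7]
[332.3 -69.4]
[378.3 326.7]
centre [459.01967526 116.16011657] [np.float64(398.0), np.float64(207.0), np.float64(399.0), np.float64(211.0)]
[162.3 166.2] 23 [559.5 147.3  43.7] [559.8 147.7  42. ]
[200.  175.8] 24 [530.1  36.3  44.2] [530.4  36.6  42. ]
[141.  179.3] 25 [521.6 209.   44. ] [521.8 209.7  42. ]
[180.3 178.7] 24 [522.1  94.1  43.7] [522.4  94.5  42. ]
[134.4 185.3] 7 [504.1 227.9  44.1] [504.3 228.6  42. ]
[142.6 186.6] 30 [500.9 206.6  36. ] [500.3 204.7  42. ]
[153.5 188. ] 6 [495.6 172.   43.9] [495.8 172.6  42. ]
[161.7 188.7] 25 [494.1 150.2  36. ] [493.5 148.6  42. ]
[172.5 190. ] 6 [489.2 116.3  44.5] [489.4 116.9  42. ]
[180.9 191. ] 25 [486.8  93.5  36.7] [486.4  92.4  42. ]
[191.5 192. ] 6 [482.9  61.   43.7] [483.   61.3  42. ]
[196.  193.4] 7 [479.4  49.6  33.4] [478.7  48.2  42. ]
[201.2 192.8] 18 [480.8  33.6  38. ] [480.5  32.9  42. ]
[131.5 206. ] 6 [443.7 235.1  44.2] [443.8 235.8  42. ]
[140.  206.7] 26 [441.9 213.   35.9] [441.6 211.   42. ]
[158.9 209. ] 25 [434.6 157.6  35.9] [434.3 155.9  42. ]
[169.7 210. ] 7 [431.1 123.9  43.9] [431.2 124.3  42. ]
[177.6 211.3] 22 [427.5 102.7  36. ] [427.3 101.3  42. ]
[136.1 213.3] 27 [422.3 221.5  43.7] [422.4 222.   42. ]
[189.  212.5] 6 [423.4  67.9  43.4] [423.4  68.2  42. ]
[196.9 213.6] 25 [420.4  46.4  35.3] [420.1  45.3  42. ]
[174.2 223. ] 24 [393.4 110.4  43.7] [393.4 110.8  42. ]
[192.2 230.3] 29 [372.1  58.1  43.8] [372.1  58.4  42. ]
[153. 231.] 25 [371.1 171.3  43.7] [371.1 171.8  42. ]
pivot [479.8 277.2  62. ]
knob [589.72807148 227.49459342  98.        ]Traceback (most recent call last):
  File "<stdin>", line 19, in <module>
IndexError: list index out of range
```

```bash
cat >> h.py <<'E'
def bars():
    c=capture("top"); W=world(c); g=c["color"].astype(int)
    m=((g.min(2)>110)&(W[...,2]>10)&(W[...,2]<26)).astype(np.uint8)
    m[:,:255]=0; m[:, 372:]=0; m[:142]=0; m[240:]=0
    n,l,s,ce=cv2.connectedComponentsWithStats(m)
    for i in range(1,n):
        if s[i,4]>60:
            y,x=np.nonzero(l==i); p=np.array([ray(c,(a,b),18)[:2] for a,b in zip(x,y)],np.float32)
            r=cv2.minAreaRect(p); w,v=np.linalg.eigh(np.cov(p.T)); a=np.degrees(np.arctan2(v[1,1],v[0,1])); a=(a+90)%180-90
            print("bar at",p.mean(0).round(1),"rect",np.round(r[0],1),np.round(r[1],1),"Lm",np.sqrt(12*w[1]).round(1),"ang",a.round(1))
    return c
def go(x,y,z,jaw,s=None):
    """jaw: world heading (deg) the jaws' axis should have"""
    s=s or read_state(); Rm=R.from_rotvec(s["eef_rot"]).as_matrix()
    d=Rm.T@(np.array([x,y,z])-s["ee_pos"])/10
    h=np.degrees(np.arctan2(Rm[1,1],Rm[0,1])); t=(h-jaw+90)%180-90
    print("t",round(s["t"],2),"pos",s["ee_pos"].round(1),"jaw",round(h,1),"w",round(s["gripper_width"],1),"F",s["contact_force"].round(1),"zax",Rm[:,2].round(3),"q7",s["q"][6].round(2))
    print("need dx %.2f dy %.2f dz %.2f cm turn %.1f"%(*d,t))
E
python3 - <<'E'
from h import *
c=bars()
save(c,"bars.png",(250,130,375,245),6)
go(523,-173,120,90)
E
```

```text
bar at [ 525.5 -173.1] rect [ 525.4 -173.1] [ 15.  168.3] Lm 170.7 ang -0.7
bar at [ 515.4 -255. ] rect [ 515.4 -255.2] [ 17.4 138.7] Lm 142.0 ang -2.9
bar at [ 450.5 -338.8] rect [ 450.7 -338.7] [108.9  16.9] Lm 109.3 ang 10.0
t 0.8 pos [309.3 655.7 210. ] jaw 64.7 w 85.5 F [0.2 0.1 0.1] zax [ 0. -0. -1.] q7 -0.08
need dx -54.68 dy -65.83 dz 9.00 cm turn -25.3
```

View pics/bars.png

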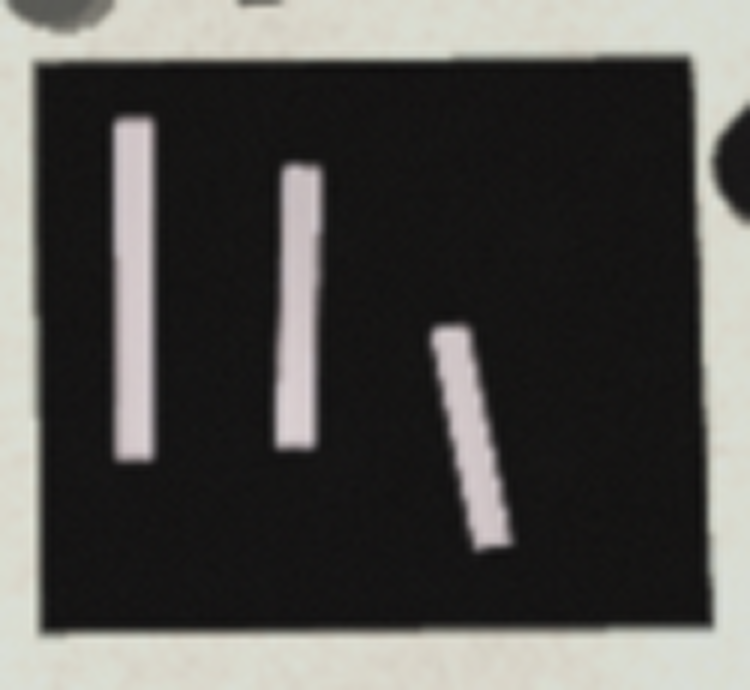

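The crop shows the three plain bars at crop pixels (134,290), (299,305) and (472,437). I start with the 170 mm bar at about (525,-173).

```bash
python3 -m inch '[{"dx":-2.7,"dy":-3.3},{"dx":-2.7,"dy":-3.3},{"dx":-2.7,"dy":-3.3},{"dx":-2.7,"dy":-3.3},{"dx":-2.7,"dy":-3.3},{"dx":-2.7,"dy":-3.3},{"dx":-2.7,"dy":-3.3},{"dx":-2.7,"dy":-3.3},{"dx":-2.7,"dy":-3.3},{"dx":-2.7,"dy":-3.3},{"dx":-2.7,"dy":-3.3},{"dx":-2.7,"dy":-3.3},{"dx":-2.7,"dy":-3.3},{"dx":-2.7,"dy":-3.3},{"dx":-2.7,"dy":-3.3},{"dx":-2.7,"dy":-3.3},{"dx":-2.7,"dy":-3.3},{"dx":-2.7,"dy":-3.3},{"dx":-2.7,"dy":-3.3},{"dx":-2.7,"dy":-3.3}]' 55; python3 -c "
from h import *
go(525,-173,110,90)"
```

```text
t 0.8 pos [309.3 655.7 210. ] jaw 64.7 w 85.5 F [0.2 0.1 0.1] zax [ 0. -0. -1.] q7 -0.08
need dx -54.86 dy -65.75 dz 10.00 cm turn -25.3$[0]: bad value
```

```bash
python3 -m inch '[{"dx":-2.7,"dy":-3.3,"dz":0,"turn":0}]' 55; python3 -m inch --help | head -30
```

```text
t: 0.9
ee_pos: [316.4, 618.8, 209.4]
eef_rot: [-0.677, -3.065, -0.005]
contact_force: [-0.1, -0.5, 0.1]
gripper_width: 73.7invalid input: not JSON, or not a number
```

```bash
python3 -m inch '[{"dx":-2.7,"dy":-3.3,"dz":0,"turn":0},{"dx":-2.7,"dy":-3.3,"dz":0,"turn":0},{"dx":-2.7,"dy":-3.3,"dz":0,"turn":0},{"dx":-2.7,"dy":-3.3,"dz":0,"turn":0},{"dx":-2.7,"dy":-3.3,"dz":0,"turn":0},{"dx":-2.7,"dy":-3.3,"dz":0,"turn":0},{"dx":-2.7,"dy":-3.3,"dz":0,"turn":0},{"dx":-2.7,"dy":-3.3,"dz":0,"turn":0},{"dx":-2.7,"dy":-3.3,"dz":0,"turn":0},{"dx":-2.7,"dy":-3.3,"dz":0,"turn":0},{"dx":-2.7,"dy":-3.3,"dz":0,"turn":0},{"dx":-2.7,"dy":-3.3,"dz":0,"turn":0},{"dx":-2.7,"dy":-3.3,"dz":0,"turn":0},{"dx":-2.7,"dy":-3.3,"dz":0,"turn":0},{"dx":-2.7,"dy":-3.3,"dz":0,"turn":0},{"dx":-2.7,"dy":-3.3,"dz":0,"turn":0},{"dx":-2.7,"dy":-3.3,"dz":0,"turn":0}]'; python3 -c "
from h import *
go(525,-173,110,90)"
```

```text
t: 2.6
ee_pos: [503.7, -109.0, 209.4]
eef_rot: [0.668, 3.062, 0.016]
contact_force: [0.2, 0.9, -0.2]
gripper_width: 47.0
t 2.6 pos [ 503.7 -109.   209.4] jaw 65.4 w 47.0 F [ 0.2  0.9 -0.2] zax [ 0.009  0.008 -1.   ] q7 1.31
need dx -4.55 dy -5.04 dz 9.91 cm turn -24.6
```

```bash
python3 -m inch '[{"dx":-2.3,"dy":-2.5,"dz":2,"turn":0},{"dx":-2.2,"dy":-2.5,"dz":2,"turn":0},{"dx":0,"dy":0,"dz":3,"turn":-8.2},{"dx":0,"dy":0,"dz":3,"turn":-8.2},{"dx":0,"dy":0,"dz":0,"turn":-8.2},{"dx":0,"dy":0,"dz":0,"turn":0},{"dx":0,"dy":0,"dz":0,"turn":0}]'; python3 -c "
from h import *
go(525,-173,110,89.3)
c=capture('wrist'); save(c,'w1.png',s=1.5); print(masks_of('wrist','bar170')[:0])
c=bars()
"
```

```text
t: 3.3
ee_pos: [528.7, -185.2, 107.1]
eef_rot: [0.001, 3.124, 0.008]
contact_force: [-0.4, -0.2, 0.6]
gripper_width: 47.3
t 3.3 pos [ 528.7 -185.2  107.1] jaw 90.0 w 47.3 F [-0.4 -0.2  0.6] zax [ 0.017  0.005 -1.   ] q7 1.77
need dx 0.36 dy 1.22 dz -0.29 cm turn 0.7
[]
bar at [ 450.1 -338.8] rect [ 450.5 -338.7] [109.2  16.9] Lm 109.9 ang 9.9
```

View pics/w1.png

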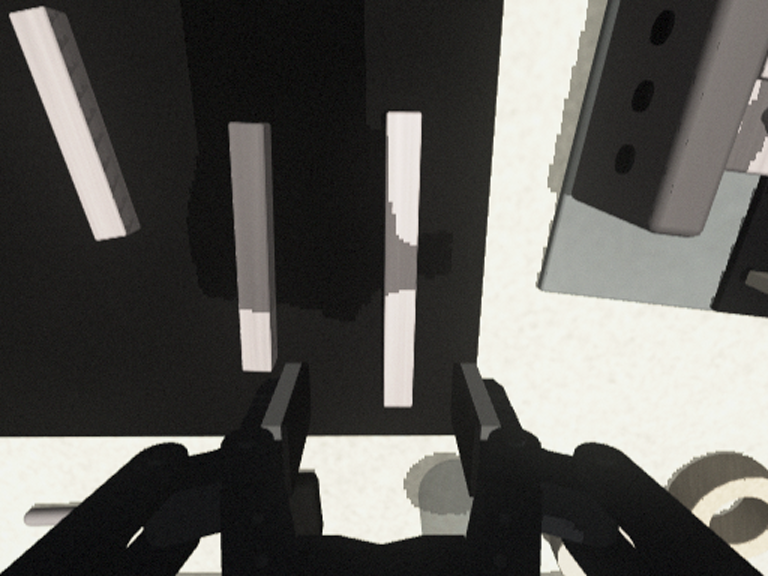

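The wrist view shows the 170 bar at (403,258), right of the finger centre. I measure it with the wrist camera for precision.

```bash
cat >> h.py <<'E'
def wbars(zlo=10,zhi=26,cam="wrist"):
    c=capture(cam); W=world(c); g=c["color"].astype(int)
    m=((g.min(2)>70)&(g.max(2)-g.min(2)<40)&(W[...,2]>zlo)&(W[...,2]<zhi)).astype(np.uint8)
    n,l,s,ce=cv2.connectedComponentsWithStats(m)
    for i in range(1,n):
        if s[i,4]>300:
            p=W[l==i]; zt=np.percentile(p[:,2],70); p=p[np.abs(p[:,2]-zt)<2.5]; q=p[:,:2].astype(np.float32)
            r=cv2.minAreaRect(q); w,v=np.linalg.eigh(np.cov(q.T)); a=np.degrees(np.arctan2(v[1,1],v[0,1])); a=(a+90)%180-90
            if 12<min(r[1])<30: print("px",ce[i].round(),"mean",q.mean(0).round(1),"rect",np.round(r[0],1),np.round(r[1],1),"z",zt.round(1),"ang",a.round(1))
    return c
E
python3 -c "
from h import *
wbars()"
```

```text
px [47. 79.] mean [ 447.8 -339.7] rect [ 451.9 -339.5] [109.7  19.3] z 18.8 ang 10.0
px [267. 168.] mean [ 517.8 -174.6] rect [ 527.  -174.6] [ 17.9 169.7] z 19.0 ang -0.3
px [167. 161.] mean [ 511.  -255.4] rect [ 517.3 -255.9] [ 18.  139.7] z 18.9 ang -2.7
```

```bash
python3 -m inch '[{"dx":0.2,"dy":1.1,"dz":0,"turn":0.5},{"dx":0,"dy":0,"dz":2,"turn":0},{"dx":0,"dy":0,"dz":2,"turn":0},{"dx":0,"dy":0,"dz":0,"turn":0},{"dx":0,"dy":0,"dz":0,"turn":0}]'; python3 -c "
from h import *
go(526,-174,4,89.4)"
```

```text
t: 4.0
ee_pos: [529.4, -169.5, 69.9]
eef_rot: [0.016, 3.118, 0.006]
contact_force: [0.3, 0.1, 0.9]
gripper_width: 47.0
t 4.0 pos [ 529.4 -169.5   69.9] jaw 89.4 w 47.0 F [0.3 0.1 0.9] zax [ 0.023  0.004 -1.   ] q7 1.74
need dx 0.49 dy -0.48 dz 6.58 cm turn 0.0
```

```bash
python3 -m inch '[{"dx":0.3,"dy":-0.3,"dz":2,"turn":0},{"dx":0.2,"dy":-0.2,"dz":2,"turn":0},{"dx":0,"dy":0,"dz":1,"turn":0},{"dx":0,"dy":0,"dz":0,"turn":0},{"dx":0,"dy":0,"dz":0,"turn":0}]'; python3 -c "
from h import *
go(526,-174,4,89.4)"
```

```text
t: 4.5
ee_pos: [528.6, -173.3, 23.5]
eef_rot: [0.017, 3.112, 0.004]
contact_force: [-0.9, -0.6, 0.1]
gripper_width: 46.7
t 4.5 pos [ 528.6 -173.3   23.5] jaw 89.4 w 46.7 F [-0.9 -0.6  0.1] zax [ 0.03   0.002 -1.   ] q7 1.74
need dx 0.31 dy -0.08 dz 1.94 cm turn -0.0
```

```bash
python3 -m inch '[{"dx":0.2,"dy":-0.1,"dz":1.7,"turn":0},{"dx":0,"dy":0,"dz":0,"turn":0}]';python3 -m inch '[{"dx":0,"dy":0,"dz":0,"turn":0}]'; python3 -c "
from h import *
go(526,-174,4,89.4)"
```

```text
t: 4.7
ee_pos: [528.5, -174.3, 8.3]
eef_rot: [0.017, 3.109, 0.003]
contact_force: [-0.0, -0.3, 0.1]
gripper_width: 47.0
t: 4.8
ee_pos: [529.0, -174.3, 9.2]
eef_rot: [0.017, 3.108, 0.002]
contact_force: [0.3, 0.2, 0.5]
gripper_width: 47.3
t 4.8 pos [ 529.  -174.3    9.2] jaw 89.4 w 47.3 F [0.3 0.2 0.5] zax [ 0.034  0.001 -0.999] q7 1.74
need dx 0.31 dy 0.03 dz 0.51 cm turn -0.0
```

```bash
python3 -m inch '[{"dx":0.3,"dy":0,"dz":0.6,"turn":0}]'; python3 -m inch '[{"dx":0,"dy":0,"dz":0,"turn":0},{"dx":0,"dy":0,"dz":0,"turn":0},{"dx":0,"dy":0,"dz":0,"turn":0},{"dx":0,"dy":0,"dz":0,"turn":0}]' 5 60; python3 -c "
from h import *
go(526,-174,4,89.4)"
```

```text
t: 4.9
ee_pos: [527.3, -174.5, 4.4]
eef_rot: [0.017, 3.105, 0.002]
contact_force: [0.2, 0.2, -0.4]
gripper_width: 46.7
t: 5.3
ee_pos: [527.1, -174.5, 5.1]
eef_rot: [0.017, 3.105, 0.001]
contact_force: [0.6, 0.1, -0.4]
gripper_width: 4.3
t 5.3 pos [ 527.1 -174.5    5.1] jaw 89.4 w 4.3 F [ 0.6  0.1 -0.4] zax [ 0.037  0.001 -0.999] q7 1.74
need dx 0.11 dy 0.05 dz 0.11 cm turn -0.0
```

The opening reads 4 mm, so nothing is gripped. I look before doing anything else.

```bash
python3 -c "
from h import *
c=capture('wrist'); save(c,'w2.png',s=1.5)
c=capture('side'); save(c,'s2.png',(200,180,360,320),4.5)
"
```

```text
(no output)
```

View pics/w2.png

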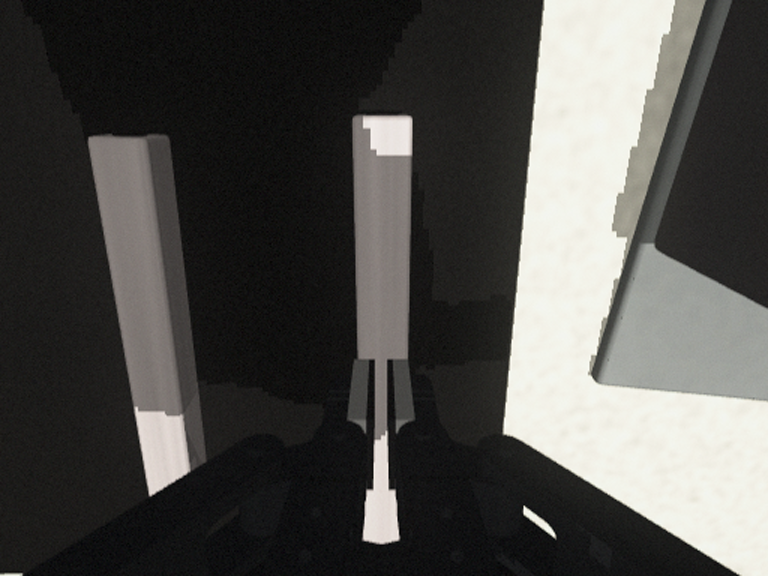

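View pics/s2.png

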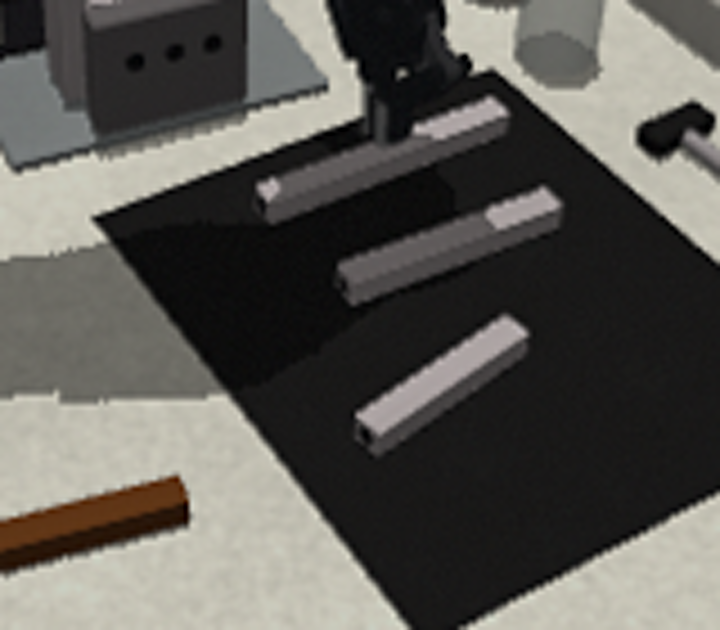

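```bash
python3 -c "
from h import *
c=capture('wrist'); W=world(c)
for u,v in [(256,100),(256,200),(255,230),(254,260),(254,280),(254,300),(254,340),(238,243),(240,260),(243,270),(268,243),(266,260),(90,200),(50,300)]: print(u,v,W[v,u].round(1))
"
```

```text
256 100 [ 452.1 -173.5   19.7]
256 200 [ 500.9 -173.8   17.5]
255 230 [ 517.2 -174.5   18.7]
254 260 [ 535.7 -175.2   18.1]
254 280 [ 547.4 -175.3   19.8]
254 300 [ 562.6 -175.4   17.7]
254 340 [ 591.3 -175.7   18.7]
238 243 [ 515.  -182.5   35.6]
240 260 [ 514.7 -181.    50.3]
243 270 [ 514.1 -179.5   58.5]
268 243 [ 515.5 -168.5   35. ]
266 260 [ 515.1 -170.    49.9]
90 200 [ 499.8 -257.1   18. ]
50 300 [nan nan nan]
```

```bash
python3 -c "
from h import *
c=capture('wrist'); W=world(c); save(c,'w3.png',(220,220,285,275),11)
for v in range(230,262,2): print(v,[ (W[v,u,1].round(),W[v,u,2].round()) for u in (234,236,238,240,242,244,246,264,268,272)])
go(526,-174,4,89.4)
"
```

```text
230 [(np.float64(-187.0), np.float64(2.0)), (np.float64(-185.0), np.float64(1.0)), (np.float64(-183.0), np.float64(18.0)), (np.float64(-182.0), np.float64(19.0)), (np.float64(-181.0), np.float64(19.0)), (np.float64(-180.0), np.float64(18.0)), (np.float64(-179.0), np.float64(19.0)), (np.float64(-170.0), np.float64(17.0)), (np.float64(-168.0), np.float64(19.0)), (np.float64(-165.0), np.float64(2.0))]
232 [(np.float64(-187.0), np.float64(1.0)), (np.float64(-185.0), np.float64(1.0)), (np.float64(-183.0), np.float64(18.0)), (np.float64(-182.0), np.float64(18.0)), (np.float64(-181.0), np.float64(18.0)), (np.float64(-180.0), np.float64(19.0)), (np.float64(-179.0), np.float64(19.0)), (np.float64(-170.0), np.float64(19.0)), (np.float64(-168.0), np.float64(18.0)), (np.float64(-165.0), np.float64(2.0))]
234 [(np.float64(-187.0), np.float64(3.0)), (np.float64(-186.0), np.float64(1.0)), (np.float64(-183.0), np.float64(16.0)), (np.float64(-182.0), np.float64(18.0)), (np.float64(-181.0), np.float64(19.0)), (np.float64(-180.0), np.float64(18.0)), (np.float64(-179.0), np.float64(19.0)), (np.float64(-
[... 4802 characters left out ...]
t64(-179.0), np.float64(48.0)), (np.float64(-171.0), np.float64(49.0)), (np.float64(-169.0), np.float64(49.0)), (np.float64(-167.0), np.float64(48.0))]
260 [(np.float64(-184.0), np.float64(50.0)), (np.float64(-183.0), np.float64(51.0)), (np.float64(-182.0), np.float64(51.0)), (np.float64(-181.0), np.float64(50.0)), (np.float64(-180.0), np.float64(50.0)), (np.float64(-179.0), np.float64(50.0)), (np.float64(-178.0), np.float64(50.0)), (np.float64(-171.0), np.float64(50.0)), (np.float64(-169.0), np.float64(50.0)), (np.float64(-167.0), np.float64(51.0))]
t 5.5 pos [ 527.  -174.4    5. ] jaw 89.4 w 4.4 F [-0.4  0.5  0.6] zax [ 0.036  0.001 -0.999] q7 1.74
need dx 0.10 dy 0.04 dz 0.09 cm turn -0.0
```

View pics/w3.png

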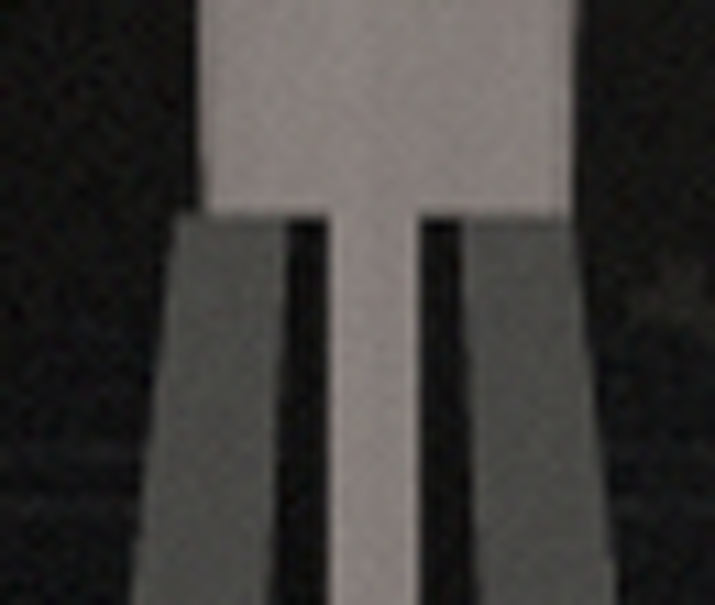

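The shut fingertips measure about z = 32 mm in the wrist depth image, while the reported TCP says 5. The bar top reads correctly at 19, and x and y agree, so the real tips stand about 27 mm higher than reported. I trust the picture: I open, go lower in steps and re-measure the tips.

```bash
cat >> h.py <<'E'
def tips():
    c=capture("wrist"); W=world(c); s=read_state(); p=s["ee_pos"]
    D=W-p; m=(np.abs(D[...,0])<16)&(np.abs(D[...,1])<60)&(D[...,2]<70)&(D[...,2]>-10)
    return c,W
E
python3 -m inch '[{"dx":0,"dy":0,"dz":0,"turn":0},{"dx":0,"dy":0,"dz":0,"turn":0},{"dx":0,"dy":0,"dz":0,"turn":0}]' 50; python3 -c "
from h import *
c=capture('wrist'); W=world(c); save(c,'w4.png',s=1.5)
for u in range(190,320,6):
    col=W[180:300,u,2]; j=np.where(np.diff(col)>9)[0]
    if len(j): v=180+j[0]+1; print(u,v,W[v,u].round(1),W[v+1,u].round(1), c['depth'][v,u])
go(526,-174,4,89.4)
"
```

```text
t: 5.8
ee_pos: [527.0, -174.4, 4.9]
eef_rot: [0.017, 3.105, 0.002]
contact_force: [0.3, 0.3, 1.1]
gripper_width: 42.3
190 251 [ 519.6 -205.4   34.6] [ 519.1 -205.1   36.2] 151.80336
196 241 [ 514.9 -202.4   33.4] [ 514.9 -202.3   34.2] 151.20595
202 241 [ 515.  -199.6   33.3] [ 514.9 -199.4   34.3] 151.34607
208 241 [ 514.9 -196.7   33.4] [ 515.3 -196.7   33.8] 151.26833
298 241 [ 516.4 -153.9   31.7] [ 517.7 -153.7   30.3] 153.27304
304 241 [ 515.5 -151.3   33.2] [ 515.8 -151.4   33.6] 151.51
310 241 [ 515.6 -148.5   33.2] [ 515.3 -148.7   34.6] 151.62001
316 251 [ 519.4 -145.9   36. ] [ 516.  -147.3   42.3] 150.32356
t 5.85 pos [ 527.  -174.4    4.9] jaw 89.4 w 43.1 F [ 0.3 -0.1 -0.8] zax [ 0.036  0.001 -0.999] q7 1.74
need dx 0.10 dy 0.04 dz 0.09 cm turn -0.0
```

View pics/w4.png

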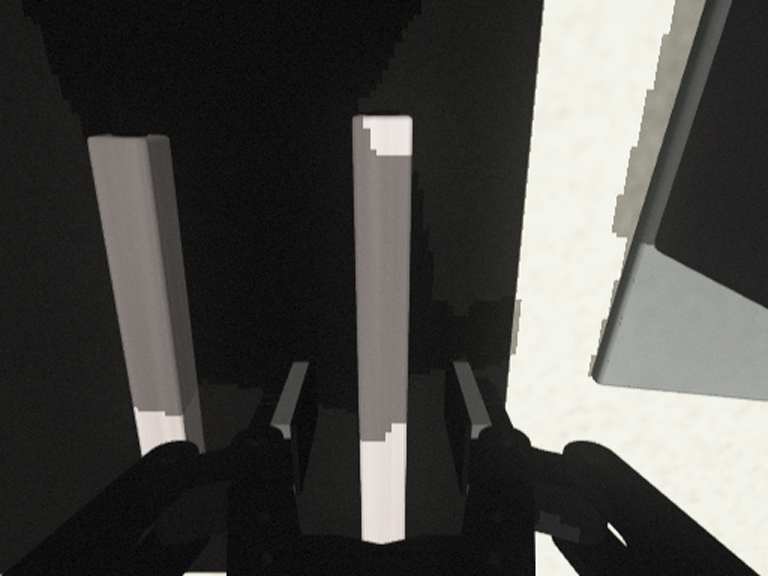

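```bash
python3 -m inch '[{"dx":0.05,"dy":0,"dz":1,"turn":0},{"dx":0.05,"dy":0,"dz":0.8,"turn":0}]'; python3 -m inch '[{"dx":0,"dy":0,"dz":0.2,"turn":0}]'; python3 -c "
from h import *
c=capture('wrist'); W=world(c)
for u in range(196,320,12):
    col=W[180:300,u,2]; j=np.where(np.diff(col)>7)[0]
    if len(j): v=180+j[0]+1; print(u,v,W[v,u].round(1),W[v-3,u].round(1))
go(526,-174,4,89.4)
"
```

```text
t: 6.05
ee_pos: [527.4, -174.6, -13.3]
eef_rot: [0.017, 3.103, 0.001]
contact_force: [-0.0, 0.2, -0.5]
gripper_width: 43.0
t: 6.15
ee_pos: [526.9, -174.5, -16.5]
eef_rot: [0.017, 3.105, 0.001]
contact_force: [-0.2, -1.1, -0.2]
gripper_width: 42.6
196 241 [ 515.4 -202.7   10.8] [ 519.2 -204.5    1.1]
208 241 [ 515.  -196.8   11.7] [ 519.3 -198.4    1.1]
304 241 [ 515.5 -151.3   11.7] [ 519.8 -149.5    1.1]
316 251 [ 515.4 -147.3   20.8] [ 525.8 -143.1    1. ]
t 6.2 pos [ 526.9 -174.4  -16.6] jaw 89.4 w 43.0 F [-0.   0.5  0. ] zax [ 0.037  0.001 -0.999] q7 1.73
need dx 0.01 dy 0.04 dz -2.06 cm turn -0.0
```

Confirmed: TCP −16.6 puts the tips at about 11. I go down another 7 mm and grip.

```bash
python3 -m inch '[{"dx":0,"dy":0,"dz":0.6,"turn":0}]'; python3 -m inch '[{"dx":0,"dy":0,"dz":0.1,"turn":0},{"dx":0,"dy":0,"dz":0,"turn":0},{"dx":0,"dy":0,"dz":0,"turn":0},{"dx":0,"dy":0,"dz":0,"turn":0}]' 5 60; python3 -c "
from h import *
go(526,-174,60,89.4)"
```

```text
t: 6.3
ee_pos: [527.2, -174.5, -22.7]
eef_rot: [0.017, 3.104, 0.001]
contact_force: [0.8, 0.5, -0.3]
gripper_width: 43.0
t: 6.7
ee_pos: [530.1, -175.9, -20.2]
eef_rot: [0.018, 3.097, -0.003]
contact_force: [0.2, 0.2, -2.2]
gripper_width: 16.1
t 6.7 pos [ 530.1 -175.9  -20.2] jaw 89.3 w 16.1 F [ 0.2  0.2 -2.2] zax [ 0.044 -0.002 -0.999] q7 1.73
need dx 0.05 dy 0.18 dz -8.03 cm turn -0.1
```

```bash
python3 -m inch '[{"dx":0,"dy":0,"dz":-1,"turn":0},{"dx":0,"dy":0,"dz":-2,"turn":0},{"dx":0,"dy":0,"dz":-3,"turn":0},{"dx":0,"dy":0,"dz":-3,"turn":0},{"dx":0,"dy":0,"dz":-3,"turn":0},{"dx":0,"dy":0,"dz":-2,"turn":0}]'; python3 -c "
from h import *
go(465.4,159.5,100,82.9)
c=wbars(40,170); save(c,'w5.png',s=1.5)
"
```

```text
t: 7.3
ee_pos: [520.3, -174.5, 121.4]
eef_rot: [0.018, 3.108, 0.001]
contact_force: [-0.2, 0.1, -1.6]
gripper_width: 16.2
t 7.3 pos [ 520.3 -174.5  121.4] jaw 89.4 w 16.2 F [-0.2  0.1 -1.6] zax [ 0.033  0.001 -0.999] q7 1.75
need dx 5.93 dy 33.33 dz 1.98 cm turn 6.5
px [459.  74.] mean [439.5 -67.9] rect [443.1 -67.9] [20.6 89. ] z 92.5 ang -7.3
px [254. 209.] mean [ 490.  -175.1] rect [ 503.6 -175.2] [ 18. 140.] z 161.2 ang -0.6
```

View pics/w5.png

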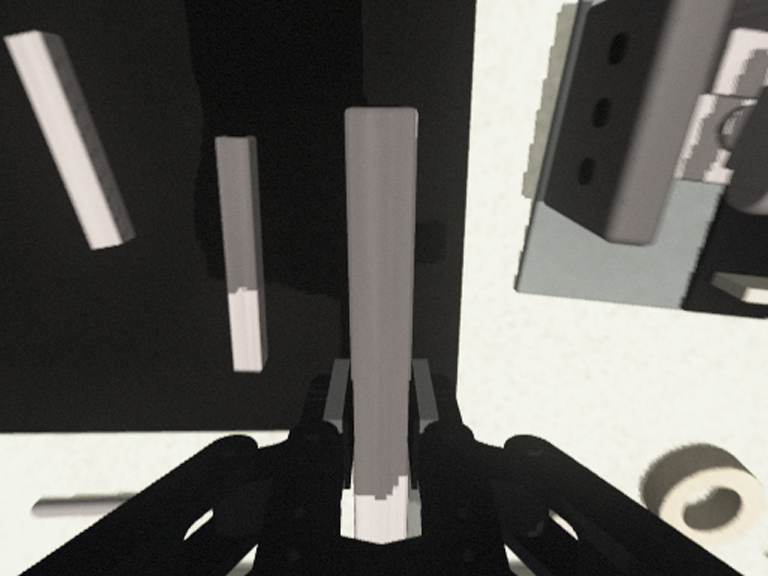

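```bash
python3 -m inch '[{"dx":0,"dy":0,"dz":0,"turn":6.5},{"dx":0,"dy":0,"dz":0,"turn":0}]' 5 90; python3 -c "
from h import *
go(466.5,159.5,100,82.9)
"
```

```text
t: 7.55
ee_pos: [521.3, -175.1, 125.9]
eef_rot: [0.198, 3.097, 0.003]
contact_force: [-0.7, -0.2, -2.1]
gripper_width: 15.9
t 7.55 pos [ 521.3 -175.1  125.9] jaw 82.7 w 15.9 F [-0.7 -0.2 -2.1] zax [ 0.039 -0.001 -0.999] q7 1.67
need dx 9.80 dy 32.48 dz 2.35 cm turn -0.2
```

```bash
python3 -m inch '[{"dx":0.9,"dy":3,"dz":0,"turn":0},{"dx":0.9,"dy":3,"dz":0,"turn":0},{"dx":0.9,"dy":3,"dz":0,"turn":0},{"dx":0.9,"dy":3,"dz":0,"turn":0},{"dx":0.9,"dy":3,"dz":0,"turn":0},{"dx":0.9,"dy":3,"dz":0,"turn":0},{"dx":0.9,"dy":3,"dz":0,"turn":0},{"dx":0.9,"dy":3,"dz":0,"turn":0},{"dx":0.9,"dy":3,"dz":0,"turn":0},{"dx":0.6,"dy":2,"dz":0,"turn":0},{"dx":0,"dy":0,"dz":0,"turn":0}]'; python3 -c "
from h import *
go(466.5,159.5,100,82.9)
"
```

```text
t: 8.65
ee_pos: [462.6, 132.6, 118.0]
eef_rot: [0.147, 3.109, -0.005]
contact_force: [-0.2, 0.4, -2.7]
gripper_width: 15.9
t 8.65 pos [462.6 132.6 118. ] jaw 84.6 w 15.9 F [-0.2  0.4 -2.7] zax [ 0.029 -0.004 -1.   ] q7 1.11
need dx -0.09 dy 2.72 dz 1.80 cm turn 1.7
```

```bash
python3 -m inch '[{"dx":0,"dy":1.4,"dz":0,"turn":1.7},{"dx":0,"dy":1.2,"dz":0.5,"turn":0},{"dx":0,"dy":0,"dz":1,"turn":0},{"dx":0,"dy":0,"dz":1,"turn":0}]'; python3 -c "
from h import *
go(466.5,159.5,70,82.9)
c=capture('wrist'); W=world(c); save(c,'w6.png',s=1.5)
c=wbars(110,170)
c=capture('top'); save(c,'t6.png',(95,85,260,250),4.5)
"
```

```text
t: 9.05
ee_pos: [465.8, 157.9, 91.0]
eef_rot: [0.18, 3.108, -0.007]
contact_force: [-0.2, -0.4, -2.3]
gripper_width: 15.7
t 9.05 pos [465.8 157.9  91. ] jaw 83.4 w 15.7 F [-0.2 -0.4 -2.3] zax [ 0.028 -0.006 -1.   ] q7 1.05
need dx 0.01 dy 0.17 dz 2.10 cm turn 0.5
px [254. 206.] mean [434.7 160.5] rect [448.8 161.4] [ 23.1 139.7] z 129.6 ang -6.6
```

View pics/w6.png

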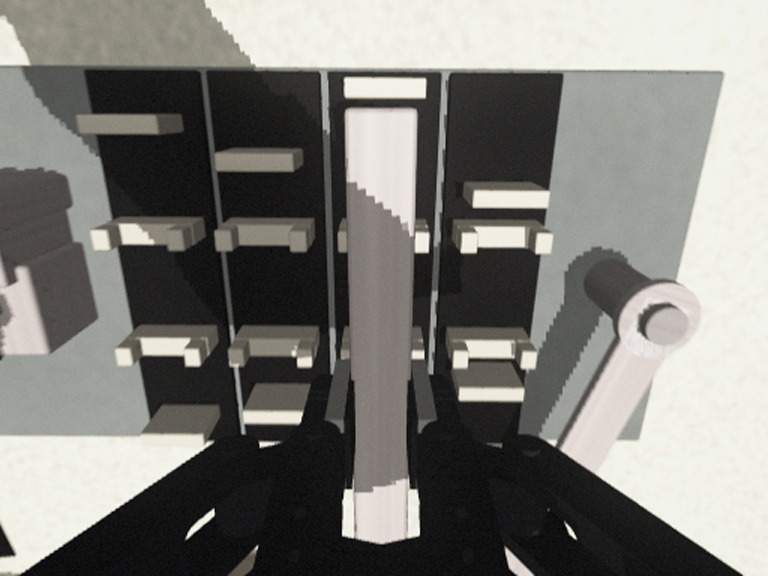

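View pics/t6.png

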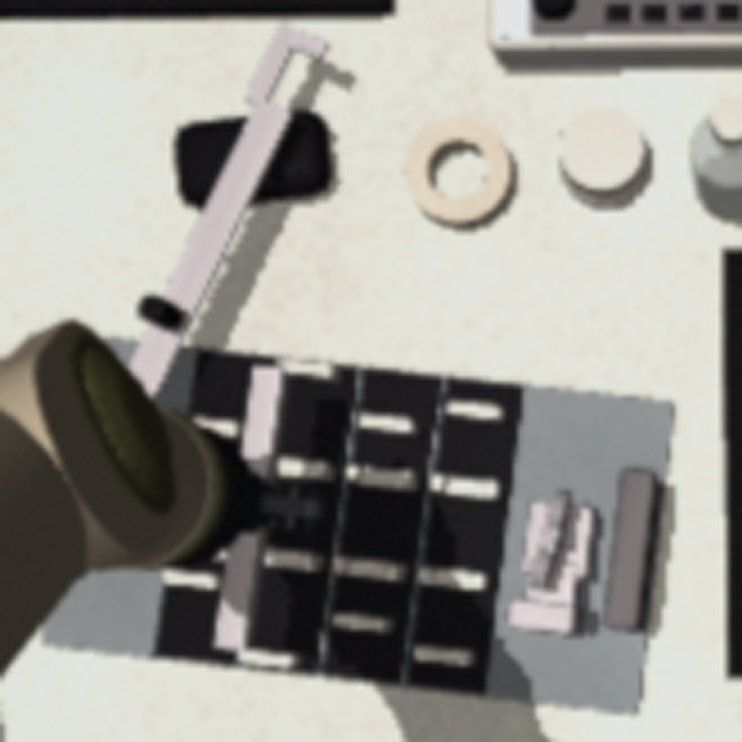

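```bash
python3 -c "
from h import *
c=capture('wrist'); W=world(c)
for nm,u,v in [('stop170 near',385,78),('stop170 L',345,78),('stop170 R',425,78),('stop140L',80,113),('stop110L',217,150),('stop110R',301,150),('pivot',660,320)]:
    print(nm,ray(c,(u/1.5,v/1.5),42 if nm!='pivot' else 62).round(1),W[int(v/1.5)+1,int(u/1.5)].round(1))
print(ray(c,(385/1.5,97/1.5),42))
p=ray(c,(380/1.5,108/1.5),129); print('bar near end top',p)
"
```

```text
stop170 near [368.2 169.7  42. ] [368.7 169.3  42.4]
stop170 L [366.3 153.7  42. ] [366.8 153.6  41.7]
stop170 R [370.1 185.8  42. ] [370.7 185.4  43.6]
stop140L [366.7  42.6  42. ] [365.   22.2   8. ]
stop110L [387.8  95.7  42. ] [389.4  85.9  14.9]
stop110R [391.9 131.1  42. ] [393.6 127.4  23.2]
pivot [479.4 277.4  62. ] [478.  275.4  65.6]
[375.28106318 168.93326847  42.        ]
bar near end top [379.46920257 166.672435   129.        ]
```

```bash
python3 -m inch '[{"dx":0,"dy":0.2,"dz":1.5,"turn":0.4},{"dx":0,"dy":0,"dz":1.5,"turn":0},{"dx":0,"dy":0,"dz":1,"turn":0}]'; python3 -c "
from h import *
go(467,159.7,12,82.9)
c=capture('wrist'); save(c,'w7.png',s=1.5)
"
```

```text
t: 9.55
ee_pos: [468.6, 158.0, 52.2]
eef_rot: [0.198, 3.104, -0.005]
contact_force: [0.2, -0.6, -1.2]
gripper_width: 15.8
t 9.55 pos [468.6 158.   52.2] jaw 82.7 w 15.8 F [ 0.2 -0.6 -1.2] zax [ 0.031 -0.005 -1.   ] q7 1.05
need dx 0.30 dy 0.15 dz 4.01 cm turn -0.2
```

View pics/w7.png

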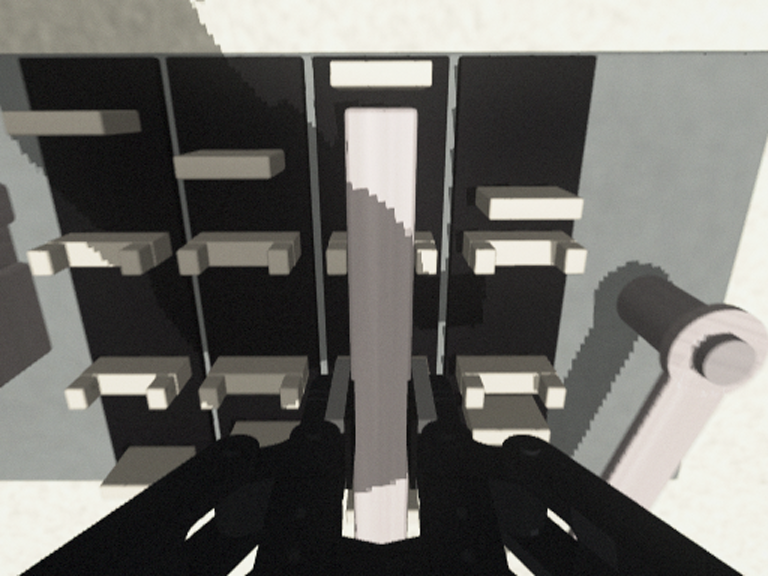

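```bash
python3 -m inch '[{"dx":0.15,"dy":0.1,"dz":1.3,"turn":0},{"dx":0.1,"dy":0.05,"dz":1.3,"turn":0},{"dx":0.05,"dy":0,"dz":0.6,"turn":0}]'; python3 -c "
from h import *
go(467,159.7,12,82.9)
"
```

```text
t: 9.9
ee_pos: [467.3, 158.9, 19.2]
eef_rot: [0.2, 3.104, -0.005]
contact_force: [0.0, -1.3, -1.2]
gripper_width: 15.7
t 9.9 pos [467.3 158.9  19.2] jaw 82.6 w 15.7 F [ 0.  -1.3 -1.2] zax [ 0.031 -0.005 -0.999] q7 1.05
need dx 0.07 dy 0.08 dz 0.71 cm turn -0.3
```

```bash
python3 -m inch '[{"dx":0.05,"dy":0.05,"dz":0.5,"turn":0},{"dx":0,"dy":0,"dz":0.3,"turn":0}]';  python3 -c "
from h import *
go(467,159.7,12,82.9)
c=capture('wrist'); save(c,'w8.png',s=1.5)
"
```

```text
t: 10.1
ee_pos: [467.3, 159.2, 11.0]
eef_rot: [0.2, 3.104, -0.005]
contact_force: [-0.4, -0.6, -1.2]
gripper_width: 15.5
t 10.1 pos [467.3 159.2  11. ] jaw 82.6 w 15.5 F [-0.4 -0.6 -1.2] zax [ 0.031 -0.005 -1.   ] q7 1.05
need dx 0.03 dy 0.05 dz -0.10 cm turn -0.3
```

View pics/w8.png

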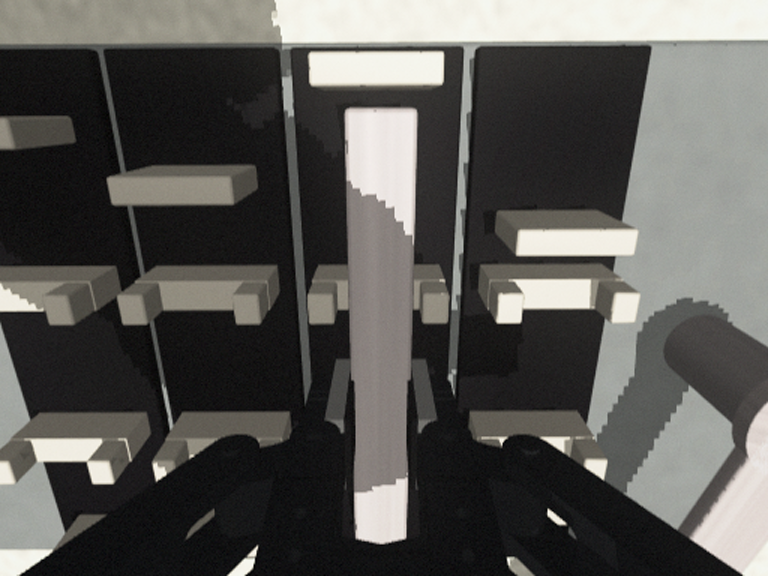

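```bash
python3 -c "
from h import *
c=capture('wrist'); W=world(c)
for v in (76,90,110,150,200,230,300,340): print(v,W[v,252].round(1))
print('guides',W[200,217].round(1),W[200,290].round(1),'stop',W[45,250].round(1), W[203,345].round(1), 'base',W[100,210].round(1))
"
```

```text
76 [382.7 168.7  50.6]
90 [387.5 168.1  50.1]
110 [394.6 167.1  49.9]
150 [409.3 165.2  51.6]
200 [430.6 162.4  49.9]
230 [444.3 160.7  50. ]
300 [481.  155.9  49.8]
340 [505.6 152.7  49.2]
guides [431.7 146.7  42.3] [435.8 178.6  42.4] stop [371.9 169.3  42.2] [439.9 202.3  43.2] base [391.3 147.   13.5]
```

```bash
python3 -m inch '[{"dx":0,"dy":0,"dz":0.2,"turn":0}]'; python3 -m inch '[{"dx":0,"dy":0,"dz":0,"turn":0},{"dx":0,"dy":0,"dz":0,"turn":0},{"dx":0,"dy":0,"dz":0,"turn":0}]' 42 90;  python3 -c "
from h import *
go(467,159.7,12,82.9)
c=capture('wrist'); W=world(c)
for v in (76,90,110,150,200,230,300,340): print(v,W[v,252].round(1))
"
```

```text
t: 10.3
ee_pos: [467.5, 159.1, 9.5]
eef_rot: [0.2, 3.103, -0.005]
contact_force: [-5.2, 0.6, 25.0]
gripper_width: 15.5
t: 10.6
ee_pos: [468.2, 159.4, 10.4]
eef_rot: [0.2, 3.102, -0.004]
contact_force: [-0.2, 0.6, -0.3]
gripper_width: 35.7
t 10.6 pos [468.2 159.4  10.4] jaw 82.6 w 35.7 F [-0.2  0.6 -0.3] zax [ 0.033 -0.004 -0.999] q7 1.05
need dx 0.12 dy 0.02 dz -0.17 cm turn -0.3
76 [383.5 168.9  47.9]
90 [388.3 168.3  48.7]
110 [395.5 167.4  48. ]
150 [410.6 165.4  49. ]
200 [431.9 162.7  48.4]
230 [445.6 160.9  48.7]
300 [482.7 156.   48.3]
340 [506.8 152.9  48.6]
```

Seated: the bar's top is at 48.4 along its whole length. I retreat and go to the 140 bar at (517,-256).

```bash
python3 -m inch '[{"dx":0,"dy":0,"dz":-2,"turn":0},{"dx":0,"dy":0,"dz":-3,"turn":0},{"dx":0,"dy":0,"dz":-4,"turn":0},{"dx":0,"dy":0,"dz":-3,"turn":0},{"dx":0,"dy":0,"dz":0,"turn":0}]' 50;  python3 -c "
from h import *
go(517,-256,120,87.2)
"
```

```text
t: 11.15
ee_pos: [463.7, 159.7, 133.8]
eef_rot: [0.201, 3.104, -0.005]
contact_force: [0.2, -0.1, -0.1]
gripper_width: 42.6
t 11.15 pos [463.7 159.7 133.8] jaw 82.6 w 42.6 F [ 0.2 -0.1 -0.1] zax [ 0.031 -0.005 -1.   ] q7 1.04
need dx -10.59 dy -40.54 dz 1.76 cm turn -4.6
```

```bash
python3 -m inch '[{"dx":-0.9,"dy":-3.4,"dz":0,"turn":0},{"dx":-0.9,"dy":-3.4,"dz":0,"turn":0},{"dx":-0.9,"dy":-3.4,"dz":0,"turn":0},{"dx":-0.9,"dy":-3.4,"dz":0,"turn":0},{"dx":-0.9,"dy":-3.4,"dz":0,"turn":0},{"dx":-0.9,"dy":-3.4,"dz":0,"turn":0},{"dx":-0.9,"dy":-3.4,"dz":0,"turn":0},{"dx":-0.9,"dy":-3.4,"dz":0,"turn":0},{"dx":-0.9,"dy":-3.4,"dz":0,"turn":0},{"dx":-0.9,"dy":-3.4,"dz":0,"turn":0},{"dx":-0.5,"dy":-1.5,"dz":0,"turn":0},{"dx":0,"dy":0,"dz":0,"turn":0}]' 55;  python3 -c "
from h import *
go(517,-256,60,87.2)
c=wbars(); save(c,'w9.png',s=1.5)
"
```

```text
t: 12.35
ee_pos: [514.3, -216.5, 131.1]
eef_rot: [0.192, 3.105, -0.0]
contact_force: [-0.1, 1.1, -0.4]
gripper_width: 46.9
t 12.35 pos [ 514.3 -216.5  131.1] jaw 82.9 w 46.9 F [-0.1  1.1 -0.4] zax [ 0.03  -0.002 -1.   ] q7 1.76
need dx -0.54 dy -3.90 dz 7.12 cm turn -4.3
px [ 99. 114.] mean [ 448.  -339.7] rect [ 451.8 -339.3] [109.8  19.1] z 18.8 ang 9.9
px [211. 174.] mean [ 511.4 -255.3] rect [ 517.3 -255.7] [ 18.  139.8] z 19.0 ang -2.7
px [502. 303.] mean [695.4  24.3] rect [696.8  24. ] [57.7 16.6] z 25.3 ang 7.5
```

View pics/w9.png

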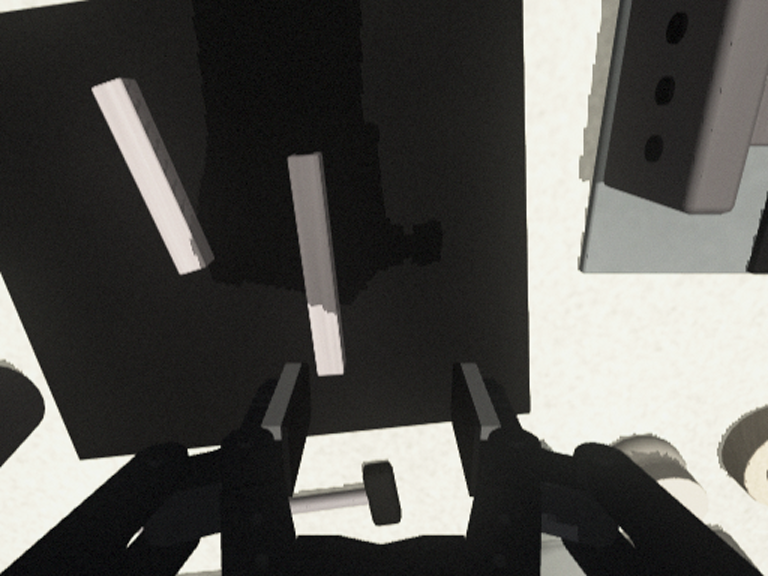

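The 140 bar shows at (316,263), still where measured, at world (517,-256). I approach it.

```bash
python3 -m inch '[{"dx":-0.3,"dy":-2,"dz":1.5,"turn":0},{"dx":-0.2,"dy":-1.8,"dz":2,"turn":0},{"dx":0,"dy":0,"dz":2,"turn":-4.3},{"dx":0,"dy":0,"dz":1,"turn":0},{"dx":0,"dy":0,"dz":0,"turn":0}]' 50;  python3 -c "
from h import *
go(517,-256,-23,87.2)
"
```

```text
t: 12.9
ee_pos: [516.3, -246.7, 62.9]
eef_rot: [0.062, 3.112, 0.005]
contact_force: [-0.7, 0.2, -0.5]
gripper_width: 42.5
t 12.9 pos [ 516.3 -246.7   62.9] jaw 87.7 w 42.5 F [-0.7  0.2 -0.5] zax [ 0.029  0.003 -1.   ] q7 1.87
need dx 0.14 dy -0.96 dz 8.59 cm turn 0.5
```

```bash
python3 -m inch '[{"dx":0.1,"dy":-0.9,"dz":0,"turn":0.4},{"dx":0,"dy":0,"dz":2,"turn":0},{"dx":0,"dy":0,"dz":2,"turn":0},{"dx":0,"dy":0,"dz":1,"turn":0}]' 50;  python3 -c "
from h import *
go(517,-256,-23,87.2)
"
```

```text
t: 13.3
ee_pos: [519.1, -255.5, 15.9]
eef_rot: [0.077, 3.106, 0.002]
contact_force: [-0.1, 0.1, 0.9]
gripper_width: 42.6
t 13.3 pos [ 519.1 -255.5   15.9] jaw 87.2 w 42.6 F [-0.1  0.1  0.9] zax [ 0.034  0.    -0.999] q7 1.87
need dx 0.34 dy -0.07 dz 3.88 cm turn -0.0
```

```bash
python3 -m inch '[{"dx":0.2,"dy":0,"dz":1.5,"turn":0},{"dx":0.2,"dy":0,"dz":1.2,"turn":0},{"dx":0,"dy":0,"dz":0.6,"turn":0}]' 50;  python3 -c "
from h import *
go(517,-256,-23,87.2)
"
```

```text
t: 13.6
ee_pos: [517.3, -255.8, -17.0]
eef_rot: [0.079, 3.104, 0.0]
contact_force: [-0.2, -0.1, 0.4]
gripper_width: 42.7
t 13.6 pos [ 517.3 -255.8  -17. ] jaw 87.1 w 42.7 F [-0.2 -0.1  0.4] zax [ 0.037 -0.001 -0.999] q7 1.87
need dx 0.05 dy -0.03 dz 0.60 cm turn -0.1
```

```bash
python3 -m inch '[{"dx":0,"dy":0,"dz":0.6,"turn":0}]'; python3 -m inch '[{"dx":0,"dy":0,"dz":0,"turn":0},{"dx":0,"dy":0,"dz":0,"turn":0},{"dx":0,"dy":0,"dz":0,"turn":0}]' 5 90; python3 -m inch '[{"dx":0,"dy":0,"dz":-1,"turn":0},{"dx":0,"dy":0,"dz":-2,"turn":0},{"dx":0,"dy":0,"dz":-3,"turn":0},{"dx":0,"dy":0,"dz":-3,"turn":0},{"dx":0,"dy":0,"dz":-3,"turn":0},{"dx":0,"dy":0,"dz":-2,"turn":0},{"dx":0,"dy":0,"dz":0,"turn":4.4}]'; python3 -c "
from h import *
go(452.3,47.4,120,82.9)
"
```

```text
t: 13.7
ee_pos: [517.8, -255.9, -23.0]
eef_rot: [0.08, 3.103, -0.0]
contact_force: [-0.4, -0.1, 10.3]
gripper_width: 42.9
t: 14.0
ee_pos: [520.2, -257.4, -19.6]
eef_rot: [0.081, 3.098, -0.004]
contact_force: [-0.1, 0.5, -1.3]
gripper_width: 15.5
t: 14.7
ee_pos: [513.4, -256.6, 128.6]
eef_rot: [0.201, 3.093, -0.001]
contact_force: [0.4, 0.2, -0.6]
gripper_width: 15.7
t 14.7 pos [ 513.4 -256.6  128.6] jaw 82.6 w 15.7 F [ 0.4  0.2 -0.6] zax [ 0.042 -0.003 -0.999] q7 1.82
need dx 10.02 dy 29.35 dz 0.51 cm turn -0.3
```

```bash
python3 -m inch '[{"dx":1,"dy":3,"dz":0,"turn":0},{"dx":1,"dy":3,"dz":0,"turn":0},{"dx":1,"dy":3,"dz":0,"turn":0},{"dx":1,"dy":3,"dz":0,"turn":0},{"dx":1,"dy":3,"dz":0,"turn":0},{"dx":1,"dy":3,"dz":0,"turn":0},{"dx":1,"dy":3,"dz":0,"turn":0},{"dx":1,"dy":2.5,"dz":0,"turn":0},{"dx":1,"dy":2,"dz":0,"turn":0},{"dx":0,"dy":0,"dz":0,"turn":0}]'; python3 -c "
from h import *
go(452.3,47.4,70,82.9)
"
```

```text
t: 15.7
ee_pos: [456.5, 16.1, 132.2]
eef_rot: [0.212, 3.084, -0.002]
contact_force: [1.2, 0.8, -0.3]
gripper_width: 16.3
t 15.7 pos [456.5  16.1 132.2] jaw 82.2 w 16.3 F [ 1.2  0.8 -0.3] zax [ 0.05  -0.005 -0.999] q7 1.31
need dx 1.16 dy 3.03 dz 6.17 cm turn -0.7
```

```bash
python3 -m inch '[{"dx":0.6,"dy":1.5,"dz":0,"turn":-0.6},{"dx":0.5,"dy":1.3,"dz":1,"turn":0},{"dx":0,"dy":0,"dz":1.5,"turn":0},{"dx":0,"dy":0,"dz":0.5,"turn":0}]'; python3 -c "
from h import *
go(452.3,47.4,70,82.9)
c=wbars(110,180);save(c,'w10.png',s=1.5)
W=world(c)
for v in (76,90,110,150,200,230,300,340): print(v,W[v,252].round(1))
"
```

```text
t: 16.1
ee_pos: [452.0, 45.6, 103.8]
eef_rot: [0.194, 3.08, -0.0]
contact_force: [-0.1, -0.4, -0.8]
gripper_width: 15.9
t 16.1 pos [452.   45.6 103.8] jaw 82.8 w 15.9 F [-0.1 -0.4 -0.8] zax [ 0.055 -0.004 -0.998] q7 1.26
need dx 0.18 dy 0.17 dz 3.38 cm turn -0.1
px [254. 228.] mean [431.2  47.3] rect [441.8  45.9] [ 18.  125.8] z 143.0 ang -7.2
76 [370.1  54.3  42.7]
90 [380.8  53.   15.7]
110 [379.2  53.2 135.1]
150 [393.6  51.4 141.2]
200 [414.1  48.8 143. ]
230 [428.3  47.  142.2]
300 [464.6  42.4 143.4]
340 [488.7  39.3 143.9]
```

View pics/w10.png

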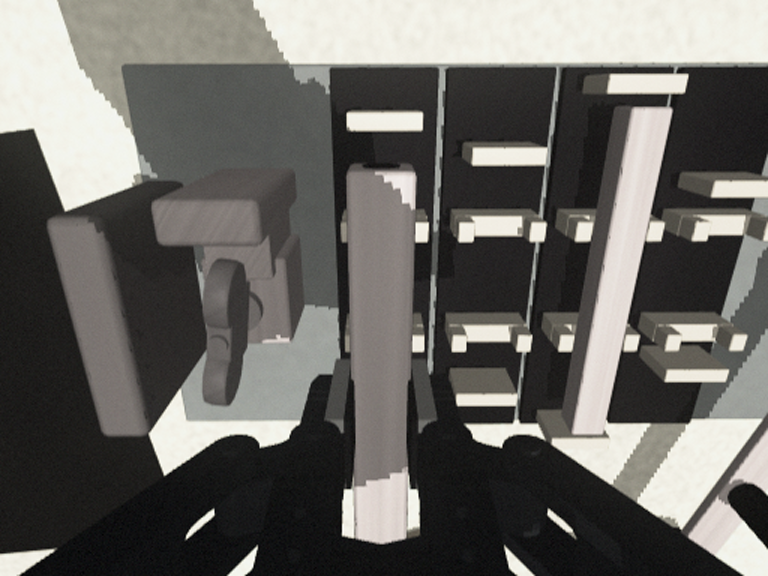

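```bash
python3 -c "
from h import *
c=capture('wrist'); 
i=ray(c,(385/1.5,131/1.5),42); print(i, i+76*np.array([.9923,-.1236,0]))
go(454.4,48.3,70,82.9)
"
python3 -m inch '[{"dx":0.1,"dy":0.3,"dz":1.5,"turn":0},{"dx":0.1,"dy":0,"dz":2,"turn":0},{"dx":0.1,"dy":0,"dz":1,"turn":0}]'; python3 -c "
from h import *
go(454.4,48.3,12,82.9)
"
```

```text
[377.42088003  56.4296743   42.        ] [452.83568003  47.0360743   42.        ]
t 16.2 pos [452.   45.3 104. ] jaw 82.8 w 15.7 F [ 0.2 -0.4 -2. ] zax [ 0.055 -0.004 -0.999] q7 1.26
need dx -0.01 dy 0.32 dz 3.41 cm turn -0.1
t: 16.5
ee_pos: [454.3, 47.0, 60.7]
eef_rot: [0.2, 3.075, 0.001]
contact_force: [0.5, -0.1, -0.9]
gripper_width: 16.0
t 16.5 pos [454.3  47.   60.7] jaw 82.6 w 16.0 F [ 0.5 -0.1 -0.9] zax [ 0.06  -0.003 -0.998] q7 1.25
need dx 0.30 dy 0.11 dz 4.87 cm turn -0.3
```

```bash
python3 -m inch '[{"dx":0.2,"dy":0.1,"dz":1.5,"turn":0},{"dx":0.15,"dy":0,"dz":1,"turn":0}]'; python3 -c "
from h import *
go(454.4,48.3,12,82.9)
c=capture('wrist');save(c,'w11.png',s=1.5)
W=world(c)
for v in (110,120,130,150,200,230,300,340): print(v,W[v,252].round(1))
"
```

```text
t: 16.7
ee_pos: [453.9, 47.5, 37.0]
eef_rot: [0.203, 3.077, 0.0]
contact_force: [0.3, 0.4, -1.1]
gripper_width: 15.6
t 16.7 pos [453.9  47.5  37. ] jaw 82.4 w 15.6 F [ 0.3  0.4 -1.1] zax [ 0.058 -0.004 -0.998] q7 1.19
need dx 0.11 dy 0.08 dz 2.50 cm turn -0.5
110 [381.   55.6  68.5]
120 [383.8  55.2  74.4]
130 [387.5  54.7  74.9]
150 [395.2  53.7  75.2]
200 [415.7  50.9  76.3]
230 [430.4  49.   74.8]
300 [466.3  44.2  76.6]
340 [491.4  40.8  76.2]
```

View pics/w11.png

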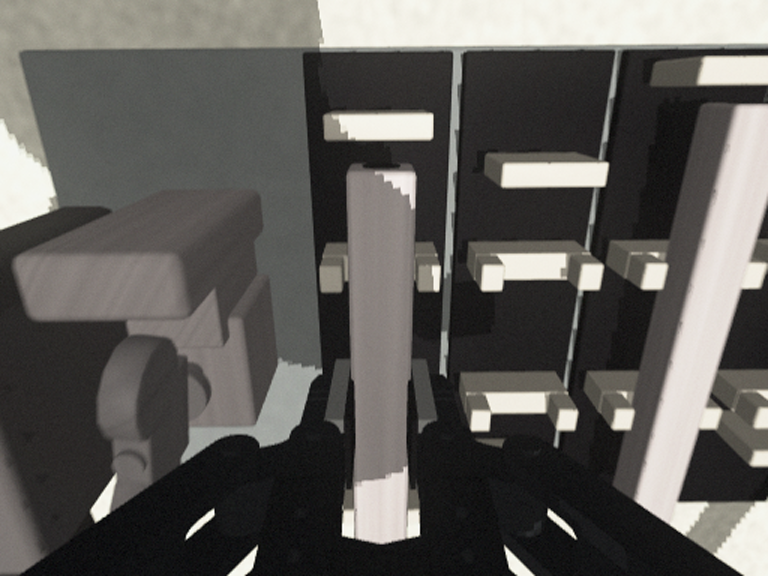

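```bash
python3 -m inch '[{"dx":-0.1,"dy":0.05,"dz":1.2,"turn":-0.3},{"dx":0,"dy":0,"dz":0.7,"turn":0}]'; python3 -c "
from h import *
go(455.9,48.3,11,82.9)
c=capture('wrist')
W=world(c)
for v in (110,120,130,150,200,230,300,340): print(v,W[v,252].round(1))
"
```

```text
t: 16.95
ee_pos: [454.3, 46.2, 28.4]
eef_rot: [0.201, 3.084, -0.007]
contact_force: [-0.8, -0.4, -2.2]
gripper_width: 15.8
t 16.95 pos [454.3  46.2  28.4] jaw 82.5 w 15.8 F [-0.8 -0.4 -2.2] zax [ 0.051 -0.008 -0.999] q7 0.74
need dx -0.05 dy 0.23 dz 1.74 cm turn -0.4
110 [381.6  54.3  60. ]
120 [384.5  54.   65.7]
130 [388.1  53.5  66.5]
150 [395.9  52.5  66.5]
200 [416.9  49.7  66.6]
230 [430.3  48.   67.6]
300 [466.8  43.2  68.1]
340 [490.9  40.   68.5]
```

```bash
python3 -c "
from h import *
s=read_state(); print(s['q'].round(2), s['qvel'].round(2))"
python3 -m inch '[{"dx":0,"dy":0.2,"dz":0.5,"turn":-0.3}]'
python3 -c "
from h import *
s=read_state(); print(s['q'].round(2), s['qvel'].round(2)); go(455.9,48.3,11,82.9)"
```

```text
[-0.2   0.61 -0.05  2.38  0.48  0.11  0.72] [-0.02 -0.01  0.05  0.   -0.5  -0.01  0.53]
t: 17.1
ee_pos: [455.2, 46.8, 23.8]
eef_rot: [0.195, 3.083, -0.009]
contact_force: [0.5, 0.2, -1.1]
gripper_width: 15.8
[-0.2   0.62 -0.06  2.38  0.56  0.11  0.64] [ 0.03  0.12 -0.09 -0.01  1.15 -0.07 -1.16]
t 17.1 pos [455.2  46.8  23.8] jaw 82.8 w 15.8 F [ 0.5  0.2 -1.1] zax [ 0.052 -0.009 -0.999] q7 0.64
need dx 0.02 dy 0.16 dz 1.28 cm turn -0.1
```

```bash

python3 -m inch '[{"dx":0,"dy":0.1,"dz":0.5,"turn":0}]'
python3 -m inch '[{"dx":0,"dy":0.1,"dz":0.4,"turn":0}]'
python3 -c "
from h import *
s=read_state(); print(s['q'].round(3), s['qvel'].round(2)); go(455.9,48.3,11,82.9)
c=capture('wrist');save(c,'w12.png',s=1.5)
W=world(c)
for v in (110,120,130,150,200,230,300,340): print(v,W[v,252].round(1))
"
```

```text
t: 17.2
ee_pos: [456.2, 47.3, 19.4]
eef_rot: [0.195, 3.082, -0.01]
contact_force: [-0.2, -0.2, -0.7]
gripper_width: 16.0
t: 17.3
ee_pos: [457.0, 47.6, 15.9]
eef_rot: [0.196, 3.08, -0.011]
contact_force: [-0.4, -0.3, -0.6]
gripper_width: 15.9
[-0.178  0.639 -0.096  2.382  0.839  0.109  0.356] [ 0.06  0.08 -0.11 -0.    1.03  0.   -1.04]
t 17.3 pos [457.   47.6  15.9] jaw 82.7 w 15.9 F [-0.4 -0.3 -0.6] zax [ 0.054 -0.01  -0.998] q7 0.36
need dx 0.15 dy 0.05 dz 0.48 cm turn -0.2
110 [384.   55.7  49.2]
120 [387.1  55.3  53.6]
130 [390.8  54.8  53.8]
150 [398.6  53.8  53.4]
200 [419.4  51.1  54.3]
230 [432.8  49.4  55.3]
300 [469.9  44.6  55.1]
340 [493.7  41.6  56. ]
```

View pics/w12.png

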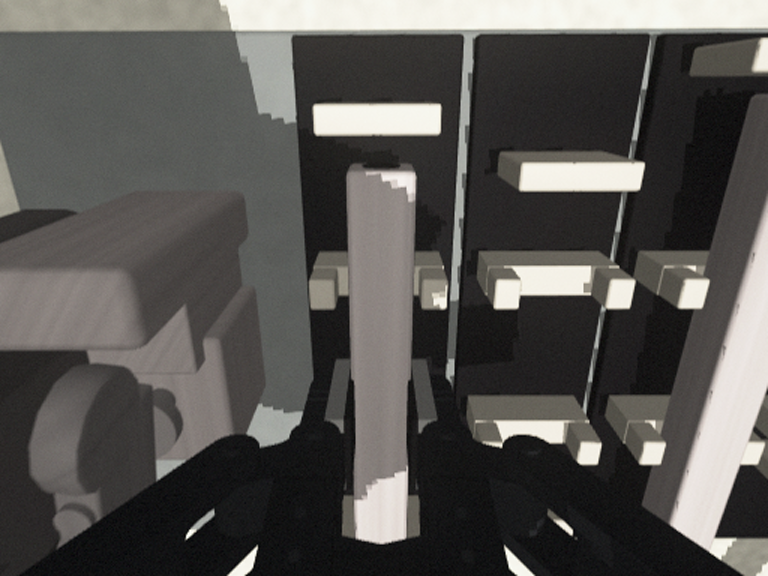

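```bash

python3 -m inch '[{"dx":0,"dy":0,"dz":0.2,"turn":0},{"dx":0,"dy":0,"dz":0,"turn":0}]' 40 60
python3 -c "
from h import *
s=read_state(); print(s['q'].round(3), s['qvel'].round(2)); go(455.9,48.3,11,82.9)
c=capture('wrist');save(c,'w13.png',s=1.5)
W=world(c)
for v in (110,120,130,150,200,230,300,340): print(v,W[v,252].round(1))
"
```

```text
t: 17.55
ee_pos: [457.9, 46.8, 14.5]
eef_rot: [0.197, 3.079, -0.013]
contact_force: [0.1, -0.5, -0.2]
gripper_width: 33.7
[-0.173  0.642 -0.101  2.381  0.888  0.11   0.307] [ 0.01 -0.01 -0.01 -0.   -0.04  0.01  0.04]
t 17.55 pos [457.9  46.8  14.5] jaw 82.7 w 33.7 F [ 0.1 -0.5 -0.2] zax [ 0.055 -0.012 -0.998] q7 0.31
need dx 0.24 dy 0.13 dz 0.33 cm turn -0.2
110 [384.8  54.9  48.1]
120 [388.3  54.4  49.5]
130 [392.3  53.9  48.8]
150 [400.1  52.9  49.3]
200 [422.1  50.   48.4]
230 [436.1  48.2  49.2]
300 [475.   43.2  48.7]
340 [501.   39.8  48.5]
```

View pics/w13.png

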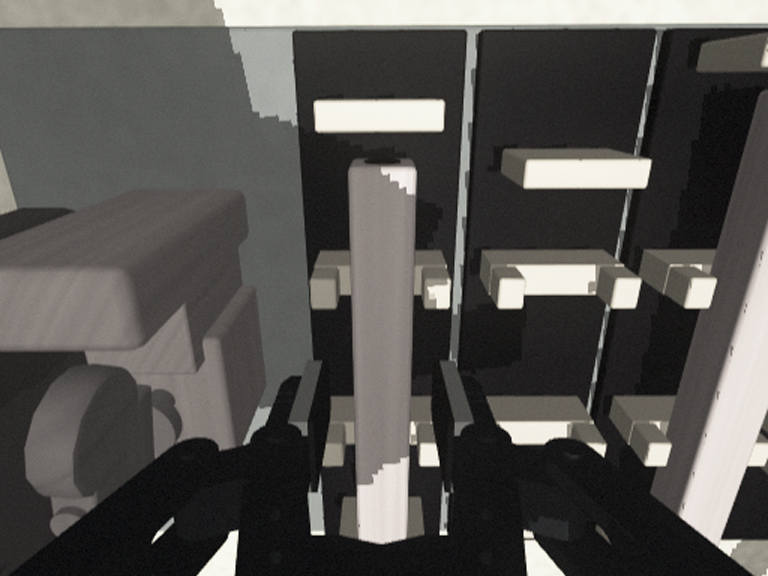

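The 140 bar is seated level at 48.7. I lift and go to the 110 bar.

```bash

python3 -m inch '[{"dx":0,"dy":0,"dz":-2,"turn":0},{"dx":0,"dy":0,"dz":-3,"turn":0},{"dx":0,"dy":0,"dz":-3,"turn":0},{"dx":0,"dy":0,"dz":-3,"turn":0},{"dx":0,"dy":0,"dz":-2,"turn":0}]'
python3 -c "
from h import *
s=read_state(); print(s['q'].round(3), s['qvel'].round(2)); go(452,-339.5,60,100)
c=capture('wrist');save(c,'w14.png',s=1.5)"
```

```text
t: 18.1
ee_pos: [446.9, 49.3, 148.4]
eef_rot: [0.192, 3.091, -0.013]
contact_force: [0.3, 0.6, -0.3]
gripper_width: 34.1
[ 0.205  0.414 -0.607  2.277  0.518  0.54   0.64 ] [ 0.42 -0.32 -0.47 -0.19 -0.57  0.51  0.54]
t 18.1 pos [446.9  49.3 148.4] jaw 82.9 w 34.1 F [ 0.3  0.6 -0.3] zax [ 0.044 -0.011 -0.999] q7 0.64
need dx -4.90 dy -38.47 dz 9.29 cm turn -17.1
```

View pics/w14.png

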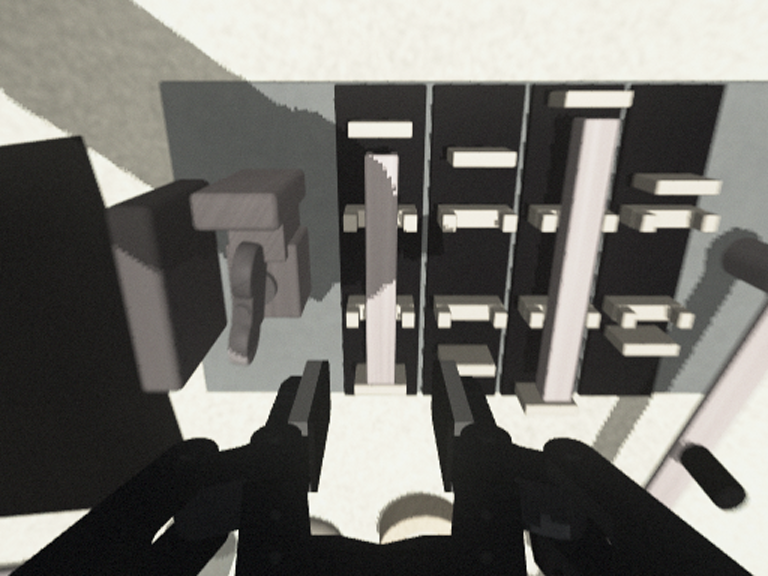

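```bash

python3 -m inch '[{"dx":-0.9,"dy":-3.2,"dz":0,"turn":0},{"dx":-0.9,"dy":-3.2,"dz":0,"turn":0},{"dx":-0.9,"dy":-3.2,"dz":0,"turn":0},{"dx":-0.9,"dy":-3.2,"dz":0,"turn":0},{"dx":-0.5,"dy":-3.2,"dz":0,"turn":0},{"dx":-0.2,"dy":-3.2,"dz":0,"turn":0},{"dx":0,"dy":-3.2,"dz":0,"turn":0},{"dx":0,"dy":-3.2,"dz":0,"turn":0},{"dx":0,"dy":-3.2,"dz":0,"turn":0},{"dx":0,"dy":-3,"dz":0,"turn":-8},{"dx":0,"dy":-2,"dz":0,"turn":-8},{"dx":0,"dy":0,"dz":0,"turn":0}]' 55 90
python3 -c "
from h import *
s=read_state(); print(s['q'].round(3), s['qvel'].round(2)); go(452,-339.5,60,100)
c=wbars();save(c,'w15.png',s=1.5)"
```

```text
t: 19.35
ee_pos: [449.6, -298.1, 157.1]
eef_rot: [-0.272, 3.083, 0.007]
contact_force: [-0.2, -0.4, -0.6]
gripper_width: 46.8
[ 1.025  0.533 -0.748  2.069  0.53   0.693  1.689] [ 0.   -0.01 -0.03  0.03 -0.04 -0.   -0.09]
t 19.35 pos [ 449.6 -298.1  157.1] jaw 100.1 w 46.8 F [-0.2 -0.4 -0.6] zax [ 0.046  0.009 -0.999] q7 1.69
need dx 0.94 dy -4.12 dz 9.67 cm turn 0.1
px [212. 155.] mean [ 448.2 -339.9] rect [ 451.5 -339.5] [108.7  17.7] z 19.0 ang 9.9
```

View pics/w15.png

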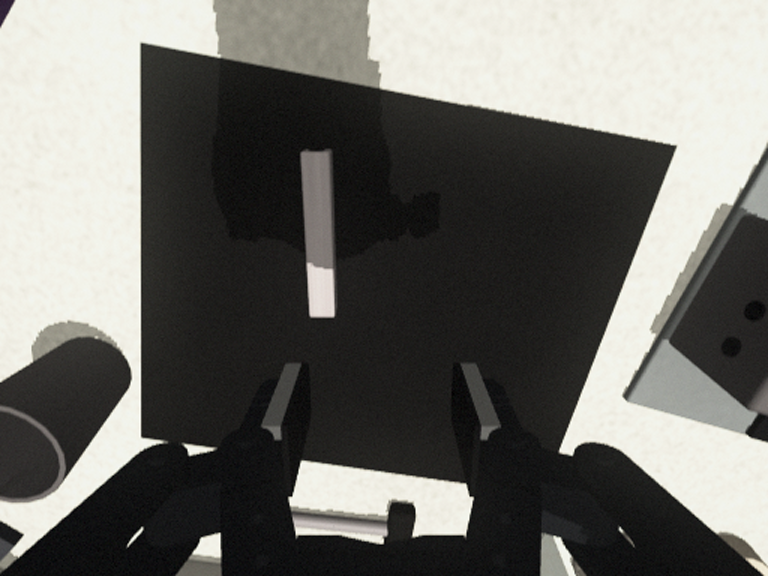

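```bash

python3 -m inch '[{"dx":0.3,"dy":-2,"dz":2,"turn":0},{"dx":0.3,"dy":-2,"dz":3,"turn":0},{"dx":0,"dy":0,"dz":3,"turn":0},{"dx":0,"dy":0,"dz":1,"turn":0}]' 50 90
python3 -c "
from h import *
go(452,-339.5,-23,99.9)"
```

```text
t: 19.8
ee_pos: [456.4, -332.0, 67.4]
eef_rot: [-0.257, 3.082, 0.011]
contact_force: [0.1, 0.4, -0.9]
gripper_width: 42.6
t 19.8 pos [ 456.4 -332.    67.4] jaw 99.5 w 42.6 F [ 0.1  0.4 -0.9] zax [ 0.048  0.011 -0.999] q7 1.61
need dx 1.01 dy -0.70 dz 9.00 cm turn -0.4
```

```bash

python3 -m inch '[{"dx":0.5,"dy":-0.6,"dz":0,"turn":0},{"dx":0.3,"dy":0,"dz":2,"turn":0},{"dx":0,"dy":0,"dz":3,"turn":0},{"dx":0,"dy":0,"dz":1,"turn":0}]' 50 90
python3 -c "
from h import *
go(452,-339.5,-23,99.9)"
```

```text
t: 20.2
ee_pos: [454.0, -336.6, 9.9]
eef_rot: [-0.257, 3.079, 0.01]
contact_force: [0.3, -0.4, 0.4]
gripper_width: 42.7
t 20.2 pos [ 454.  -336.6    9.9] jaw 99.5 w 42.7 F [ 0.3 -0.4  0.4] zax [ 0.051  0.011 -0.999] q7 1.52
need dx 0.41 dy -0.25 dz 3.27 cm turn -0.4
```

```bash

python3 -m inch '[{"dx":0.25,"dy":-0.25,"dz":1,"turn":-0.4},{"dx":0.2,"dy":0,"dz":1.2,"turn":0},{"dx":0,"dy":0,"dz":0.6,"turn":0}]' 50 90
python3 -c "
from h import *
s=read_state(); print(s['q'].round(3));go(452,-339.5,-23,99.9)"
```

```text
t: 20.5
ee_pos: [452.4, -340.1, -17.2]
eef_rot: [-0.268, 3.077, 0.006]
contact_force: [-0.7, -0.7, -0.4]
gripper_width: 42.2
[ 0.865  0.782 -0.443  2.122  0.854  0.365  1.477]
t 20.5 pos [ 452.4 -340.1  -17.2] jaw 100.0 w 42.2 F [-0.7 -0.7 -0.4] zax [ 0.053  0.009 -0.999] q7 1.48
need dx 0.06 dy 0.07 dz 0.57 cm turn 0.1
```

```bash

python3 -m inch '[{"dx":0,"dy":0,"dz":0.5,"turn":0}]'; python3 -m inch '[{"dx":0,"dy":0,"dz":0,"turn":0},{"dx":0,"dy":0,"dz":0,"turn":0},{"dx":0,"dy":0,"dz":0,"turn":0}]' 5 90; python3 -m inch '[{"dx":0,"dy":0,"dz":-1,"turn":0},{"dx":0,"dy":0,"dz":-2,"turn":0},{"dx":0,"dy":0,"dz":-3,"turn":0},{"dx":0,"dy":0,"dz":-3,"turn":0},{"dx":0,"dy":0,"dz":-3,"turn":0},{"dx":0,"dy":0,"dz":-2,"turn":0},{"dx":0,"dy":0,"dz":0,"turn":8},{"dx":0,"dy":0,"dz":0,"turn":8}]'; python3 -c "
from h import *
s=read_state(); print(s['q'].round(3));
go(458.5,102.5,120,82.9)
"
```

```text
t: 20.6
ee_pos: [452.8, -340.4, -22.2]
eef_rot: [-0.268, 3.076, 0.005]
contact_force: [0.1, -0.2, -0.6]
gripper_width: 43.2
t: 20.9
ee_pos: [455.0, -340.7, -19.7]
eef_rot: [-0.269, 3.072, 0.001]
contact_force: [-0.3, 0.4, -0.2]
gripper_width: 15.7
t: 21.7
ee_pos: [445.4, -340.7, 129.7]
eef_rot: [0.17, 3.081, 0.016]
contact_force: [0.4, -0.2, -1.7]
gripper_width: 15.8
[ 1.02   0.57  -0.643  2.055  0.522  0.629  1.498]
t 21.7 pos [ 445.4 -340.7  129.7] jaw 83.7 w 15.8 F [ 0.4 -0.2 -1.7] zax [ 0.056  0.007 -0.998] q7 1.5
need dx 3.64 dy 44.18 dz 1.36 cm turn 0.8
```

```bash

python3 -m inch '[{"dx":0.1,"dy":3.1,"dz":0,"turn":0},{"dx":0.1,"dy":3.1,"dz":0,"turn":0},{"dx":0.2,"dy":3.1,"dz":0,"turn":0},{"dx":0.2,"dy":3.1,"dz":0,"turn":0},{"dx":0.3,"dy":3.1,"dz":0,"turn":0},{"dx":0.3,"dy":3.1,"dz":0,"turn":0},{"dx":0.3,"dy":3.1,"dz":0,"turn":0},{"dx":0.3,"dy":3.1,"dz":0,"turn":0},{"dx":0.3,"dy":3.1,"dz":0,"turn":0},{"dx":0.3,"dy":3.1,"dz":0,"turn":0},{"dx":0.3,"dy":3,"dz":0,"turn":0},{"dx":0.3,"dy":3,"dz":0,"turn":0},{"dx":0.3,"dy":2,"dz":0,"turn":0},{"dx":0.1,"dy":1,"dz":0,"turn":0}]'; python3 -c "
from h import *
s=read_state(); print(s['q'].round(3));
go(458.5,102.5,90,82.9)
"
```

```text
t: 23.1
ee_pos: [457.0, 73.1, 141.4]
eef_rot: [0.188, 3.075, 0.012]
contact_force: [-0.5, -0.2, -0.4]
gripper_width: 16.2
[ 0.136  0.428 -0.57   2.272  0.527  0.502  0.599]
t 23.1 pos [457.   73.1 141.4] jaw 83.0 w 16.2 F [-0.5 -0.2 -0.4] zax [ 0.061  0.004 -0.998] q7 0.6
need dx 0.51 dy 2.87 dz 5.15 cm turn 0.1
```

```bash

python3 -m inch '[{"dx":0.3,"dy":1.5,"dz":0,"turn":0},{"dx":0.3,"dy":1.3,"dz":1.5,"turn":0},{"dx":0.2,"dy":0,"dz":2,"turn":0},{"dx":0.1,"dy":0,"dz":1.5,"turn":0}]'; python3 -c "
from h import *
s=read_state(); print(s['q'].round(3));
go(458.5,102.5,50,82.9)
c=capture('wrist');save(c,'w16.png',s=1.5)
W=world(c)
for v in (110,120,130,140,150,160,180,200,230,300,340): print(v,W[v,252].round(1))
"
```

```text
t: 23.5
ee_pos: [456.0, 103.5, 93.2]
eef_rot: [0.187, 3.07, 0.014]
contact_force: [0.1, -0.4, -1.5]
gripper_width: 16.1
[-0.038  0.504 -0.441  2.313  0.667  0.378  0.401]
t 23.5 pos [456.  103.5  93.2] jaw 83.0 w 16.1 F [ 0.1 -0.4 -1.5] zax [ 0.066  0.005 -0.998] q7 0.4
need dx 0.02 dy -0.12 dz 4.33 cm turn 0.1
110 [394.3 109.9  44.4]
120 [405.6 108.8  15.5]
130 [413.1 107.9  14.3]
140 [420.7 106.9  14.3]
150 [398.4 108.6 125.3]
160 [400.2 108.3 133.3]
180 [409.3 107.2 130.9]
200 [417.4 106.2 132.3]
230 [431.5 104.5 132. ]
300 [468.6  99.9 132.3]
340 [494.   96.8 132. ]
```

View pics/w16.png

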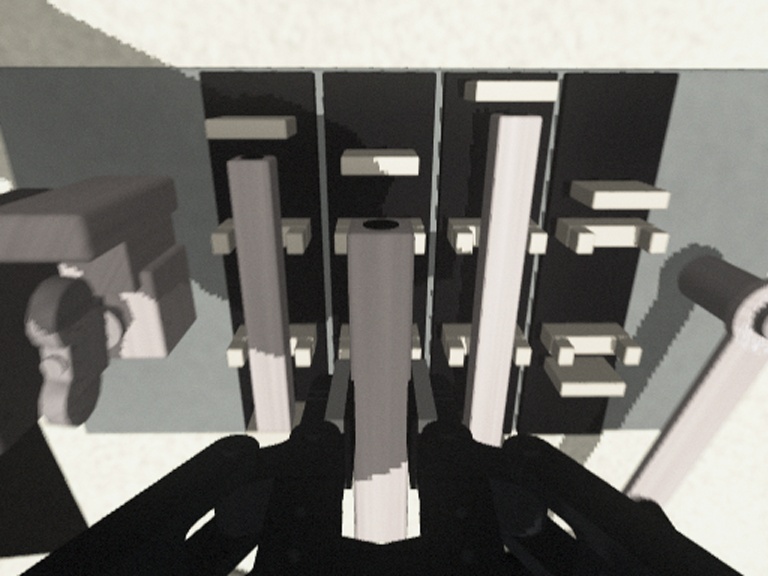

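```bash
python3 -c "
from h import *
c=capture('wrist')
i=ray(c,(380/1.5,164/1.5),42); print(i, i+61*np.array([.9923,-.1236,0]))"
python3 -m inch '[{"dx":0.1,"dy":0,"dz":1.5,"turn":0},{"dx":0.1,"dy":0,"dz":1.5,"turn":0},{"dx":0.1,"dy":0,"dz":1,"turn":0}]'; python3 -c "
from h import *
s=read_state(); print(s['q'].round(3));
go(459.7,104,20,82.9)
c=capture('wrist');save(c,'w17.png',s=1.5)
W=world(c)
for v in (150,160,180,200,230,300,340): print(v,W[v,252].round(1))
"
```

```text
[393.40300555 110.77562612  42.        ] [453.93330555 103.23602612  42.        ]
t: 23.9
ee_pos: [456.7, 102.1, 54.2]
eef_rot: [0.191, 3.069, 0.012]
contact_force: [-0.1, -0.2, -0.4]
gripper_width: 16.0
[-0.142  0.568 -0.3    2.345  0.787  0.259  0.289]
t 23.9 pos [456.7 102.1  54.2] jaw 82.9 w 16.0 F [-0.1 -0.2 -0.4] zax [ 0.067  0.004 -0.998] q7 0.29
need dx -0.04 dy 0.18 dz 3.44 cm turn -0.0
150 [399.3 107.4  85.7]
160 [401.2 107.1  93.3]
180 [409.8 106.1  92.4]
200 [418.3 105.   93. ]
230 [432.2 103.3  93.1]
300 [469.   98.6  93.8]
340 [494.5  95.4  93.3]
```

View pics/w17.png

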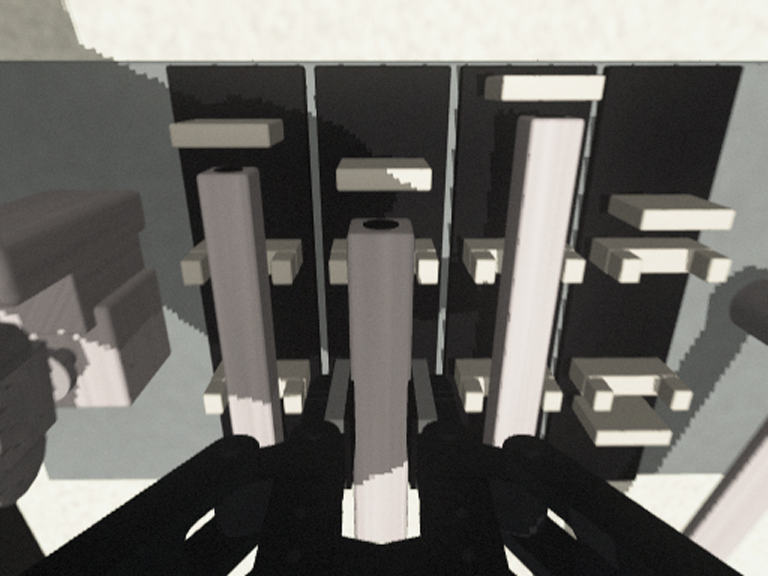

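```bash
python3 -c "
from h import *
c=capture('wrist')
i=ray(c,(382/1.5,189/1.5),42); print(i, i+61*np.array([.9923,-.1236,0]))
for p in [(330,262),(348,262),(413,262),(438,262)]: print(ray(c,(p[0]/1.5,p[1]/1.5+6),42))
"
```

```text
[397.60329902 109.4118895   42.        ] [458.13359902 101.8722895   42.        ]
[425.87237888  86.15114725  42.        ]
[426.7369915   92.89720355  42.        ]
[429.86638601 117.31400147  42.        ]
[431.07300365 126.72851885  42.        ]
```

```bash

python3 -m inch '[{"dx":-0.15,"dy":0.2,"dz":1,"turn":0},{"dx":0,"dy":0,"dz":1,"turn":0},{"dx":0,"dy":0,"dz":0.5,"turn":0}]'; python3 -c "
from h import *
s=read_state(); print(s['q'].round(3));
go(460.7,104.4,13,82.9)
c=capture('wrist');save(c,'w18.png',s=1.5)
W=world(c)
for v in (146,150,160,180,200,230,300,340): print(v,W[v,252].round(1))
"
```

```text
t: 24.3
ee_pos: [461.7, 103.0, 31.6]
eef_rot: [0.194, 3.066, 0.012]
contact_force: [0.4, -0.0, -1.2]
gripper_width: 16.2
[-0.212  0.611 -0.203  2.352  0.857  0.184  0.225]
t 24.3 pos [461.7 103.   31.6] jaw 82.8 w 16.2 F [ 0.4 -0.  -1.2] zax [ 0.07   0.003 -0.998] q7 0.22
need dx 0.24 dy 0.10 dz 1.85 cm turn -0.1
146 [404.  108.5  57.4]
150 [403.9 108.5  64.1]
160 [406.4 108.1  69.6]
180 [414.4 107.1  70.3]
200 [422.9 106.   70.9]
230 [437.3 104.2  69.9]
300 [474.5  99.4  70.4]
340 [498.2  96.4  71.8]
```

View pics/w18.png

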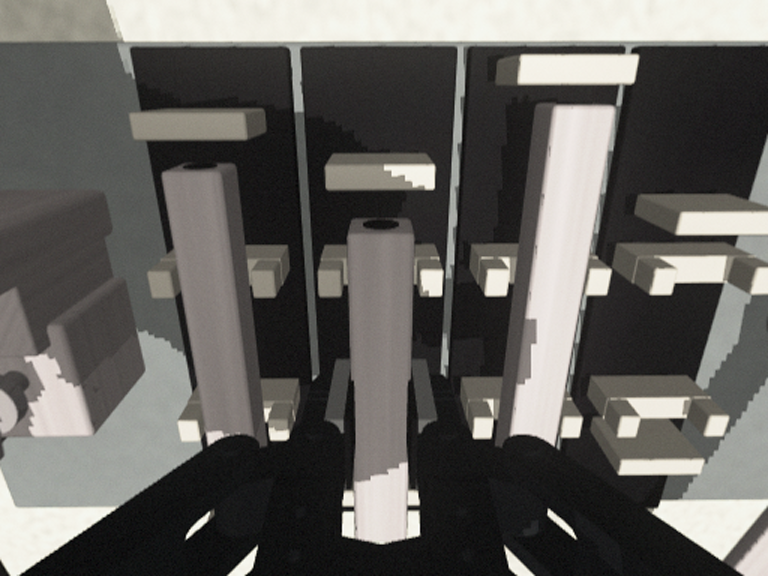

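```bash

python3 -m inch '[{"dx":0.15,"dy":0.05,"dz":0.8,"turn":0},{"dx":0.1,"dy":0,"dz":0.5,"turn":0}]'; python3 -c "
from h import *
s=read_state(); print(s['q'].round(3));
go(460.7,104,12,82.9)
c=capture('wrist');save(c,'w19.png',s=1.5)
W=world(c)
for v in (146,150,160,180,200,230,300,340): print(v,W[v,252].round(1))
"
```

```text
t: 24.55
ee_pos: [461.4, 103.6, 19.4]
eef_rot: [0.196, 3.064, 0.012]
contact_force: [0.4, -0.2, -1.0]
gripper_width: 16.0
[-0.259  0.635 -0.141  2.363  0.926  0.133  0.156]
t 24.55 pos [461.4 103.6  19.4] jaw 82.7 w 16.0 F [ 0.4 -0.2 -1. ] zax [ 0.072  0.003 -0.997] q7 0.16
need dx 0.13 dy 0.03 dz 0.74 cm turn -0.2
146 [403.8 109.1  44.2]
150 [403.3 109.1  52.4]
160 [405.9 108.7  57.4]
180 [414.3 107.6  57.3]
200 [422.7 106.5  58.2]
230 [437.6 104.6  56.4]
300 [473.8 100.   58.6]
340 [497.8  96.9  59.7]
```

```bash

python3 -m inch '[{"dx":0.1,"dy":0,"dz":0.4,"turn":0}]';python3 -m inch '[{"dx":0,"dy":0,"dz":0,"turn":0},{"dx":0,"dy":0,"dz":0,"turn":0}]' 40 60; python3 -c "
from h import *
s=read_state(); print(s['q'].round(3));
go(460.7,104,12,82.9)
c=capture('wrist');save(c,'w19.png',s=1.5)
W=world(c)
for v in (146,150,160,180,200,230,300,340): print(v,W[v,252].round(1))
"
```

```text
t: 24.7
ee_pos: [461.0, 103.5, 15.7]
eef_rot: [0.196, 3.063, 0.012]
contact_force: [0.4, 0.0, -1.0]
gripper_width: 15.8
t: 24.9
ee_pos: [461.4, 103.4, 16.5]
eef_rot: [0.196, 3.062, 0.012]
contact_force: [-0.5, -0.7, 0.4]
gripper_width: 34.3
[-0.265  0.641 -0.132  2.365  0.976  0.124  0.106]
t 24.9 pos [461.4 103.4  16.5] jaw 82.7 w 34.3 F [-0.5 -0.7  0.4] zax [ 0.074  0.003 -0.997] q7 0.11
need dx 0.11 dy 0.04 dz 0.45 cm turn -0.2
146 [nan nan nan]
150 [403.9 108.9  47.3]
160 [408.  108.4  47.9]
180 [416.3 107.3  49.1]
200 [426.  106.1  47.9]
230 [439.9 104.3  49.5]
300 [480.4  99.   48.2]
340 [506.6  95.7  48.8]
```

View pics/w19.png

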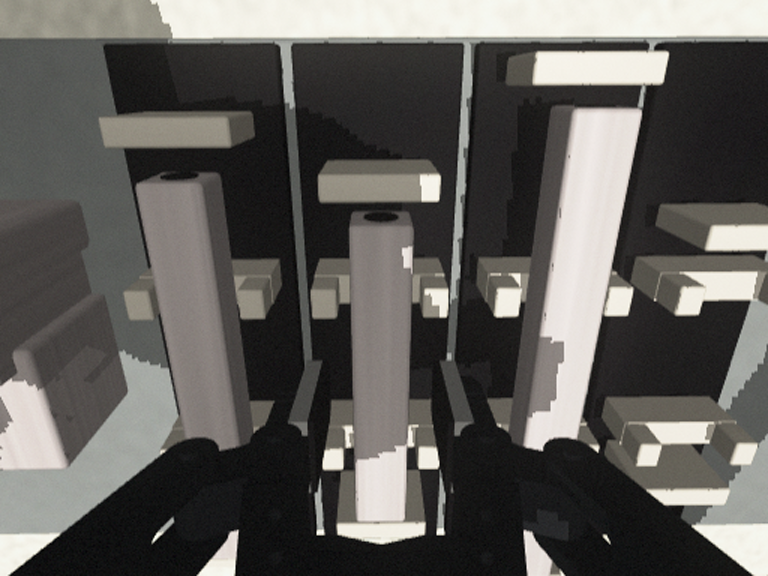

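All three bars are seated, the 110's top at 48.4 and level. Next is the strap: I lift clear and locate the knob again.

```bash

python3 -m inch '[{"dx":0,"dy":0,"dz":-2,"turn":0},{"dx":0,"dy":0,"dz":-5,"turn":0},{"dx":0,"dy":0,"dz":-5,"turn":0}]'; python3 -c "
from h import *
s=read_state(); print(s['q'].round(3));
go(590,227,60,65)
c=capture('top');save(c,'t20.png',(95,85,260,250),4.5)
W=world(c)
m=masks_of('top','strap_knob')
g=c['color'].astype(int).max(2)
for v in range(146,162): print([int(x) if x==x else -1 for x in W[v,124:142,2]])
"
```

```text
t: 25.25
ee_pos: [450.2, 103.4, 132.8]
eef_rot: [0.191, 3.073, 0.005]
contact_force: [1.7, -1.8, 0.3]
gripper_width: 34.0
[ 0.096  0.453 -0.623  2.28   0.621  0.509  0.427]
t 25.25 pos [450.2 103.4 132.8] jaw 82.9 w 34.0 F [ 1.7 -1.8  0.3] zax [ 0.063 -0.    -0.998] q7 0.43
need dx -11.86 dy 13.94 dz 8.14 cm turn 17.9
[3, 1, 0, -1, 4, 5, 1, 3, 0, 63, 61, 63, 61, 65, 56, 61, 65, 60]
[-1, 2, 2, 1, 1, 1, 3, 1, 3, 59, 62, 59, 65, 60, 60, 63, 64, 61]
[2, 1, 2, 0, 4, 1, 2, 3, 64, 60, 62, 62, 63, 61, 62, 61, 61, 55]
[3, 5, 5, -1, 0, 1, -1, 4, 59, 59, 59, 59, 63, 63, 61, 64, 60, 6]
[0, 0, 1, -2, 0, 0, 7, 61, 63, 62, 61, 61, 61, 63, 60, 65, 59, 1]
[2, -1, 99, 97, 100, 100, 99, 59, 56, 66, 64, 60, 63, 62, 62, 64, 2, 2]
[3, 97, 97, 100, 101, 102, 96, 97, 83, 62, 62, 65, 63, 59, 57, 60, 2, 6]
[1, 102, 101, 99, 99, 99, 98, 102, 89, 79, 65, 60, 59, 62, 63, 4, 3, 5]
[4, 98, 101, 95, 102, 97, 98, 97, 90, 81, 70, 55, 62, 65, 56, 2, 3, 0]
[0, 1, 102, 102, 100, 99, 96, 96, 86, 81, 70, 63, 64, 60, 0, 3, 0, 3]
[1, 0, 3, 98, 98, 100, 95, 90, 82, 81, 72, 62, 62, 62, 0, 4, 4, 0]
[0, 3, 3, 3, 61, 87, 82, 81, 80, 68, 66, 60, 63, -1, 1, 4, 3, 3]
[-3, 3, 1, 60, 60, 61, -1, 71, 69, 62, 61, 57, 61, 0, 5, 2, 2, 3]
[1, 0, 3, 63, 62, 62, 61, 66, 62, 59, 60, 64, 4, 2, 0, 2, 1, 1]
[0, 2, 62, 64, 63, 63, 58, 61, 61, 62, 62, 58, 4, 3, 2, 1, 0, 3]
[9, 6, 60, 63, 62, 59, 63, 62, 64, 58, 59, 1, 3, 0, 2, 0, 2, 2]
```

View pics/t20.png

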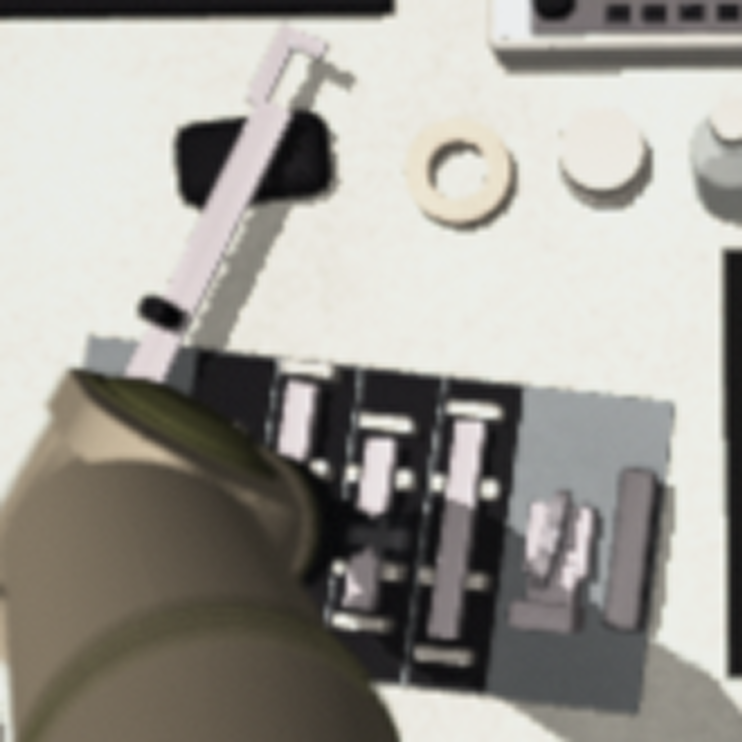

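```bash
python3 -c "
from h import *
c=capture('top')
k=ray(c,(127.9,153.4),98); print('knob',k)
piv=np.array([480,279.5]); d=k[:2]-piv; print(np.linalg.norm(d), np.degrees(np.arctan2(d[1],d[0])))
e=ray(c,np.array((290,28))/4.5+[95,85],60)[:2]; print(e,np.degrees(np.arctan2(*(e-piv)[::-1])))
# strap midline points
for v in (120,130,140,165,175):
    W=world(c); r=W[v]; m=(r[:,2]>52)&(r[:,2]<70); m[180:]=0
    if m.any():
        p=r[m][:,:2].mean(0); print(v,p, np.degrees(np.arctan2(*(p-piv)[::-1])))
"
```

```text
knob [587.99087593 229.91508995  98.        ]
118.83052044077068 -24.662615397152006
[779.92823693 154.66589726] -22.59772497808959
120 [694.18825179 250.53892257] -7.700443855199559
130 [664.08383363 258.56500479] -6.488106203468581
140 [635.15172287 262.06365343] -6.412141476162664
165 [562.54657456 371.40483849] 48.070629109240535
175 [532.21828032 146.57219194] -68.55351777128958
```

```bash

python3 -m inch '[{"dx":-2.9,"dy":3.4,"dz":0,"turn":0},{"dx":-2.9,"dy":3.4,"dz":0,"turn":0},{"dx":-2.9,"dy":3.4,"dz":0,"turn":0},{"dx":-2.9,"dy":3.4,"dz":0,"turn":0},{"dx":0,"dy":0,"dz":0,"turn":8.5},{"dx":0,"dy":0,"dz":0,"turn":8}]' 42; python3 -c "
from h import *
s=read_state(); print(s['q'].round(3));
go(591,230,85,65.3)
c=capture('wrist');save(c,'w21.png',s=1.5)
"
```

```text
t: 26.0
ee_pos: [587.6, 222.3, 139.0]
eef_rot: [0.651, 3.006, 0.012]
contact_force: [-0.5, -0.6, -0.3]
gripper_width: 35.9
[-0.112  0.596 -0.537  1.917  0.522  0.711  0.181]
t 26.0 pos [587.6 222.3 139. ] jaw 65.6 w 35.9 F [-0.5 -0.6 -0.3] zax [ 0.066 -0.006 -0.998] q7 0.18
need dx 0.35 dy 0.72 dz 5.41 cm turn 0.3
```

View pics/w21.png

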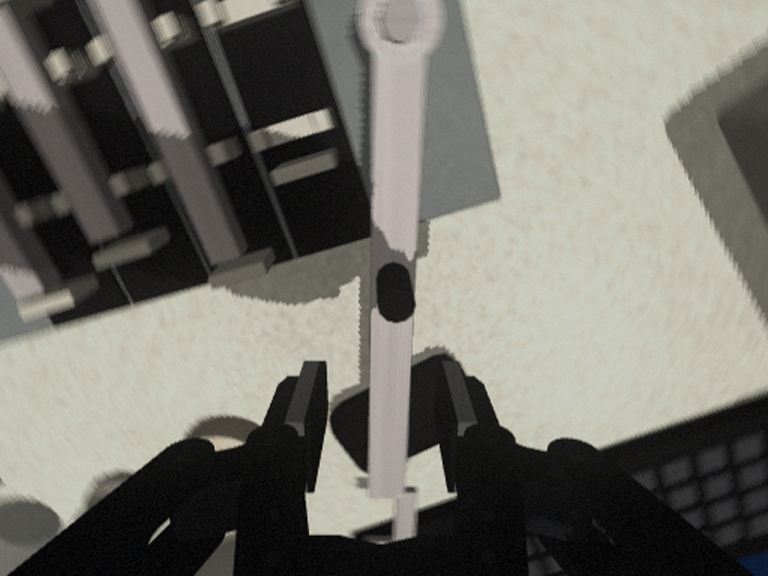

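```bash

python3 -m inch '[{"dx":0.3,"dy":0.7,"dz":2,"turn":0},{"dx":0,"dy":0,"dz":2,"turn":0}]'; python3 -c "
from h import *
c=capture('wrist');save(c,'w22.png',s=1.5);W=world(c)
g=c['color'].astype(int).max(2); m=(W[...,2]>94)&(W[...,2]<103)&(np.hypot(W[...,0]-588,W[...,1]-230)<25)
p=W[m]; print(len(p),p.mean(0), (p.min(0)+p.max(0))/2)
go(590,231,40,65.3)
"
```

```text
t: 26.25
ee_pos: [591.2, 231.1, 99.1]
eef_rot: [0.654, 3.002, 0.014]
contact_force: [-0.2, -0.5, -1.1]
gripper_width: 35.7
727 [588.8004486  229.59280623  98.20956243] [589.81466407 229.15486252  97.23210291]
t 26.3 pos [590.  229.4  95.9] jaw 65.4 w 36.0 F [-0.6 -0.6 -2.3] zax [ 0.065 -0.008 -0.998] q7 0.12
need dx 0.42 dy 0.03 dz 5.57 cm turn 0.1
```

View pics/w22.png

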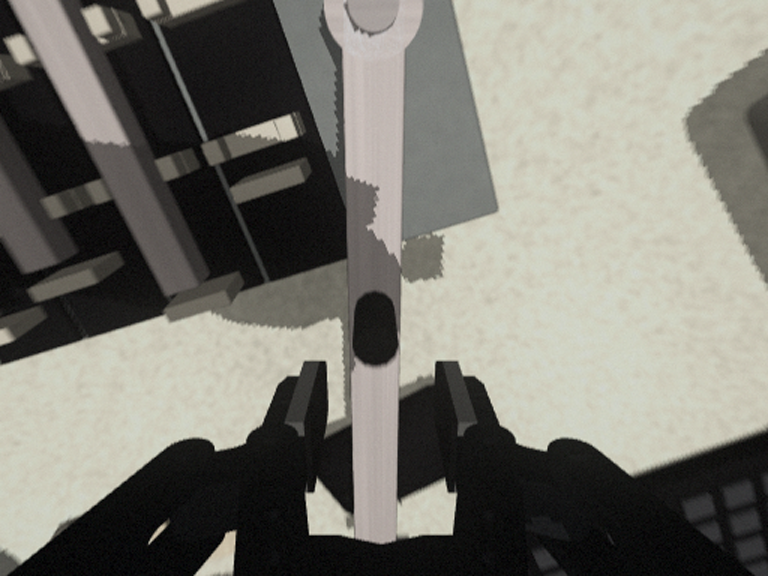

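```bash

python3 -m inch '[{"dx":0.1,"dy":0,"dz":2,"turn":0},{"dx":0.1,"dy":0,"dz":2,"turn":0},{"dx":0,"dy":0,"dz":0.8,"turn":0}]'; python3 -c "
from h import *
c=capture('wrist');save(c,'w23.png',s=1.5);W=world(c)
go(592,229,40,65.3); s=read_state(); print(s['q'].round(3),s['torque'].round(2))
for u in range(180,330,8):
    col=W[200:300,u,2]; j=np.where(np.diff(col)>7)[0]
    if len(j): v=200+j[0]+1; print(u,v,W[v,u].round(1),W[v-3,u].round(1))
"
```

```text
t: 26.6
ee_pos: [590.0, 228.7, 45.3]
eef_rot: [0.643, 3.009, 0.003]
contact_force: [-0.5, -0.8, 0.8]
gripper_width: 35.8
t 26.65 pos [589.8 228.5  44.7] jaw 65.9 w 36.1 F [-0.3 -0.3 -0.5] zax [ 0.062 -0.012 -0.998] q7 0.06
need dx -0.15 dy 0.12 dz 0.48 cm turn 0.6
[-0.197  0.718 -0.431  1.963  0.644  0.552  0.065] [0.02 0.11 0.02]
180 268 [569.1 202.   88.7] [6.155e+02 1.566e+02 2.000e-01]
188 253 [570.3 202.8  76. ] [6.060e+02 1.687e+02 6.000e-01]
196 250 [571.1 206.3  74.6] [6.064e+02 1.751e+02 3.000e-01]
204 240 [569.5 210.9  71.1] [6.012e+02 1.845e+02 6.000e-01]
212 240 [571.5 214.1  70.2] [603.4 189.9   0.9]
236 293 [585.9 221.1  96.1] [610.4 208.2  60.6]
276 275 [593.6 237.2  83.5] [609.2 232.8  59.7]
292 240 [586.7 249.4  71.6] [6.281e+02 2.430e+02 3.000e-01]
300 240 [587.7 253.   72.7] [631.4 248.2  -1.1]
308 250 [588.4 255.1  81.7] [6.412e+02 2.507e+02 1.000e-01]
316 251 [594.6 258.   75.7] [644.1 255.9   0.7]
324 261 [594.5 259.8  85.1] [ 6.555e+02  2.584e+02 -1.000e-01]
```

View pics/w23.png

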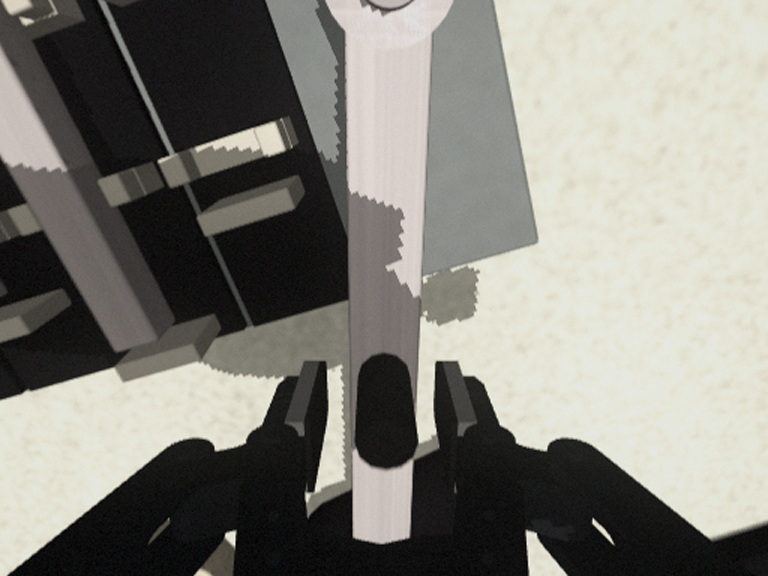

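```bash

python3 -m inch '[{"dx":0.05,"dy":-1.2,"dz":0.2,"turn":6},{"dx":0.07,"dy":-1.25,"dz":0.1,"turn":6},{"dx":0.07,"dy":-1.25,"dz":0,"turn":6},{"dx":0.07,"dy":-1.25,"dz":0,"turn":6}]' 26 20; python3 -c "
from h import *
c=capture('wrist');save(c,'w24.png',s=1.5);W=world(c)
s=read_state(); print(s['q'].round(3)); p=s['ee_pos']-46.0*R.from_rotvec(s['eef_rot']).as_matrix()[:,2]
d=p[:2]-[480,279.5]; print('grasp',p.round(1),np.linalg.norm(d),np.degrees(np.arctan2(d[1],d[0])))
go(592,229,40,0)
"
```

```text
t: 27.05
ee_pos: [562.6, 191.1, 42.1]
eef_rot: [1.265, 2.806, 0.033]
contact_force: [0.6, 1.6, -0.6]
gripper_width: 22.1
[-0.241  0.671 -0.296  2.068  0.552  0.428 -0.259]
grasp [557.8 189.7  87.9] 118.76048044209358 -49.090736577119216
t 27.1 pos [560.7 189.4  42. ] jaw 41.1 w 22.3 F [-3.1 -2.2 -0.7] zax [ 0.064 -0.009 -0.998] q7 -0.26
need dx 0.95 dy 4.95 dz 0.37 cm turn 41.1
```

View pics/w24.png

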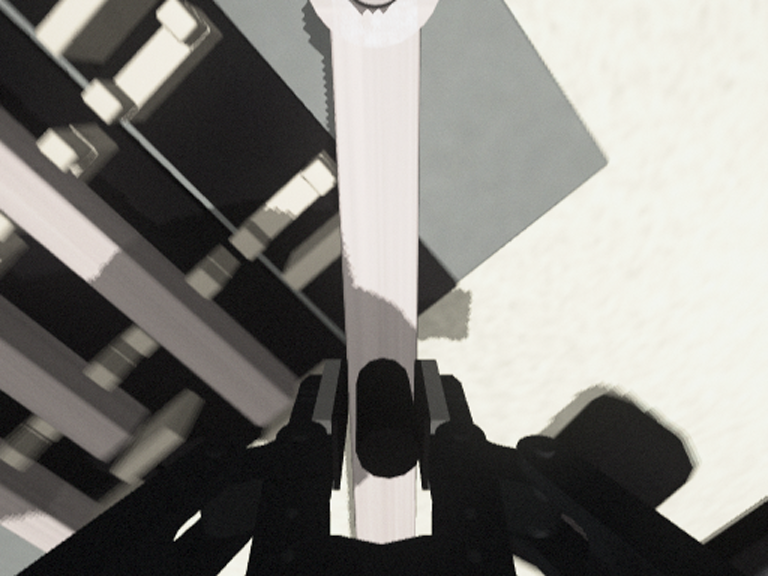

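Works very well: the knob is caged at (385,420) and the strap follows, now at about −49°. It must reach −97°, so I continue.

```bash

python3 -m inch '[{"dx":0.07,"dy":-1.25,"dz":0,"turn":6},{"dx":0.07,"dy":-1.25,"dz":0,"turn":6},{"dx":0.07,"dy":-1.25,"dz":0,"turn":6},{"dx":0.07,"dy":-1.25,"dz":0,"turn":6},{"dx":0.07,"dy":-1.25,"dz":0,"turn":6},{"dx":0.07,"dy":-1.25,"dz":0,"turn":6}]' 26 20; python3 -c "
from h import *
s=read_state(); print(s['q'].round(3)); p=s['ee_pos']-46.0*R.from_rotvec(s['eef_rot']).as_matrix()[:,2]
d=p[:2]-[480,279.5]; print('grasp',p.round(1),np.linalg.norm(d),np.degrees(np.arctan2(d[1],d[0])))
go(592,229,40,0)
c=capture('wrist');save(c,'w25.png',s=1.5);W=world(c)
"
```

```text
t: 27.7
ee_pos: [497.4, 162.3, 42.4]
eef_rot: [2.088, 2.269, 0.074]
contact_force: [1.2, -0.8, -0.5]
gripper_width: 22.2
[-0.39   0.61  -0.083  2.241  0.357  0.241 -0.718]
grasp [493.9 162.4  88.2] 117.88615343883257 -83.21179229314346
t 27.7 pos [497.4 162.3  42.4] jaw 4.8 w 22.2 F [ 1.2 -0.8 -0.5] zax [ 0.075 -0.004 -0.997] q7 -0.72
need dx 5.87 dy 9.94 dz 0.92 cm turn 4.8
```

View pics/w25.png

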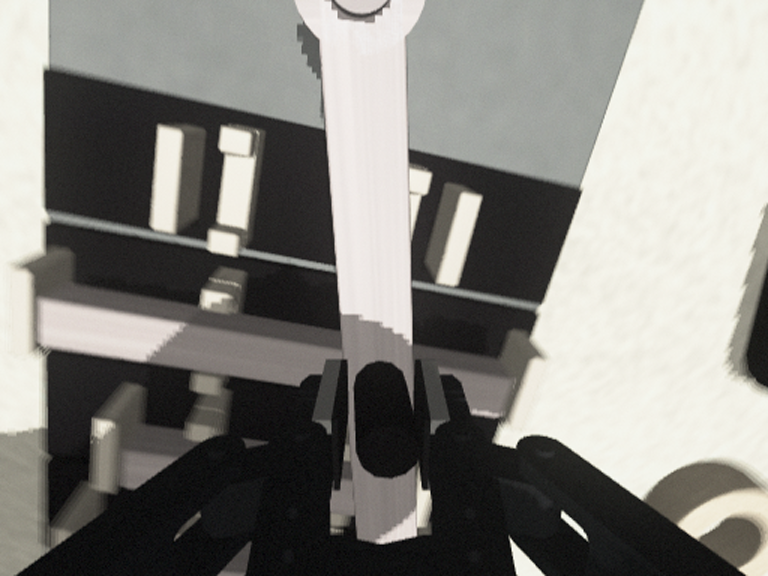

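```bash

python3 -m inch '[{"dx":0.05,"dy":-1,"dz":0,"turn":5},{"dx":0.05,"dy":-0.7,"dz":0,"turn":3},{"dx":0.05,"dy":-0.6,"dz":0,"turn":3}]' 26 20; python3 -c "
from h import *
s=read_state(); print(s['q'].round(3)); p=s['ee_pos']-46.0*R.from_rotvec(s['eef_rot']).as_matrix()[:,2]
d=p[:2]-[480,279.5]; print('grasp',p.round(1),np.linalg.norm(d),np.degrees(np.arctan2(d[1],d[0])))
go(592,229,40,0)
"
```

```text
t: 28.05
ee_pos: [474.1, 164.1, 42.2]
eef_rot: [2.297, 2.063, 0.083]
contact_force: [1.0, -0.4, -0.0]
gripper_width: 22.3
[-0.454  0.599 -0.026  2.292  0.276  0.192 -0.851]
grasp [470.6 164.3  88.1] 115.61163036634282 -94.66102477792921
t 28.05 pos [474.1 164.1  42.2] jaw -6.1 w 22.3 F [ 1.  -0.4 -0. ] zax [ 0.075 -0.003 -0.997] q7 -0.85
need dx 7.71 dy 10.98 dz 1.09 cm turn -6.1
```

```bash

python3 -m inch '[{"dx":-0.1,"dy":-0.4,"dz":0,"turn":1}]'; python3 -m inch '[{"dx":-0.1,"dy":-0.3,"dz":0,"turn":0}]'; python3 -m inch '[{"dx":0,"dy":-0.3,"dz":0,"turn":0}]'; python3 -c "
from h import *
s=read_state(); print(s['q'].round(3)); p=s['ee_pos']-46.0*R.from_rotvec(s['eef_rot']).as_matrix()[:,2]
d=p[:2]-[480,279.5]; print('grasp',p.round(1),np.linalg.norm(d),np.degrees(np.arctan2(d[1],d[0])))
go(592,229,40,0)
"
```

```text
t: 28.15
ee_pos: [470.4, 164.2, 42.3]
eef_rot: [2.312, 2.047, 0.085]
contact_force: [0.6, 0.4, 0.1]
gripper_width: 22.2
t: 28.25
ee_pos: [467.9, 164.2, 42.4]
eef_rot: [2.308, 2.051, 0.087]
contact_force: [4.2, -0.2, -0.9]
gripper_width: 22.5
t: 28.35
ee_pos: [467.7, 164.6, 42.6]
eef_rot: [2.305, 2.052, 0.093]
contact_force: [16.8, -5.8, -6.1]
gripper_width: 22.5
[-0.469  0.595 -0.015  2.31   0.275  0.172 -0.866]
grasp [464.  164.6  88.5] 115.96488694885528 -97.93146267373483
t 28.35 pos [467.7 164.6  42.6] jaw -6.7 w 22.5 F [16.8 -5.8 -6.1] zax [ 0.081 -0.    -0.997] q7 -0.87
need dx 7.83 dy 11.54 dz 1.26 cm turn -6.7
```

The force rises to 17 N at about −97°, so the strap is at its stop. I release, lift and check.

```bash

python3 -m inch '[{"dx":0,"dy":0.15,"dz":0,"turn":0}]' 40; python3 -m inch '[{"dx":0,"dy":0,"dz":-2,"turn":0},{"dx":0,"dy":0,"dz":-4,"turn":0},{"dx":0,"dy":0,"dz":-4,"turn":0}]'; python3 -m inch '[{"dx":0,"dy":4,"dz":-2,"turn":0},{"dx":0,"dy":4,"dz":0,"turn":0},{"dx":0,"dy":4,"dz":0,"turn":0}]'; python3 -c "
from h import *
go(592,229,40,0)
c=capture('top');save(c,'t26.png',(95,85,260,250),4.5)
c=capture('wrist');save(c,'w26.png',s=1.5)
"
```

```text
t: 28.45
ee_pos: [469.6, 164.4, 42.9]
eef_rot: [2.302, 2.055, 0.093]
contact_force: [-0.1, 0.0, 0.3]
gripper_width: 33.6
t: 28.75
ee_pos: [459.5, 163.5, 140.8]
eef_rot: [2.296, 2.066, 0.076]
contact_force: [0.2, -0.1, 0.1]
gripper_width: 34.7
t: 29.05
ee_pos: [576.0, 152.1, 177.1]
eef_rot: [2.282, 2.08, 0.08]
contact_force: [0.3, 1.2, 0.1]
gripper_width: 34.0
t 29.05 pos [576.  152.1 177.1] jaw -5.3 w 34.0 F [0.3 1.2 0.1] zax [ 0.074 -0.004 -0.997] q7 -0.63
need dx 7.78 dy -0.13 dz 13.76 cm turn -5.3
```

View pics/t26.png

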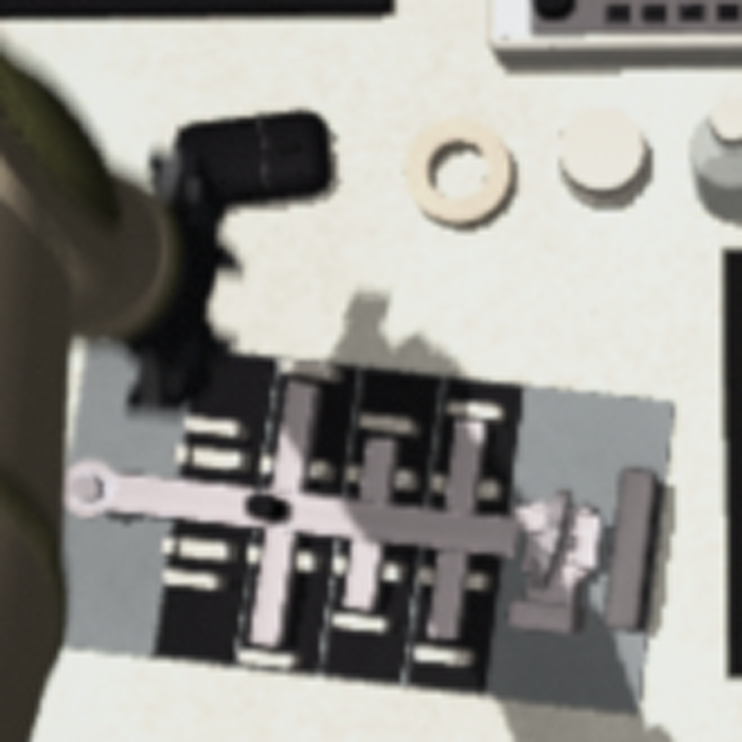

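View pics/w26.png

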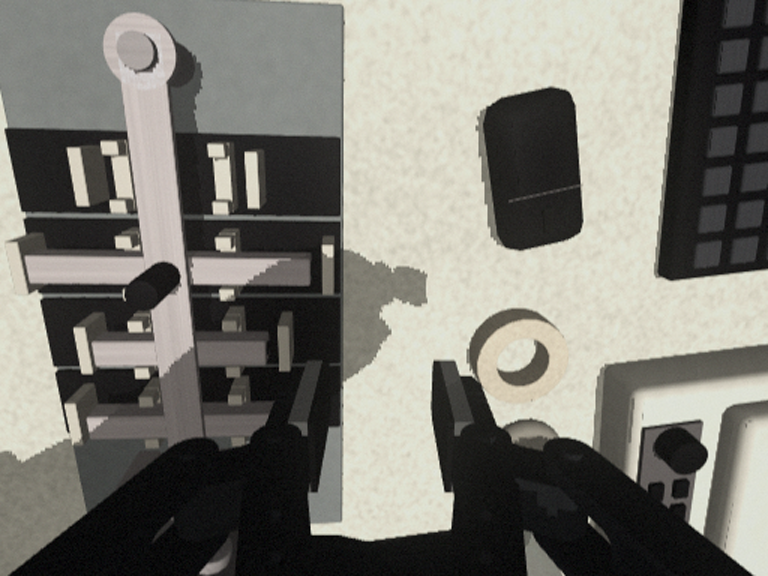

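```bash

python3 -c "
from h import *
c=capture('top');save(c,'t27.png',(195,180,250,235),12);W=world(c)
m=(W[...,2]>94)&(W[...,2]<112); m[:, :195]=0;m[:,250:]=0;m[:180]=0;m[235:]=0
print(np.argwhere(m).tolist())
p=W[m]; print(p.round(0).tolist())
"
```

```text
[[190, 234], [191, 235], [191, 236], [191, 237], [192, 234], [192, 235], [192, 236], [193, 234], [193, 238], [194, 218], [194, 219], [194, 220], [194, 236], [194, 237], [194, 239], [195, 218], [195, 219], [195, 220], [195, 233], [195, 236], [195, 237], [196, 217], [196, 218], [196, 219], [196, 220], [196, 232], [197, 217], [197, 218], [197, 219], [197, 220], [197, 233], [197, 236], [197, 237], [197, 239], [198, 217], [198, 218], [198, 219], [198, 220], [198, 232], [198, 233], [198, 234], [198, 236], [198, 237], [199, 216], [199, 217], [199, 218], [199, 219], [199, 234], [199, 235], [199, 236], [200, 216], [200, 217], [200, 218], [200, 219], [200, 234], [200, 235], [200, 236], [201, 216], [201, 217], [201, 218], [201, 219], [201, 233], [201, 234], [201, 236], [201, 237], [202, 216], [202, 217], [202, 218], [202, 219], [202, 238], [203, 216], [203, 217], [203, 218], [203, 231], [203, 235], [203, 237], [204, 215], [204, 216], [204, 217], [204, 218], [204, 233], [204, 234], [204, 236], [204, 238], [205, 215], [205, 216], [205, 217], [205, 218], [205, 232], [205, 234], [205, 235], [205, 2
[... 5260 characters left out ...]
, 96.0], [400.0, -58.0, 94.0], [400.0, -66.0, 95.0], [400.0, -69.0, 94.0], [398.0, 5.0, 98.0], [398.0, -3.0, 95.0], [398.0, -8.0, 95.0], [398.0, -14.0, 96.0], [398.0, -16.0, 95.0], [397.0, -55.0, 94.0], [397.0, -69.0, 96.0], [395.0, 5.0, 97.0], [395.0, -11.0, 95.0], [395.0, -19.0, 97.0], [395.0, -22.0, 94.0], [395.0, -25.0, 96.0], [395.0, -30.0, 98.0], [395.0, -55.0, 98.0], [392.0, 6.0, 94.0], [392.0, -3.0, 95.0], [392.0, -6.0, 96.0], [392.0, -19.0, 95.0], [392.0, -28.0, 97.0], [392.0, -52.0, 94.0], [392.0, -60.0, 95.0], [390.0, -3.0, 94.0], [389.0, -6.0, 97.0], [389.0, -14.0, 96.0], [389.0, -22.0, 99.0], [389.0, -25.0, 96.0], [389.0, -27.0, 95.0], [389.0, -30.0, 95.0], [389.0, -61.0, 97.0]]
```

View pics/t27.png

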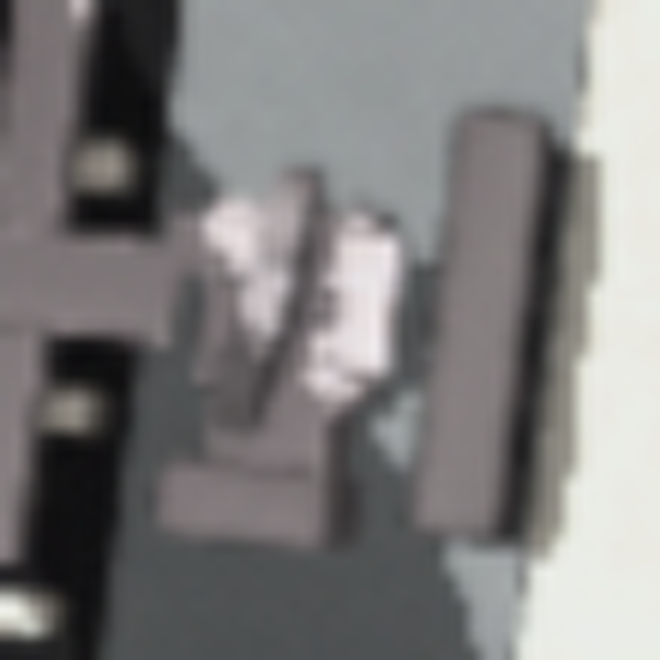

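The strap is closed; the top view shows its end in the catch under the nut. The wings run at heading about −14° with their centre at (443,-18), matching the rack geometry. The tool has picked up a 4° tilt through drift. I test whether holding at a longer reach reverses it.

```bash

python3 -m inch '[{"dx":0,"dy":3,"dz":0,"turn":0},{"dx":0,"dy":4,"dz":0,"turn":0},{"dx":0,"dy":4,"dz":0,"turn":0},{"dx":0,"dy":4,"dz":0,"turn":0}]' >/dev/null
python3 -c "
from h import *
go(446,-18,80,76)"
python3 -m inch '[{"dx":0,"dy":0,"dz":0,"turn":0},{"dx":0,"dy":0,"dz":0,"turn":0},{"dx":0,"dy":0,"dz":0,"turn":0},{"dx":0,"dy":0,"dz":0,"turn":0},{"dx":0,"dy":0,"dz":0,"turn":0}]' >/dev/null
python3 -c "
from h import *
go(446,-18,80,76)"
```

```text
t 29.6 pos [719.4 138.9 184.7] jaw -4.8 w 34.0 F [ 0.6  0.5 -0.5] zax [ 0.062 -0.007 -0.998] q7 -0.5
need dx -17.89 dy -26.54 dz 8.85 cm turn -80.8
t 30.1 pos [717.3 138.7 182. ] jaw -4.5 w 34.6 F [-0.6 -0.2 -0.4] zax [ 0.057 -0.009 -0.998] q7 -0.5
need dx -17.72 dy -26.36 dz 8.78 cm turn -80.5
```

```bash

python3 -m inch '[{"dx":0,"dy":3,"dz":0,"turn":0},{"dx":0,"dy":4,"dz":0,"turn":0},{"dx":0,"dy":3,"dz":0,"turn":0},{"dx":0,"dy":0,"dz":0,"turn":0},{"dx":0,"dy":0,"dz":0,"turn":0},{"dx":0,"dy":0,"dz":0,"turn":0},{"dx":0,"dy":0,"dz":0,"turn":0},{"dx":0,"dy":0,"dz":0,"turn":0},{"dx":0,"dy":0,"dz":0,"turn":0},{"dx":0,"dy":0,"dz":0,"turn":0},{"dx":0,"dy":0,"dz":0,"turn":0},{"dx":0,"dy":0,"dz":0,"turn":0},{"dx":0,"dy":0,"dz":0,"turn":0},{"dx":0,"dy":0,"dz":0,"turn":0},{"dx":0,"dy":0,"dz":0,"turn":0},{"dx":0,"dy":0,"dz":0,"turn":0},{"dx":0,"dy":0,"dz":0,"turn":0}]' >/dev/null
python3 -c "
from h import *
go(446,-18,80,76)
c=capture('wrist');save(c,'w27.png')"
```

```text
t 31.8 pos [811.9 134.4 190.1] jaw -4.1 w 34.0 F [ 0.2 -0.9 -0. ] zax [ 0.053 -0.008 -0.999] q7 -0.43
need dx -17.77 dy -35.95 dz 9.18 cm turn -80.1
```

View pics/w27.png

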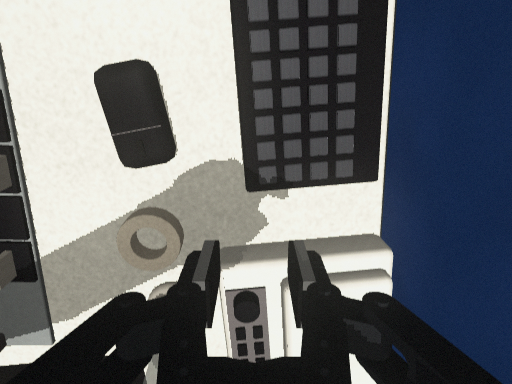

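```bash

python3 -m inch '[{"dx":0,"dy":-4,"dz":0,"turn":0},{"dx":0,"dy":-4,"dz":0,"turn":0},{"dx":0,"dy":-4,"dz":-3,"turn":0},{"dx":0,"dy":0,"dz":-5,"turn":0},{"dx":0,"dy":0,"dz":-5,"turn":0},{"dx":0,"dy":0,"dz":-5,"turn":0}]' >/dev/null
python3 -c "
from h import *
go(446,-18,80,76)"
python3 -m inch '[{"dx":0,"dy":0,"dz":3,"turn":0},{"dx":0,"dy":0,"dz":3,"turn":0},{"dx":0,"dy":0,"dz":3,"turn":0},{"dx":0,"dy":0,"dz":3,"turn":0},{"dx":0,"dy":0,"dz":3,"turn":0},{"dx":0,"dy":0,"dz":3,"turn":0}]' >/dev/null
python3 -c "
from h import *
go(446,-18,80,76)"
```

```text
t 32.45 pos [672.8 143.  356. ] jaw -4.0 w 34.4 F [ 0.3  0.8 -1. ] zax [ 0.034 -0.014 -0.999] q7 -0.47
need dx -17.34 dy -22.46 dz 27.02 cm turn -80.0
t 33.05 pos [688.9 144.1 189.9] jaw -4.1 w 34.1 F [-0.2 -0.   0.6] zax [ 0.064 -0.006 -0.998] q7 -0.52
need dx -17.88 dy -23.74 dz 9.50 cm turn -80.1
```

```bash

python3 -m inch '[{"dx":0,"dy":0,"dz":0,"turn":0},{"dx":0,"dy":0,"dz":0,"turn":0},{"dx":0,"dy":0,"dz":0,"turn":0},{"dx":0,"dy":0,"dz":0,"turn":0},{"dx":0,"dy":0,"dz":0,"turn":0},{"dx":0,"dy":0,"dz":0,"turn":0},{"dx":0,"dy":0,"dz":0,"turn":0},{"dx":0,"dy":0,"dz":0,"turn":0},{"dx":0,"dy":0,"dz":0,"turn":0},{"dx":0,"dy":0,"dz":0,"turn":0}]' >/dev/null
python3 -c "
from h import *
go(446,-18,80,76)"
python3 -m inch '[{"dx":0,"dy":0,"dz":-5,"turn":0},{"dx":0,"dy":0,"dz":-5,"turn":0},{"dx":0,"dy":0,"dz":-5,"turn":0},{"dx":0,"dy":0,"dz":0,"turn":0},{"dx":0,"dy":0,"dz":0,"turn":0},{"dx":0,"dy":0,"dz":0,"turn":0},{"dx":0,"dy":0,"dz":0,"turn":0},{"dx":0,"dy":0,"dz":0,"turn":0},{"dx":0,"dy":0,"dz":0,"turn":0},{"dx":0,"dy":0,"dz":0,"turn":0},{"dx":0,"dy":0,"dz":0,"turn":0}]' >/dev/null
python3 -c "
from h import *
go(446,-18,80,76)"
```

```text
t 34.05 pos [689.6 144.4 193.4] jaw -4.1 w 34.3 F [-0.1 -0.5 -0.4] zax [ 0.066 -0.005 -0.998] q7 -0.52
need dx -17.92 dy -23.86 dz 9.78 cm turn -80.1
t 35.15 pos [677.6 144.5 341.4] jaw -4.0 w 33.9 F [ 0.3 -0.  -0.1] zax [ 0.056 -0.008 -0.998] q7 -0.47
need dx -17.75 dy -23.40 dz 24.92 cm turn -80.0
```

```bash

python3 -m inch '[{"dx":0,"dy":0,"dz":0,"turn":-8.3},{"dx":0,"dy":0,"dz":0,"turn":-8.3},{"dx":0,"dy":0,"dz":0,"turn":-8.3},{"dx":0,"dy":0,"dz":0,"turn":-8.3},{"dx":0,"dy":0,"dz":0,"turn":-8.3},{"dx":0,"dy":0,"dz":0,"turn":-8.3},{"dx":0,"dy":0,"dz":0,"turn":-8.3},{"dx":0,"dy":0,"dz":0,"turn":-8.3},{"dx":0,"dy":0,"dz":0,"turn":-8.3},{"dx":0,"dy":0,"dz":0,"turn":-8.3}]' 35
python3 -c "
from h import *
go(447,-18,160,76)"
```

```text
t: 36.15
ee_pos: [677.4, 144.5, 339.6]
eef_rot: [0.223, 3.079, -0.007]
contact_force: [-1.0, -0.6, 0.3]
gripper_width: 29.7
t 36.15 pos [677.4 144.5 339.6] jaw 81.7 w 29.7 F [-1.  -0.6  0.3] zax [ 0.054 -0.008 -0.999] q7 0.86
need dx 21.41 dy -19.39 dz 16.83 cm turn 5.7
```

```bash

python3 -m inch '[{"dx":2.4,"dy":-2.2,"dz":2,"turn":0},{"dx":2.4,"dy":-2.2,"dz":2,"turn":0},{"dx":2.4,"dy":-2.2,"dz":2,"turn":0},{"dx":2.4,"dy":-2.2,"dz":2,"turn":0},{"dx":2.4,"dy":-2.2,"dz":2,"turn":0},{"dx":2.4,"dy":-2.2,"dz":2,"turn":0},{"dx":2.4,"dy":-2.2,"dz":2,"turn":0},{"dx":2,"dy":-2,"dz":1,"turn":4}]' 35
python3 -c "
from h import *
go(446,-18,130,76)
s=read_state(); print(s['q'].round(3))
c=capture('wrist');save(c,'w28.png',s=1.5)"
```

```text
t: 36.95
ee_pos: [471.7, -4.5, 174.0]
eef_rot: [0.319, 3.066, 0.005]
contact_force: [0.6, 0.2, -1.2]
gripper_width: 29.8
t 36.95 pos [471.7  -4.5 174. ] jaw 78.1 w 29.8 F [ 0.6  0.2 -1.2] zax [ 0.059 -0.003 -0.998] q7 0.85
need dx 2.49 dy -1.89 dz 4.25 cm turn 2.1
[ 0.276  0.37  -0.513  2.222  0.366  0.566  0.854]
```

View pics/w28.png

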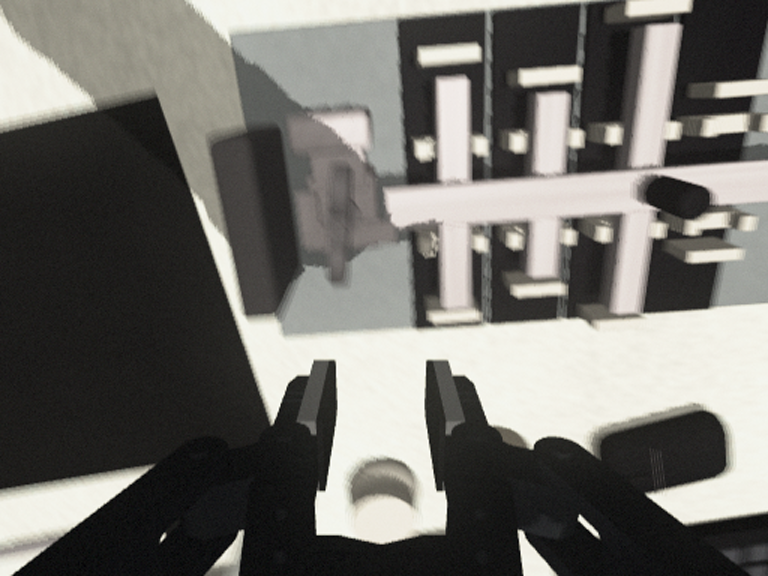

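```bash

python3 -m inch '[{"dx":1.2,"dy":-0.9,"dz":1.5,"turn":1},{"dx":1.2,"dy":-0.9,"dz":1.5,"turn":0.8},{"dx":0,"dy":0,"dz":0.8,"turn":0}]' 35
python3 -c "
from h import *
c=capture('wrist');save(c,'w29.png',s=1.5);W=world(c)
go(446,-18,80,76)
s=read_state(); print(s['q'].round(3))
m=(W[...,2]>96)&(W[...,2]<105)&(np.hypot(W[...,0]-443,W[...,1]+18)<36)
p=W[m][:,:2]; w,v=np.linalg.eigh(np.cov(p.T)); r=cv2.minAreaRect(p.astype(np.float32))
print(len(p),p.mean(0),np.degrees(np.arctan2(v[1,1],v[0,1])),r)
"
```

```text
t: 37.3
ee_pos: [440.5, -22.0, 132.9]
eef_rot: [0.387, 3.061, 0.001]
contact_force: [0.6, -0.4, 0.2]
gripper_width: 29.8
t 37.35 pos [441.6 -21.5 132.3] jaw 75.7 w 29.8 F [-0.9  0.2 -1.4] zax [ 0.056 -0.006 -0.998] q7 0.75
need dx -0.05 dy 0.40 dz 5.25 cm turn -0.3
[ 0.238  0.406 -0.432  2.326  0.448  0.427  0.755]
1133 [441.20285004 -17.924475  ] 164.86456805526936 ((443.8384094238281, -18.5742244720459), (9.87619686126709, 59.81081008911133), 75.04421997070312)
```

View pics/w29.png

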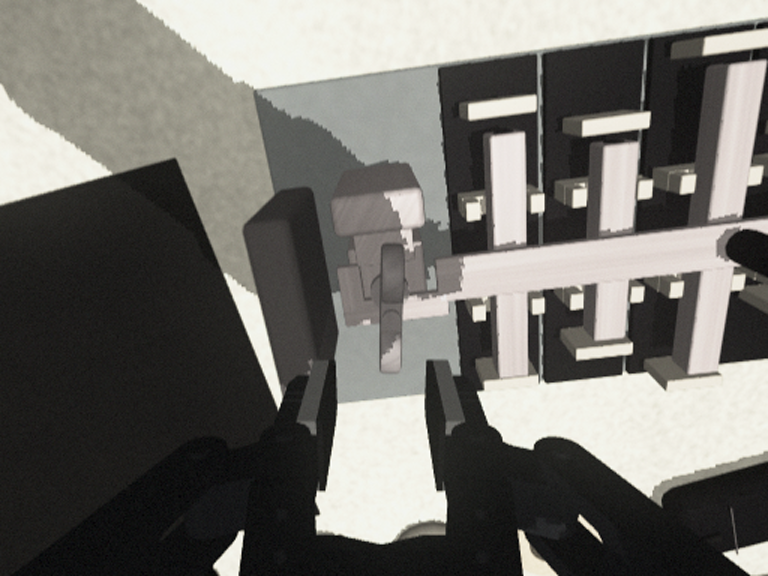

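```bash

python3 -m inch '[{"dx":0,"dy":0.4,"dz":1.2,"turn":0.5},{"dx":0,"dy":0,"dz":1.2,"turn":0},{"dx":0,"dy":0,"dz":0.6,"turn":0}]' 35
python3 -c "
from h import *
c=capture('wrist');save(c,'w30.png',s=1.5);W=world(c)
go(446,-18.4,47,75)
s=read_state(); print(s['q'].round(3))
"
```

```text
t: 37.65
ee_pos: [449.4, -15.9, 103.0]
eef_rot: [0.395, 3.055, 0.005]
contact_force: [-0.7, -0.6, 0.3]
gripper_width: 29.8
t 37.7 pos [449.3 -15.8 102.5] jaw 75.3 w 29.7 F [0.2 0.3 0.3] zax [ 0.061 -0.005 -0.998] q7 0.67
need dx 0.59 dy -0.40 dz 5.52 cm turn 0.3
[ 0.161  0.462 -0.353  2.344  0.521  0.343  0.67 ]
```

View pics/w30.png

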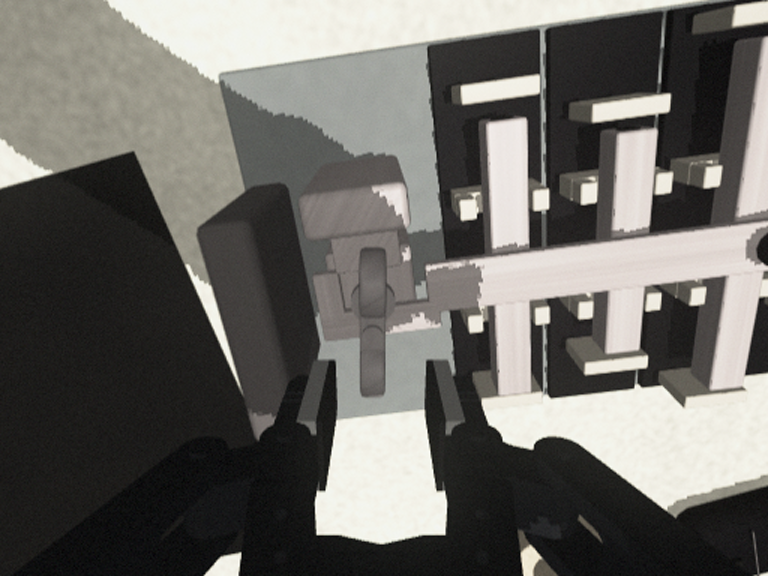

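```bash

python3 -m inch '[{"dx":0.3,"dy":-0.3,"dz":1,"turn":0.3},{"dx":0.2,"dy":0,"dz":1,"turn":0}]' 35
python3 -c "
from h import *
c=capture('wrist');save(c,'w31.png',s=1.5);W=world(c)
go(446,-18.4,47,75)
s=read_state(); print(s['q'].round(3))
"
```

```text
t: 37.9
ee_pos: [447.7, -16.8, 83.1]
eef_rot: [0.402, 3.051, 0.007]
contact_force: [0.1, 0.2, 0.8]
gripper_width: 30.0
t 37.95 pos [447.4 -16.4  82. ] jaw 75.1 w 29.8 F [ 0.1  0.5 -1.1] zax [ 0.063 -0.004 -0.998] q7 0.62
need dx 0.30 dy -0.28 dz 3.49 cm turn 0.1
[ 0.109  0.496 -0.285  2.369  0.575  0.272  0.618]
```

View pics/w31.png

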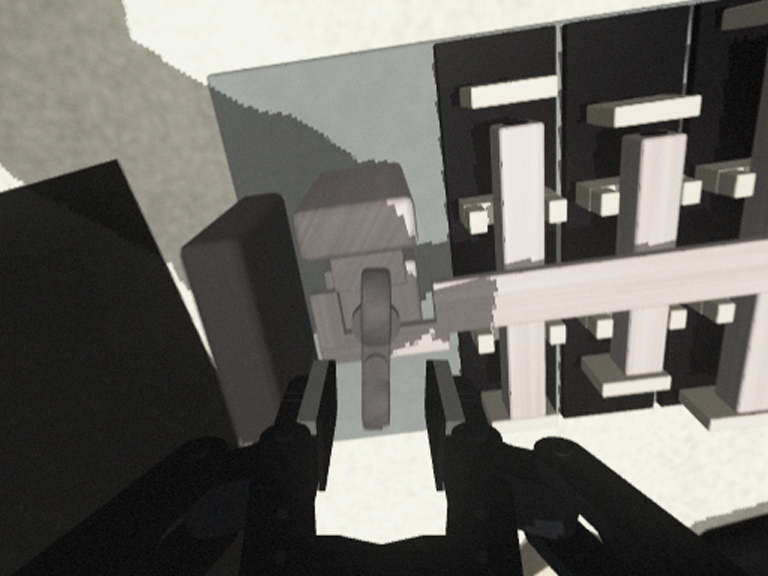

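```bash

python3 -m inch '[{"dx":0.2,"dy":-0.2,"dz":1,"turn":0},{"dx":0.15,"dy":0,"dz":0.8,"turn":0}]' 29
python3 -c "
from h import *
c=capture('wrist');save(c,'w32.png',s=1.5);W=world(c)
go(446,-18.4,47,75)
s=read_state(); print(s['q'].round(3))
"
```

```text
t: 38.15
ee_pos: [446.7, -17.0, 64.6]
eef_rot: [0.399, 3.05, 0.008]
contact_force: [0.6, 0.5, -0.3]
gripper_width: 24.5
t 38.2 pos [446.6 -16.6  63.9] jaw 75.1 w 24.9 F [-0.1  0.5 -1. ] zax [ 0.065 -0.003 -0.998] q7 0.58
need dx 0.12 dy -0.21 dz 1.68 cm turn 0.1
[ 0.056  0.53  -0.214  2.389  0.622  0.206  0.578]
```

View pics/w32.png

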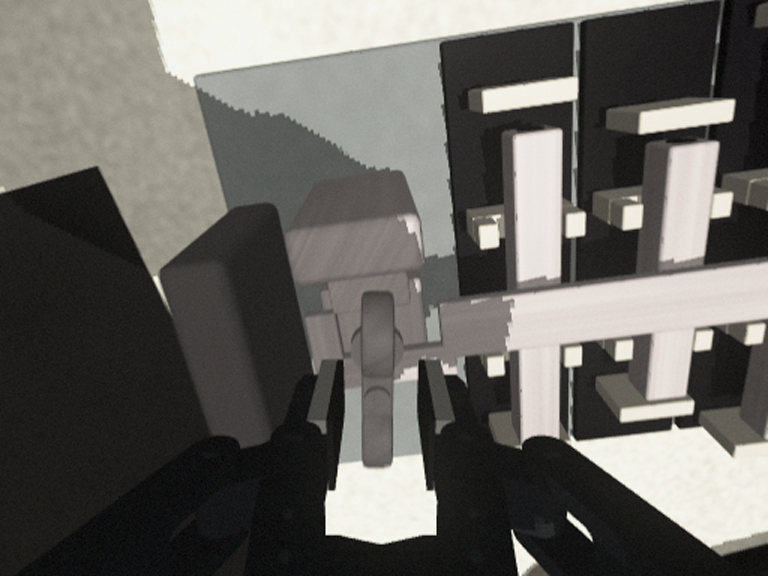

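```bash

python3 -m inch '[{"dx":0.1,"dy":-0.1,"dz":0.8,"turn":0},{"dx":0.1,"dy":0,"dz":0.6,"turn":0}]' 29
python3 -m inch '[{"dx":0,"dy":0,"dz":0,"turn":0}]' 0 50
python3 -c "
from h import *
c=capture('wrist');c=capture('wrist');c=capture('wrist');c=capture('wrist');save(c,'w33.png',s=1.5);W=world(c)
go(446,-18.4,47,75)
s=read_state(); print(s['q'].round(3))
"
```

```text
t: 38.4
ee_pos: [447.1, -16.8, 50.6]
eef_rot: [0.397, 3.048, 0.008]
contact_force: [-0.1, -0.2, -0.5]
gripper_width: 24.5
t: 38.5
ee_pos: [447.1, -16.9, 50.5]
eef_rot: [0.397, 3.049, 0.007]
contact_force: [-2.7, -20.5, 1.2]
gripper_width: 11.7
t 38.7 pos [446.8 -18.1  50.6] jaw 75.1 w 9.0 F [ 1.2 -4.9 -9.2] zax [ 0.066 -0.005 -0.998] q7 0.54
need dx 0.10 dy -0.06 dz 0.36 cm turn 0.1
[ 0.016  0.557 -0.158  2.4    0.66   0.158  0.545]
```

View pics/w33.png

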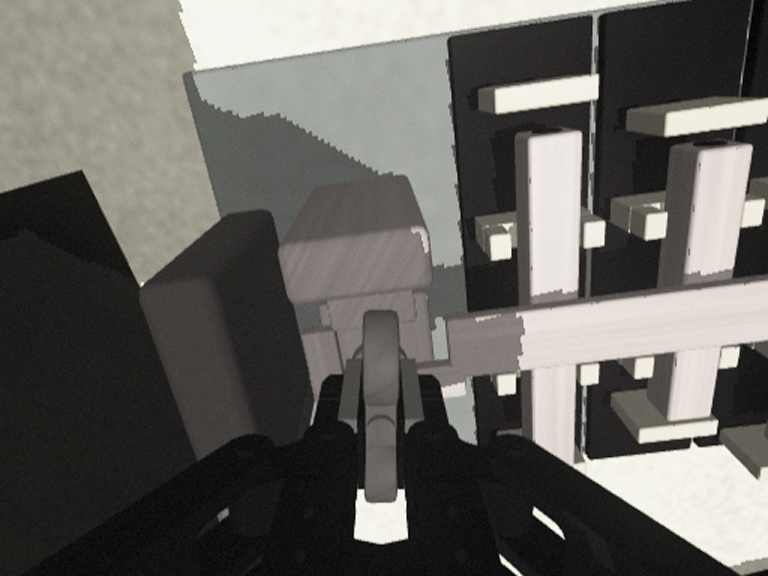

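The wing is gripped at a width of 9. First a short clockwise turn, watching the forces.

```bash

python3 -m inch '[{"dx":0,"dy":0,"dz":0,"turn":6},{"dx":0,"dy":0,"dz":0,"turn":7},{"dx":0,"dy":0,"dz":0,"turn":7},{"dx":0,"dy":0,"dz":0,"turn":7}]' 0 50
python3 -c "
from h import *
go(446,-18.4,47,75)
s=read_state(); print(s['q'].round(3),s['torque'].round(2))
"
```

```text
t: 39.1
ee_pos: [446.5, -18.7, 50.7]
eef_rot: [1.122, 2.869, 0.026]
contact_force: [2.1, 0.2, -9.2]
gripper_width: 8.9
t 39.1 pos [446.5 -18.7  50.7] jaw 47.3 w 8.9 F [ 2.1  0.2 -9.2] zax [ 0.063 -0.006 -0.998] q7 0.27
need dx 0.08 dy -0.02 dz 0.36 cm turn -27.7
[-0.031  0.556 -0.09   2.401  0.452  0.138  0.273] [-1.09  0.21  0.06]
```

```bash

python3 -m inch '[{"dx":0,"dy":0,"dz":0,"turn":8},{"dx":0,"dy":0,"dz":0,"turn":8},{"dx":0,"dy":0,"dz":0,"turn":8},{"dx":0,"dy":0,"dz":0,"turn":8}]' 0 50
python3 -c "
from h import *
go(446,-18.4,47,75)
s=read_state(); print(s['q'].round(3),s['torque'].round(2))
c=capture('wrist');save(c,'w34.png',s=1.5)
"
```

```text
t: 39.5
ee_pos: [445.8, -18.8, 50.7]
eef_rot: [1.901, 2.437, 0.048]
contact_force: [2.7, -2.4, -6.6]
gripper_width: 9.2
t 39.5 pos [445.8 -18.8  50.7] jaw 14.1 w 9.2 F [ 2.7 -2.4 -6.6] zax [ 0.059 -0.007 -0.998] q7 -0.04
need dx 0.04 dy 0.01 dz 0.37 cm turn -60.9
[-0.079  0.556 -0.022  2.402  0.188  0.129 -0.037] [-1.25  0.63  0.05]
```

View pics/w34.png

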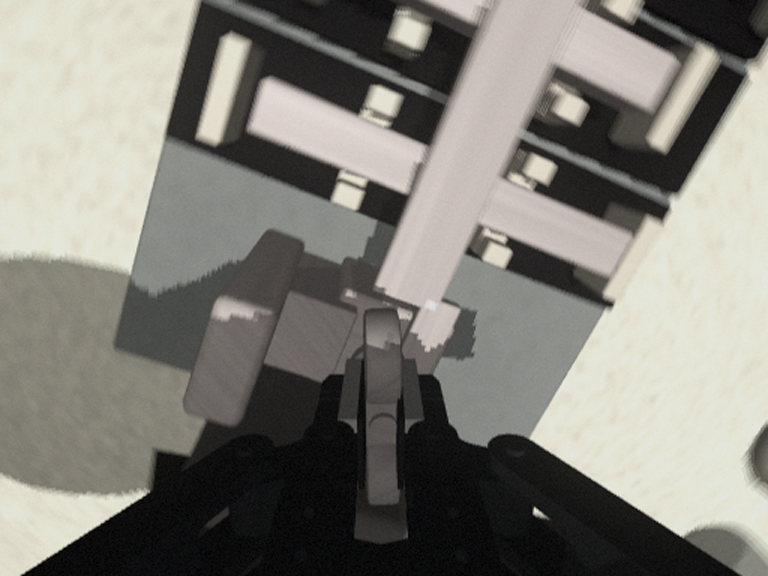

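```bash

python3 -m inch '[{"dx":0,"dy":0,"dz":0,"turn":8},{"dx":0,"dy":0,"dz":0,"turn":8},{"dx":0,"dy":0,"dz":0,"turn":8},{"dx":0,"dy":0,"dz":0,"turn":8}]' 0 50
python3 -c "
from h import *
go(446,-18.4,47,75)
s=read_state(); print(s['q'].round(3),s['torque'].round(2))
"
```

```text
t: 39.95
ee_pos: [445.4, -18.4, 50.8]
eef_rot: [2.521, 1.812, 0.065]
contact_force: [2.2, -1.7, -8.1]
gripper_width: 9.2
t 39.95 pos [445.4 -18.4  50.8] jaw -18.6 w 9.2 F [ 2.2 -1.7 -8.1] zax [ 0.055 -0.005 -0.998] q7 -0.33
need dx 0.01 dy 0.04 dz 0.38 cm turn 86.4
[-0.122  0.558  0.039  2.403 -0.085  0.128 -0.329] [-0.53  0.76  0.08]
```

```bash

python3 -m inch '[{"dx":0,"dy":0,"dz":0,"turn":8},{"dx":0,"dy":0,"dz":0,"turn":8},{"dx":0,"dy":0,"dz":0,"turn":8},{"dx":0,"dy":0,"dz":0,"turn":8}]' 0 50
python3 -c "
from h import *
go(446,-18.4,47,75)
s=read_state(); print(s['q'].round(3),s['torque'].round(2))
"
```

```text
t: 40.35
ee_pos: [445.4, -17.9, 50.8]
eef_rot: [2.944, 1.036, 0.076]
contact_force: [2.2, -3.3, -8.8]
gripper_width: 9.3
t 40.35 pos [445.4 -17.9  50.8] jaw -51.3 w 9.3 F [ 2.2 -3.3 -8.8] zax [ 0.053 -0.002 -0.999] q7 -0.62
need dx 0.00 dy 0.06 dz 0.39 cm turn 53.7
[-0.165  0.561  0.102  2.403 -0.359  0.136 -0.619] [-0.4   0.6   0.05]
```

```bash

python3 -m inch '[{"dx":0,"dy":0,"dz":0,"turn":8},{"dx":0,"dy":0,"dz":0,"turn":8},{"dx":0,"dy":0,"dz":0,"turn":8},{"dx":0,"dy":0,"dz":0,"turn":8}]' 0 50
python3 -c "
from h import *
go(446,-18.4,47,75)
s=read_state(); print(s['q'].round(3),s['torque'].round(2))
c=capture('wrist');save(c,'w35.png',s=1.5)
c=capture('side');save(c,'s35.png',(150,90,310,220),4.5)
"
```

```text
t: 40.75
ee_pos: [445.5, -17.8, 50.9]
eef_rot: [3.133, 0.167, 0.081]
contact_force: [0.1, -3.4, -9.0]
gripper_width: 9.1
t 40.75 pos [445.5 -17.8  50.9] jaw -83.9 w 9.1 F [ 0.1 -3.4 -9. ] zax [ 0.052  0.    -0.999] q7 -0.91
need dx 0.02 dy 0.06 dz 0.39 cm turn 21.1
[-0.213  0.567  0.175  2.405 -0.628  0.154 -0.912] [-0.83  0.48  0.04]
```

View pics/w35.png

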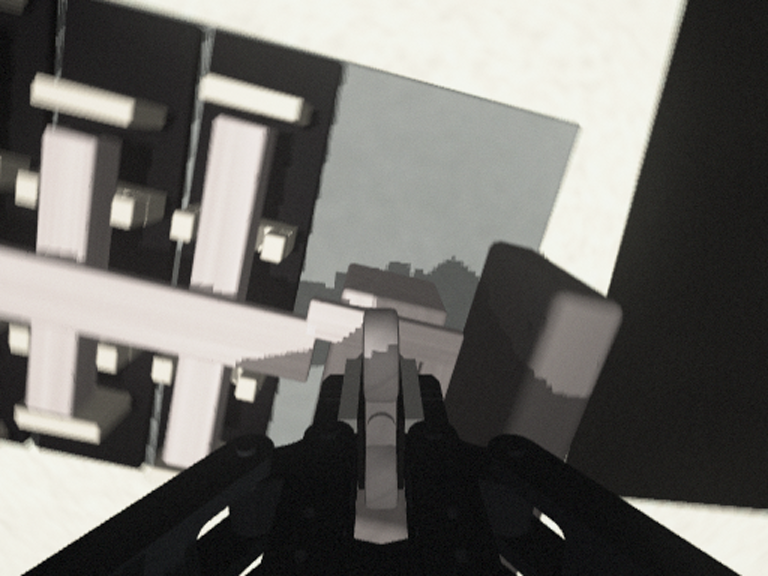

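View pics/s35.png

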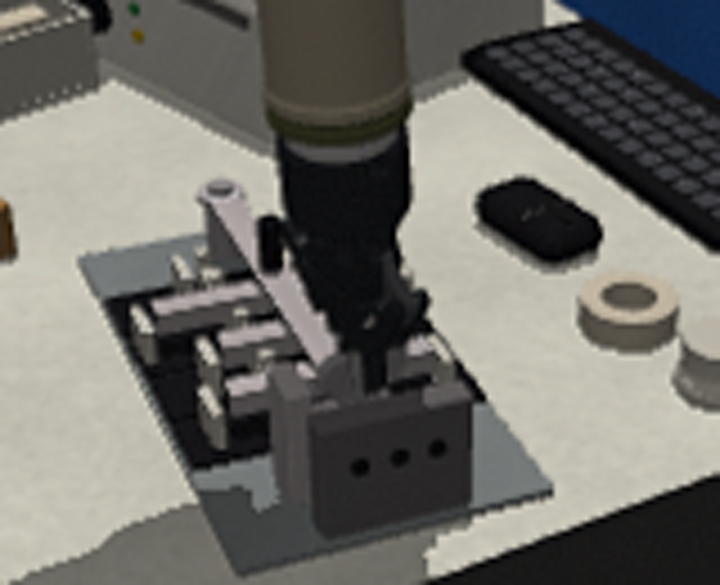

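```bash

python3 -m inch '[{"dx":0,"dy":0,"dz":0,"turn":8},{"dx":0,"dy":0,"dz":0,"turn":8},{"dx":0,"dy":0,"dz":0,"turn":5}]' 0 50
python3 -c "
from h import *
go(446,-18.4,47,75)
s=read_state(); print(s['q'].round(3),s['torque'].round(2))
"
```

```text
t: 41.15
ee_pos: [445.5, -18.0, 50.9]
eef_rot: [-3.11, 0.389, -0.08]
contact_force: [0.8, -1.7, -7.3]
gripper_width: 8.8
t 41.15 pos [445.5 -18.   50.9] jaw -104.2 w 8.8 F [ 0.8 -1.7 -7.3] zax [ 0.052  0.    -0.999] q7 -1.1
need dx 0.04 dy 0.04 dz 0.39 cm turn 0.8
[-0.251  0.573  0.231  2.408 -0.79   0.172 -1.099] [-1.    0.49  0.11]
```

Turned 179° so far. I release, lift, rotate back 180° and regrip.

```bash

python3 -m inch '[{"dx":0,"dy":0,"dz":0,"turn":0},{"dx":0,"dy":0,"dz":0,"turn":0}]' 28 50
python3 -m inch '[{"dx":0,"dy":0,"dz":-1.5,"turn":0},{"dx":0,"dy":0,"dz":-2.5,"turn":0},{"dx":0,"dy":0,"dz":-2,"turn":0}]'
python3 -m inch '[{"dx":0,"dy":0,"dz":0,"turn":-8.5},{"dx":0,"dy":0,"dz":0,"turn":-8.5},{"dx":0,"dy":0,"dz":0,"turn":-8.5},{"dx":0,"dy":0,"dz":0,"turn":-8.5},{"dx":0,"dy":0,"dz":0,"turn":-8.5},{"dx":0,"dy":0,"dz":0,"turn":-8.5},{"dx":0,"dy":0,"dz":0,"turn":-8.5},{"dx":0,"dy":0,"dz":0,"turn":-8.5},{"dx":0,"dy":0,"dz":0,"turn":-8.5},{"dx":0,"dy":0,"dz":0,"turn":-8.5}]'
python3 -c "
from h import *
go(446,-18.4,85,76)
s=read_state(); print(s['q'].round(3),s['torque'].round(2))
"
```

```text
t: 41.35
ee_pos: [446.1, -17.1, 51.3]
eef_rot: [-3.11, 0.371, -0.082]
contact_force: [0.1, -0.2, 0.2]
gripper_width: 24.3
t: 41.65
ee_pos: [442.0, -17.0, 111.6]
eef_rot: [-3.113, 0.347, -0.075]
contact_force: [0.3, 0.2, 0.3]
gripper_width: 24.0
t: 42.65
ee_pos: [444.8, -14.1, 118.1]
eef_rot: [2.489, 1.862, 0.079]
contact_force: [0.4, -0.6, -0.3]
gripper_width: 23.8
t 42.65 pos [444.8 -14.1 118.1] jaw -16.4 w 23.8 F [ 0.4 -0.6 -0.3] zax [ 0.06   0.005 -0.998] q7 -0.26
need dx -0.45 dy 0.05 dz 3.31 cm turn 87.6
[-0.162  0.412  0.089  2.359 -0.115  0.314 -0.26 ] [-0.05  0.06 -0.02]
```

```bash

python3 -m inch '[{"dx":0,"dy":0,"dz":0,"turn":-8.5},{"dx":0,"dy":0,"dz":0,"turn":-8.5},{"dx":0,"dy":0,"dz":0,"turn":-8.5},{"dx":0,"dy":0,"dz":0,"turn":-8.5},{"dx":0,"dy":0,"dz":0,"turn":-8.5},{"dx":0,"dy":0,"dz":0,"turn":-8.5},{"dx":0,"dy":0,"dz":0,"turn":-8.5},{"dx":0,"dy":0,"dz":0,"turn":-8.5},{"dx":0,"dy":0,"dz":0,"turn":-8.5},{"dx":0,"dy":0,"dz":0,"turn":-8.5},{"dx":0,"dy":0,"dz":0,"turn":-6}]'
python3 -c "
from h import *
c=capture('wrist');save(c,'w36.png',s=1.5);W=world(c)
go(446,-18.4,85,75)
s=read_state(); print(s['q'].round(3))
m=(W[...,2]>96)&(W[...,2]<105)&(np.hypot(W[...,0]-443,W[...,1]+18)<36)
p=W[m][:,:2]; w,v=np.linalg.eigh(np.cov(p.T)); r=cv2.minAreaRect(p.astype(np.float32))
print(len(p),p.mean(0),np.degrees(np.arctan2(v[1,1],v[0,1])),r)
"
```

```text
t: 43.75
ee_pos: [448.1, -13.2, 123.3]
eef_rot: [0.37, 3.047, 0.018]
contact_force: [-0.3, -0.1, 0.1]
gripper_width: 24.1
t 43.8 pos [448.2 -13.3 123.3] jaw 76.5 w 23.7 F [ 0.3 -0.4 -0.5] zax [ 0.073  0.003 -0.997] q7 0.79
need dx 0.36 dy -0.62 dz 3.81 cm turn 1.5
[ 0.164  0.416 -0.352  2.337  0.423  0.368  0.787]
1271 [440.66547108 -17.73517569] 165.68841303477495 ((443.3119201660156, -18.48334503173828), (9.901384353637695, 59.017948150634766), 75.3056869506836)
```

View pics/w36.png

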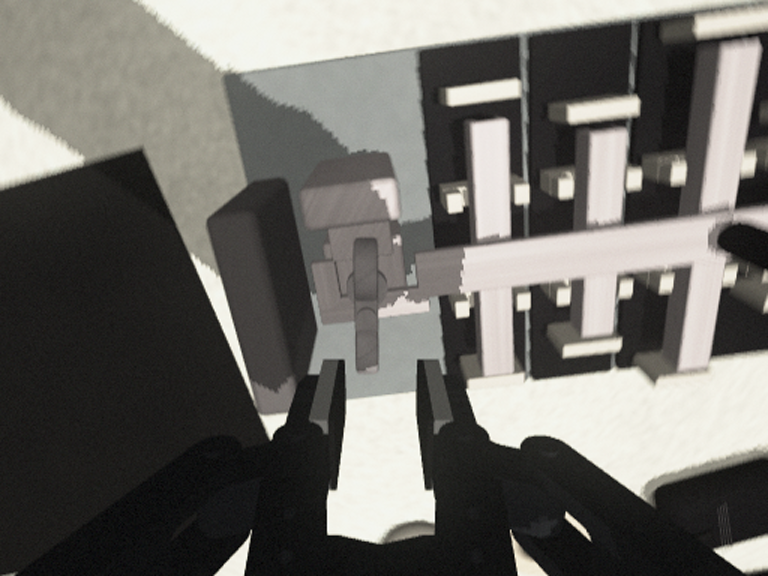

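```bash

python3 -m inch '[{"dx":0.3,"dy":-0.5,"dz":1,"turn":1},{"dx":0.3,"dy":0,"dz":1.5,"turn":0},{"dx":0.2,"dy":0,"dz":1,"turn":0}]'
python3 -c "
from h import *
c=capture('wrist');save(c,'w37.png',s=1.5);W=world(c)
go(446.8,-18.2,50,75.5)
s=read_state(); print(s['q'].round(3))
"
```

```text
t: 44.1
ee_pos: [444.0, -16.6, 89.2]
eef_rot: [0.381, 3.039, 0.021]
contact_force: [0.3, -0.2, 1.0]
gripper_width: 23.6
t 44.15 pos [443.3 -16.4  88.2] jaw 75.8 w 23.8 F [-0.8  1.3 -1.7] zax [ 0.079  0.003 -0.997] q7 0.7
need dx -0.09 dy -0.17 dz 3.84 cm turn 0.3
[ 0.083  0.475 -0.242  2.387  0.506  0.243  0.704]
```

View pics/w37.png

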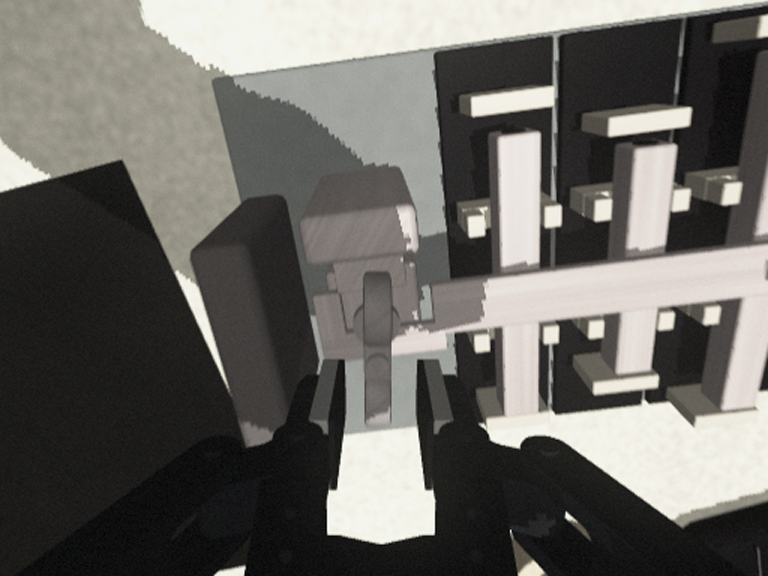

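```bash

python3 -m inch '[{"dx":0,"dy":-0.1,"dz":1.2,"turn":0.3},{"dx":0,"dy":-0.1,"dz":1.2,"turn":0},{"dx":0,"dy":0,"dz":0.7,"turn":0}]'
python3 -c "
from h import *
c=capture('wrist');save(c,'w38.png',s=1.5);W=world(c)
go(446.8,-18.2,50,75.5)
s=read_state(); print(s['q'].round(3))
"
```

```text
t: 44.45
ee_pos: [446.5, -18.0, 58.0]
eef_rot: [0.382, 3.037, 0.021]
contact_force: [0.1, 0.9, 0.8]
gripper_width: 24.1
t 44.5 pos [446.4 -17.8  57.3] jaw 75.7 w 24.1 F [-0.8 -0.2 -0.6] zax [ 0.081  0.004 -0.997] q7 0.64
need dx 0.01 dy -0.05 dz 0.73 cm turn 0.2
[ 0.007  0.54  -0.136  2.409  0.576  0.138  0.645]
```

View pics/w38.png

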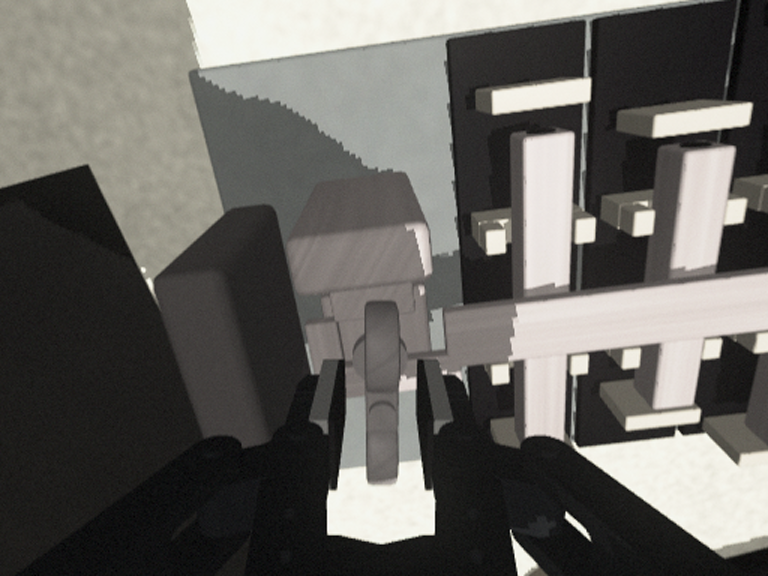

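```bash

python3 -m inch '[{"dx":0,"dy":0,"dz":0.2,"turn":0}]' 0 50
python3 -c "
from h import *
for i in range(4): c=capture('wrist')
go(446,-18.4,47,75)
s=read_state(); print(s['q'].round(3))
"
python3 -m inch '[{"dx":0,"dy":0,"dz":0,"turn":7},{"dx":0,"dy":0,"dz":0,"turn":8},{"dx":0,"dy":0,"dz":0,"turn":8}]' 0 50
python3 -c "
from h import *
go(446,-18.4,47,75)
s=read_state(); print(s['q'].round(3),s['torque'].round(2))
"
```

```text
t: 44.6
ee_pos: [446.7, -17.6, 55.4]
eef_rot: [0.381, 3.037, 0.021]
contact_force: [0.7, -0.8, 1.4]
gripper_width: 10.5
t 44.8 pos [446.6 -17.9  55.6] jaw 75.7 w 8.6 F [ 0.1 -0.3 -1. ] zax [ 0.081  0.003 -0.997] q7 0.64
need dx 0.12 dy -0.08 dz 0.85 cm turn 0.7
[ 0.004  0.544 -0.132  2.41   0.586  0.133  0.635]
t: 45.1
ee_pos: [446.5, -18.1, 55.7]
eef_rot: [0.996, 2.9, 0.045]
contact_force: [1.4, 0.9, -6.6]
gripper_width: 9.3
t 45.1 pos [446.5 -18.1  55.7] jaw 52.2 w 9.3 F [ 1.4  0.9 -6.6] zax [ 0.08   0.004 -0.997] q7 0.39
need dx 0.08 dy -0.10 dz 0.86 cm turn -22.8
[-0.028  0.543 -0.086  2.411  0.423  0.119  0.39 ] [-0.81  0.19  0.06]
```

```bash

python3 -m inch '[{"dx":0,"dy":0,"dz":0,"turn":0}]' 25 50
python3 -m inch '[{"dx":0,"dy":0,"dz":-0.7,"turn":0}]' 25 50
python3 -m inch '[{"dx":0,"dy":0,"dz":0,"turn":0}]' 0 50
python3 -c "
from h import *
for i in range(4): c=capture('wrist')
save(c,'w39.png',s=1.5)
go(446,-18.4,47,75)
s=read_state(); print(s['q'].round(3))
"
```

```text
t: 45.2
ee_pos: [446.7, -18.0, 55.9]
eef_rot: [0.999, 2.898, 0.046]
contact_force: [0.5, 0.2, 1.1]
gripper_width: 20.9
t: 45.3
ee_pos: [446.0, -17.9, 62.8]
eef_rot: [0.994, 2.901, 0.045]
contact_force: [-0.5, 0.9, -0.2]
gripper_width: 21.6
t: 45.4
ee_pos: [446.3, -17.9, 63.8]
eef_rot: [0.989, 2.901, 0.046]
contact_force: [-3.8, -1.0, 25.2]
gripper_width: 8.8
t 45.6 pos [446.2 -18.   63.8] jaw 52.4 w 8.8 F [-2.8  0.6 15.6] zax [ 0.082  0.004 -0.997] q7 0.4
need dx 0.10 dy -0.13 dz 1.68 cm turn -22.6
[-0.014  0.524 -0.107  2.407  0.419  0.144  0.397]
```

View pics/w39.png

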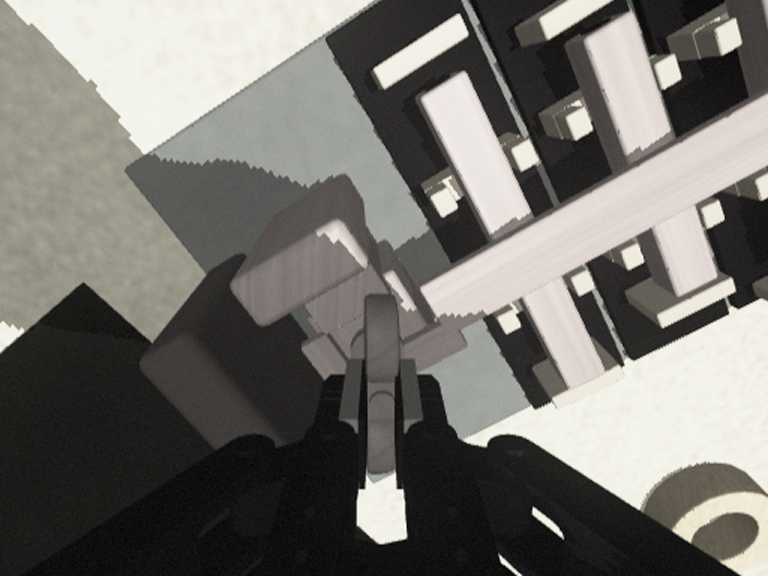

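```bash

python3 -m inch '[{"dx":0,"dy":0,"dz":0,"turn":8},{"dx":0,"dy":0,"dz":0,"turn":8},{"dx":0,"dy":0,"dz":0,"turn":8},{"dx":0,"dy":0,"dz":0,"turn":8}]' 0 50
python3 -c "
from h import *
go(446,-18.4,47,75)
s=read_state(); print(s['q'].round(3),s['torque'].round(2))
"
python3 -m inch '[{"dx":0,"dy":0,"dz":0,"turn":8},{"dx":0,"dy":0,"dz":0,"turn":8},{"dx":0,"dy":0,"dz":0,"turn":8},{"dx":0,"dy":0,"dz":0,"turn":8}]' 0 50
python3 -c "
from h import *
go(446,-18.4,47,75)
s=read_state(); print(s['q'].round(3),s['torque'].round(2))
"
```

```text
t: 46.0
ee_pos: [446.0, -18.3, 64.1]
eef_rot: [1.765, 2.519, 0.078]
contact_force: [0.6, 0.1, -4.1]
gripper_width: 8.3
t 46.0 pos [446.  -18.3  64.1] jaw 20.0 w 8.3 F [ 0.6  0.1 -4.1] zax [ 0.082  0.004 -0.997] q7 0.09
need dx 0.03 dy -0.14 dz 1.71 cm turn -55.0
[-0.063  0.523 -0.035  2.41   0.164  0.129  0.093] [-0.53  0.32  0.07]
t: 46.4
ee_pos: [445.8, -17.6, 64.3]
eef_rot: [2.416, 1.933, 0.104]
contact_force: [1.7, 1.6, -3.4]
gripper_width: 8.7
t 46.4 pos [445.8 -17.6  64.3] jaw -12.7 w 8.7 F [ 1.7  1.6 -3.4] zax [ 0.081  0.006 -0.997] q7 -0.2
need dx -0.12 dy -0.10 dz 1.73 cm turn -87.7
[-0.109  0.524  0.028  2.412 -0.106  0.125 -0.201] [0.13 0.31 0.11]
```

```bash

python3 -m inch '[{"dx":0,"dy":0,"dz":0,"turn":8},{"dx":0,"dy":0,"dz":0,"turn":8},{"dx":0,"dy":0,"dz":0,"turn":7}]' 0 60
python3 -c "
from h import *
go(446,-18.4,47,75)
s=read_state(); print(s['q'].round(3),s['torque'].round(2))
"
for i in 1 2; do python3 -m inch '[{"dx":0,"dy":0,"dz":0,"turn":4}]' 0 60 | tail -0
python3 -c "
from h import *
go(446,-18.4,47,75)
s=read_state(); print(s['torque'].round(2))
"; done
```

```text
t: 46.7
ee_pos: [446.1, -17.3, 64.5]
eef_rot: [2.772, 1.408, 0.118]
contact_force: [2.0, -1.1, -5.7]
gripper_width: 8.2
t 46.7 pos [446.1 -17.3  64.5] jaw -36.2 w 8.2 F [ 2.  -1.1 -5.7] zax [ 0.081  0.007 -0.997] q7 -0.41
need dx -0.19 dy -0.05 dz 1.75 cm turn 68.8
[-0.141  0.526  0.074  2.414 -0.303  0.128 -0.411] [-0.4   0.29  0.47]
t 46.8 pos [446.2 -17.3  64.6] jaw -40.2 w 8.4 F [ 1.3 -3.7 -5.5] zax [ 0.081  0.007 -0.997] q7 -0.45
need dx -0.20 dy -0.04 dz 1.75 cm turn 64.8
[-1.    0.2   1.35]
t 46.9 pos [446.2 -17.3  64.7] jaw -44.0 w 8.1 F [ 1.  -2.6 -3.8] zax [ 0.081  0.007 -0.997] q7 -0.48
need dx -0.20 dy -0.03 dz 1.76 cm turn 61.0
[-1.18  0.29  2.01]Exception ignored on flushing sys.stdout:
BrokenPipeError: [Errno 32] Broken pipe
Exception ignored on flushing sys.stdout:
BrokenPipeError: [Errno 32] Broken pipe
```

```bash

python3 -m inch '[{"dx":0,"dy":0,"dz":0,"turn":3}]' 0 60
python3 -c "
from h import *
go(446,-18.4,47,75)
s=read_state(); print(s['torque'].round(2))
c=capture('wrist');save(c,'w40.png',s=1.5);W=world(c)
m=(W[...,2]>96)&(W[...,2]<105)&(np.hypot(W[...,0]-443,W[...,1]+18)<36)
p=W[m][:,:2]; w,v=np.linalg.eigh(np.cov(p.T)); r=cv2.minAreaRect(p.astype(np.float32))
print(len(p),p.mean(0),np.degrees(np.arctan2(v[1,1],v[0,1])),r)
"
```

```text
t: 47.0
ee_pos: [446.2, -17.3, 64.7]
eef_rot: [2.895, 1.152, 0.122]
contact_force: [0.0, -4.2, -5.9]
gripper_width: 8.1
t 47.0 pos [446.2 -17.3  64.7] jaw -46.7 w 8.1 F [ 0.  -4.2 -5.9] zax [ 0.081  0.007 -0.997] q7 -0.5
need dx -0.20 dy -0.02 dz 1.76 cm turn 58.3
[-1.46  0.21  2.53]
2453 [448.83366862 -12.95895042] 52.08504340401183 ((447.6736145019531, -18.318355560302734), (56.500648498535156, 31.3663272857666), 71.92308044433594)
```

View pics/w40.png

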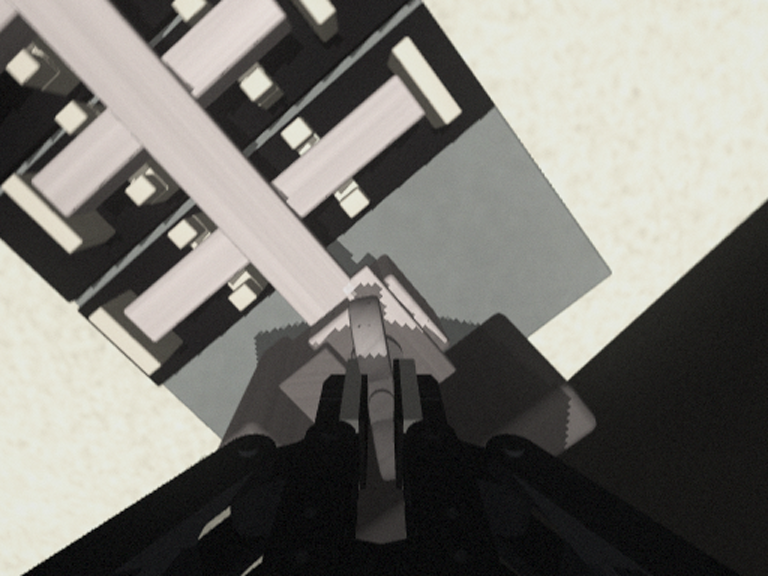

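The torque climbs to 2.5 N·m and the picture shows the wing no longer following the fingers, so the hard stop is reached. I open straight, lift off and check the wing angle; it should be near heading 47°.

```bash

python3 -m inch '[{"dx":0,"dy":0,"dz":0,"turn":0},{"dx":0,"dy":0,"dz":0,"turn":0}]' 30 50
python3 -m inch '[{"dx":0,"dy":0,"dz":-1.5,"turn":0},{"dx":0,"dy":0,"dz":-3,"turn":0},{"dx":0,"dy":0,"dz":-4,"turn":0},{"dx":0,"dy":0,"dz":-4,"turn":0}]'
python3 -c "
from h import *
c=capture('wrist');save(c,'w41.png',s=1.5);W=world(c)
go(620,100,200,75)
m=(W[...,2]>96)&(W[...,2]<105)&(np.hypot(W[...,0]-443,W[...,1]+18)<36)
p=W[m][:,:2]; w,v=np.linalg.eigh(np.cov(p.T)); r=cv2.minAreaRect(p.astype(np.float32))
print(len(p),p.mean(0),np.degrees(np.arctan2(v[1,1],v[0,1])),r)
"
```

```text
t: 47.25
ee_pos: [446.1, -17.4, 64.9]
eef_rot: [2.898, 1.146, 0.123]
contact_force: [-0.4, 0.2, -0.4]
gripper_width: 25.8
t: 47.65
ee_pos: [433.8, -18.4, 189.8]
eef_rot: [2.905, 1.141, 0.111]
contact_force: [1.3, 0.7, -0.4]
gripper_width: 25.8
t 47.7 pos [435.5 -18.9 194.7] jaw -47.3 w 25.6 F [ 1.7 -1.3  4.6] zax [ 0.079  0.011 -0.997] q7 -0.65
need dx 21.60 dy 3.80 dz 1.06 cm turn 57.7
763 [445.99848553 -16.98194781] 54.97394025026163 ((445.12109375, -18.121681213378906), (59.887908935546875, 9.979573249816895), 55.074729919433594)
```

View pics/w41.png

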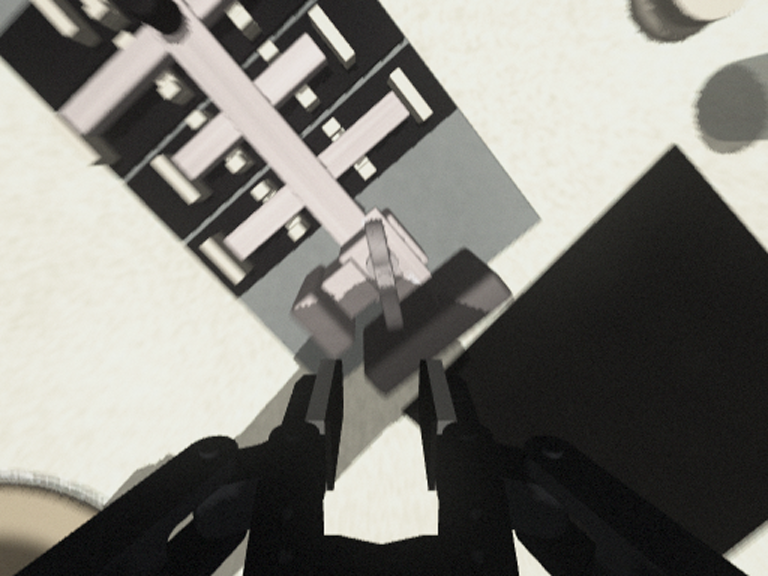

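The wing stands at heading 55°, which is about 290° of turn from the start, where 298° would be the full range from 0. I regrip it square once more to verify that it is really at the stop.

```bash

python3 -m inch '[{"dx":0,"dy":0,"dz":0,"turn":-6.5},{"dx":0,"dy":0,"dz":0,"turn":-6}]' 29
python3 -c "
from h import *
go(447,-17.8,130,-35)
"
```

```text
t: 47.9
ee_pos: [436.8, -17.7, 198.3]
eef_rot: [2.751, 1.451, 0.128]
contact_force: [0.4, 0.2, -0.0]
gripper_width: 25.0
t 47.9 pos [436.8 -17.7 198.3] jaw -34.5 w 25.0 F [ 0.4  0.2 -0. ] zax [ 0.086  0.013 -0.996] q7 -0.47
need dx 0.16 dy 0.41 dz 6.89 cm turn 0.5
```

```bash

python3 -m inch '[{"dx":0.1,"dy":0.2,"dz":2,"turn":0.5},{"dx":0,"dy":0.1,"dz":2.5,"turn":0},{"dx":0,"dy":0.1,"dz":2.5,"turn":0},{"dx":0,"dy":0,"dz":1.5,"turn":0}]' 29
python3 -c "
from h import *
go(447.6,-17.6,64,-35); s=read_state(); print(s['q'].round(3))
c=capture('wrist');save(c,'w42.png',s=1.5)
"
```

```text
t: 48.3
ee_pos: [451.2, -16.4, 115.8]
eef_rot: [2.755, 1.441, 0.147]
contact_force: [0.2, 0.2, -0.1]
gripper_width: 24.8
t 48.3 pos [451.2 -16.4 115.8] jaw -34.9 w 24.8 F [ 0.2  0.2 -0.1] zax [ 0.097  0.018 -0.995] q7 -0.34
need dx -0.67 dy -0.59 dz 5.12 cm turn 0.1
[-0.217  0.419  0.184  2.38  -0.338  0.265 -0.336]
```

View pics/w42.png

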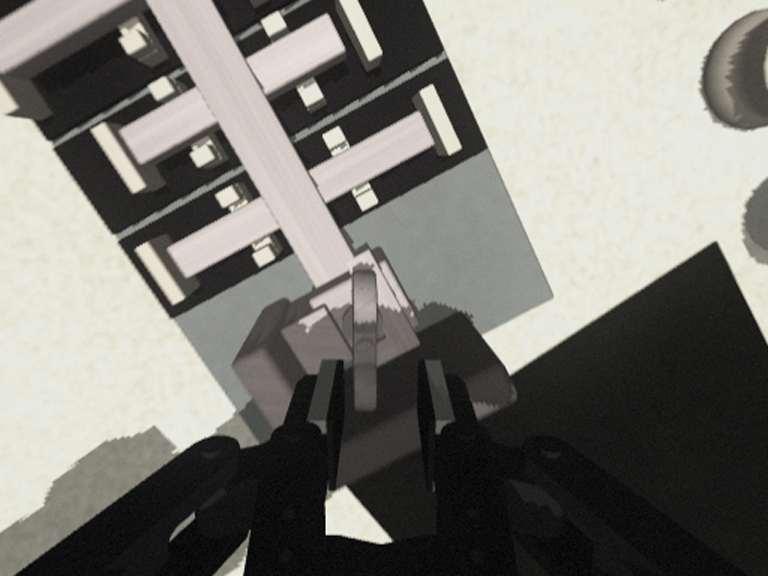

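```bash

python3 -m inch '[{"dx":-0.3,"dy":-0.4,"dz":1,"turn":0},{"dx":0,"dy":0,"dz":1.2,"turn":0}]' 29
python3 -c "
from h import *
go(448,-17.6,64,-35); s=read_state(); print(s['q'].round(3))
c=capture('wrist');save(c,'w43.png',s=1.5)
"
```

```text
t: 48.55
ee_pos: [448.0, -16.1, 92.3]
eef_rot: [2.757, 1.439, 0.146]
contact_force: [0.5, 1.5, -0.2]
gripper_width: 24.8
t 48.55 pos [448.  -16.1  92.3] jaw -35.0 w 24.8 F [ 0.5  1.5 -0.2] zax [ 0.096  0.018 -0.995] q7 -0.31
need dx -0.32 dy -0.11 dz 2.82 cm turn -0.0
[-0.174  0.465  0.126  2.403 -0.368  0.192 -0.314]
```

View pics/w43.png

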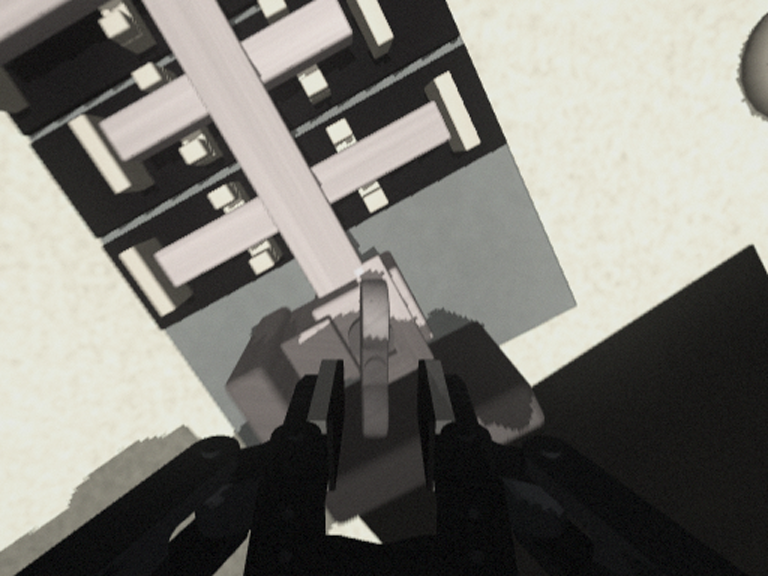

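```bash

python3 -m inch '[{"dx":-0.1,"dy":-0.1,"dz":1.2,"turn":0},{"dx":-0.1,"dy":0,"dz":1.1,"turn":0}]' 29
python3 -c "
from h import *
go(448,-17.6,64,-35); s=read_state(); print(s['q'].round(3))"
python3 -m inch '[{"dx":0,"dy":0,"dz":0.1,"turn":0}]' 0 60
python3 -c "
from h import *
for i in range(4): c=capture('wrist')
save(c,'w44.png',s=1.5)
go(448,-17.6,64,-35); s=read_state(); print(s['q'].round(3),s['torque'].round(2))
"
```

```text
t: 48.8
ee_pos: [449.3, -16.4, 69.2]
eef_rot: [2.757, 1.438, 0.149]
contact_force: [-0.4, -0.2, -0.5]
gripper_width: 24.8
t 48.8 pos [449.3 -16.4  69.2] jaw -35.1 w 24.8 F [-0.4 -0.2 -0.5] zax [ 0.098  0.019 -0.995] q7 -0.29
need dx -0.21 dy -0.08 dz 0.50 cm turn -0.1
[-0.132  0.515  0.071  2.416 -0.394  0.122 -0.292]
t: 48.9
ee_pos: [448.7, -16.1, 68.0]
eef_rot: [2.759, 1.438, 0.146]
contact_force: [-13.9, 13.9, 2.9]
gripper_width: 11.8
t 49.1 pos [447.6 -15.4  68.2] jaw -35.0 w 7.7 F [ -2.9   5.5 -11.2] zax [ 0.094  0.02  -0.995] q7 -0.29
need dx -0.19 dy 0.13 dz 0.42 cm turn 0.0
[-0.132  0.517  0.069  2.417 -0.398  0.123 -0.288] [ 1.1   1.07 -0.01]
```

View pics/w44.png

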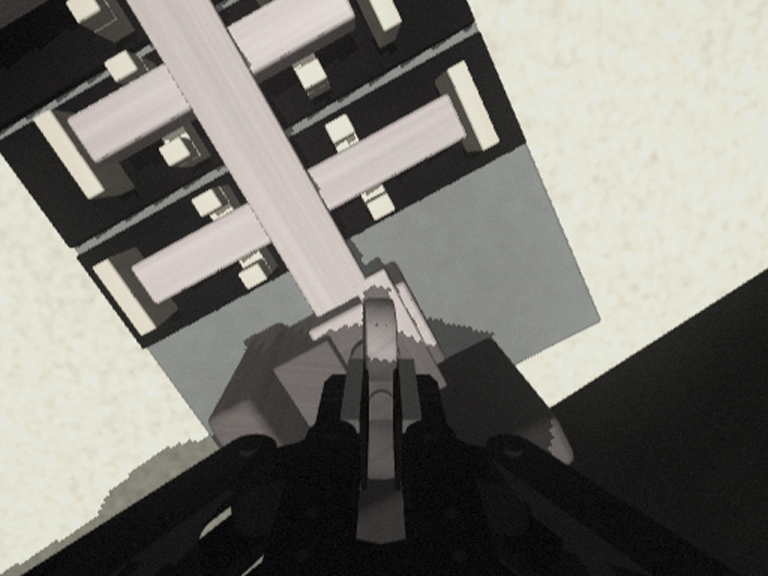

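Gripped square on the wing. Now small clockwise test turns.

```bash

for i in 1 2 3; do python3 -m inch '[{"dx":0,"dy":0,"dz":0,"turn":2.5}]' 0 80 >/dev/null
python3 -c "
from h import *
go(446,-18.4,47,-35)
s=read_state(); print(s['torque'].round(2),s['q'][5].round(3))
"; done
```

```text
t 49.2 pos [447.4 -15.2  68.4] jaw -37.5 w 7.0 F [  3.4  -2.8 -19.8] zax [ 0.093  0.02  -0.995] q7 -0.31
need dx -0.49 dy -0.06 dz 2.11 cm turn -2.5
[-0.71 -0.26  0.62] 0.125
t 49.3 pos [447.4 -15.3  68.4] jaw -40.1 w 7.2 F [  1.3  -1.6 -18.5] zax [ 0.093  0.02  -0.995] q7 -0.33
need dx -0.49 dy -0.04 dz 2.11 cm turn -5.1
[-0.59  0.19  1.3 ] 0.126
t 49.4 pos [447.5 -15.3  68.4] jaw -42.6 w 7.1 F [  1.5  -1.6 -15.6] zax [ 0.093  0.02  -0.995] q7 -0.36
need dx -0.49 dy -0.02 dz 2.11 cm turn -7.6
[-0.6   0.31  1.73] 0.127
```

The torque rises from the very first degree, 0.6 to 1.7 N·m against 0.08 of friction, so the nut is at its hard stop. I release, back off and do the final checks.

```bash

python3 -m inch '[{"dx":0,"dy":0,"dz":0,"turn":0},{"dx":0,"dy":0,"dz":0,"turn":0}]' 32 50
python3 -m inch '[{"dx":0,"dy":0,"dz":-1.5,"turn":0},{"dx":0,"dy":0,"dz":-3,"turn":0},{"dx":0,"dy":0,"dz":-4,"turn":0},{"dx":0,"dy":0,"dz":-4,"turn":0},{"dx":0,"dy":0,"dz":0,"turn":0}]'
python3 -c "
from h import *
go(620,-200,230,-43)
c=capture('wrist');W=world(c)
m=(W[...,2]>96)&(W[...,2]<105)&(np.hypot(W[...,0]-443,W[...,1]+18)<36)
p=W[m][:,:2]; w,v=np.linalg.eigh(np.cov(p.T)); print(np.degrees(np.arctan2(v[1,1],v[0,1])))
"
```

```text
t: 49.6
ee_pos: [448.8, -15.4, 69.4]
eef_rot: [2.857, 1.248, 0.15]
contact_force: [-0.2, 0.8, 0.3]
gripper_width: 27.5
t: 50.1
ee_pos: [438.5, -19.6, 200.4]
eef_rot: [2.864, 1.232, 0.159]
contact_force: [0.5, 0.2, -0.7]
gripper_width: 27.6
t 50.1 pos [438.5 -19.6 200.4] jaw -43.6 w 27.6 F [ 0.5  0.2 -0.7] zax [ 0.102  0.022 -0.995] q7 -0.53
need dx -0.42 dy 25.71 dz -1.50 cm turn -0.6
55.052659582644544
```

```bash

python3 -m inch '[{"dx":0,"dy":3,"dz":-1,"turn":0},{"dx":0,"dy":3,"dz":0,"turn":0},{"dx":0,"dy":3,"dz":0,"turn":0},{"dx":0,"dy":3,"dz":0,"turn":0},{"dx":0,"dy":3,"dz":0,"turn":0},{"dx":0,"dy":3,"dz":0,"turn":0},{"dx":0,"dy":3,"dz":0,"turn":0},{"dx":0,"dy":3,"dz":0,"turn":0},{"dx":0,"dy":0,"dz":0,"turn":0}]'
python3 -c "
from h import *
c=capture('top');save(c,'t50.png',(95,85,260,250),4.5); save(c,'t50f.png',s=1.5);W=world(c)
m=(W[...,2]>46)&(W[...,2]<52); m[:, :120]=0;m[:,215:]=0;m[:150]=0;m[240:]=0
n,l,s,ce=cv2.connectedComponentsWithStats(m.astype(np.uint8))
for i in range(1,n):
    if s[i,4]>15: print(ce[i].round(),s[i,4],W[l==i].mean(0).round(1))
k=W[...,2]>94; k[:, :130]=0; k[:,180:]=0; k[:180]=0; k[220:]=0
p=W[k].mean(0); print('knob',p); d=p[:2]-[480,279.5]; print(np.degrees(np.arctan2(d[1],d[0])))
c=capture('side');save(c,'s50.png',(150,90,320,225),4.4); save(c,'s50f.png',s=1.5)
"
```

```text
t: 51.05
ee_pos: [615.9, -189.6, 216.8]
eef_rot: [2.873, 1.229, 0.163]
contact_force: [-0.4, -0.3, -0.7]
gripper_width: 27.2
[158. 182.] 142 [511.4 156.4  49.3]
[178. 187.] 56 [497.   98.8  49.6]
[154. 208.] 53 [437.4 166.8  49.2]
knob [404.42987615 -44.62029823 761.68044386]
-103.12430756123588
```

View pics/t50.png

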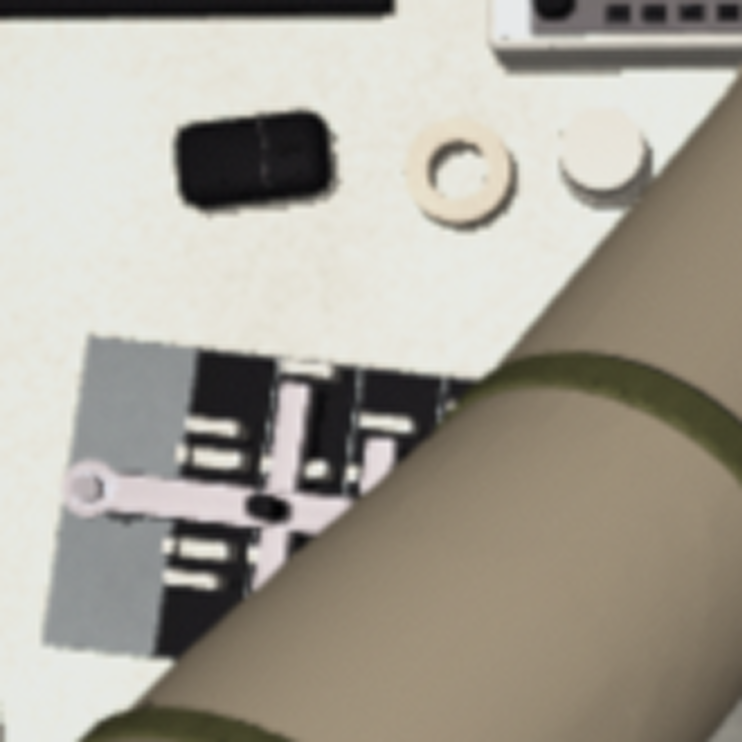

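View pics/s50.png

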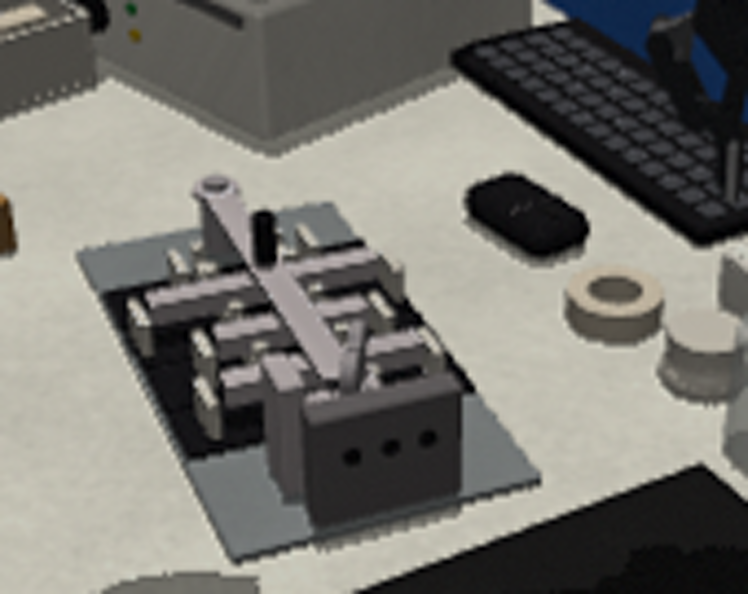

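View pics/t50f.png

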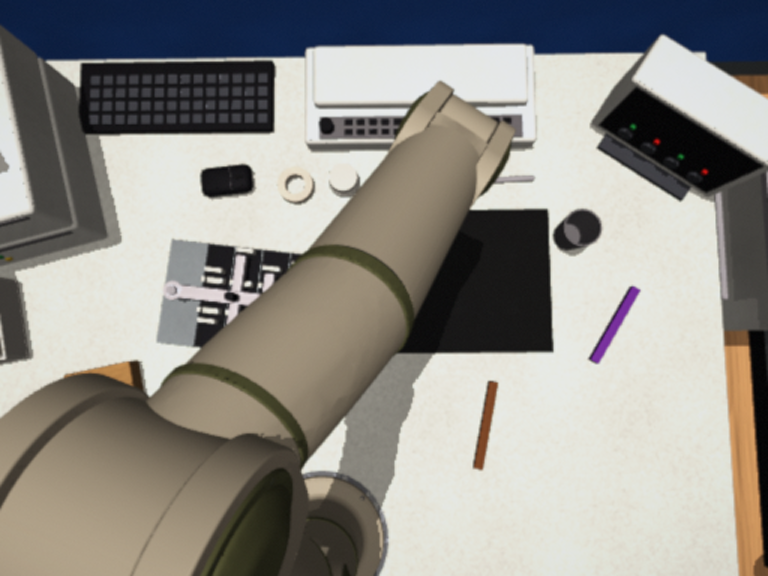

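```bash
python3 -c "
from h import *
c=capture('top');W=world(c)
k=(W[...,2]>92)&(W[...,2]<106); k[:, :140]=0; k[:,170:]=0; k[:190]=0; k[:,:][205:]=0
p=W[k]; print(len(p),p.mean(0))
piv=ray(c,np.array((90,487))/4.5+[95,85],65)[:2]; d=p.mean(0)[:2]-piv; print(piv,np.linalg.norm(d),np.degrees(np.arctan2(d[1],d[0])))
s=read_state(); print(s['ee_pos'],s['qvel'].round(3))
c=capture('side'); W=world(c); save(c,'s51.png',(205,150,265,200),12)
"
```

```text
35 [464.55292071 159.73683423  99.11517397]
[479.53280984 276.01909918] 117.2431755800943 -97.34061434876384
[ 612.83281027 -185.99880024  216.56313353] [-0.016 -0.018  0.     0.01   0.005  0.001  0.001]
```

View pics/s51.png

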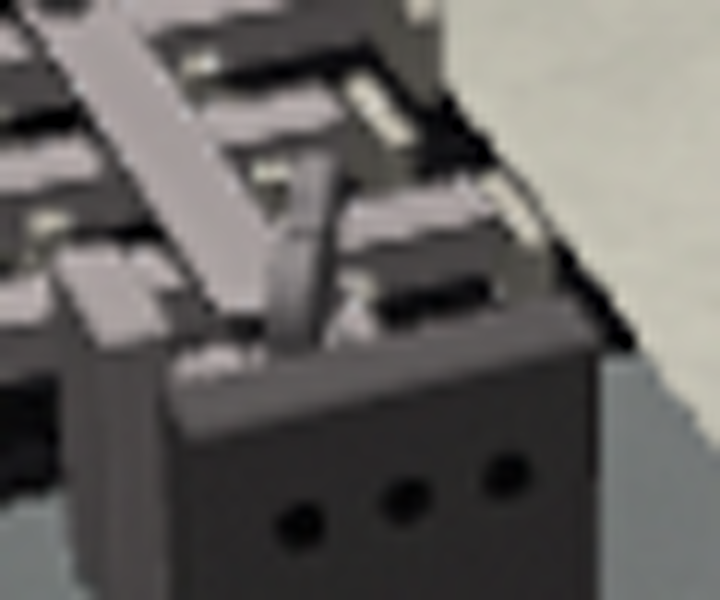

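The strap is at −97.3°, with closed at −97.1° by the rack fit. The bars are level at 48–49 mm, the nut is at its stop and the arm is clear.

```bash
python3 -c "
from h import *
print(hand_in())"
```

```text
the job is handed in; nothing more can be done
None
```

The job is handed in. The three bars that were there (170, 140 and 110 mm; no 80 mm bar) are stowed, the strap is closed, and the nut is tightened clockwise to its stop. The last pictures show the other things on the table and the brown and purple bars unmoved.

**Final checks**
- **Bars:** at release, each bar's top measured 48–49 mm above the table (48 expected), level between the stops of its own slot. After handling the nut, only the 170 and 110 bars could be re-measured, still at about 49 mm. The arm hid the 140 bar from the top camera, but the side view shows it in place.
- **Strap:** it lies at −97.3°, against −97.1° for closed by my fit of the rack, and it met the stop of the catch at about 17 N.
- **Nut:** when I regripped it square on the wings, the torque rose from the first degree to 1.7 N·m, against 0.08 N·m of friction. I read that as the hard stop.

**What disagreed**
- **Nut angle:** by camera the nut turned about 290°, not the 298° of its full range. It may not have started exactly at zero.
- **Tool height:** the fingertips were about 27 mm higher than the reported tool height. The first grasp closed on nothing because of this; I used the camera heights after that.
- **Tool tilt:** the tool slowly tilted by up to 6° as it moved. I could not undo this and worked around it.
- **Joint 6:** it touched its lower limit (0.109–0.110 against 0.11) while placing the 140 bar. I let that bar drop the last 6 mm or so rather than push further.

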